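Put the desk tools and board markers away

ROBOT

A 7-joint arm with a two-finger parallel gripper is mounted at the origin on the work surface. World frame = base frame: x ahead of the robot, y to its left, z up, the work surface at z = 0. Lengths are in m, angles in degrees, forces in N, time in s.
With the tool pointing down it reaches from about 0.425 to 0.875 m from the base axis. Payload 4.7 kg.
Tool frame: the origin (TCP) lies between the finger pads; the fingertips stand 25 mm ahead of it and the grasp point (between the pads) lies 6 mm ahead of it (env.tip_reach is the distance from the TCP to the fingertips, in m); z points along the fingers, y is the direction in which the jaws open and shut (so a half turn about z gives the same grasp; the last joint's range is limited). The gripper opens to 87 mm and grips with 3 to 60 N. Pads are 19 mm wide; open, the fingers measure 117 mm over their backs; the gripper's body (75 mm by 190 mm) begins 51 mm behind the grasp point.
Start: joints at [68.646, 18.392, -4.016, 83.108, 1.295, 78.541, -3.26], TCP at [0.245, -0.602, 0.248] pointing down, gripper open.
Joint ranges: [-163.93, 163.93], [-17.29, 119.83], [-79.2, 71.16], [3.27, 140.29], [-89.18, 269.18], [5.43, 117.66], [-154.24, 154.24]. Speed limits (degrees/s): [147.25, 147.25, 180, 180, 180, 180, 180].

INTERFACE

Orientations are given as [roll, pitch, yaw] about the fixed x, y, z axes, in that order (R = Rz(yaw) Ry(pitch) Rx(roll)).
In Python, from cell import env, viewer, job gives the robot as it stands.
- The arm moves only by the tool move_arm, never from a script. Its argument "steps" is a list of rows, each a list of 7 numbers: the finger opening in cm, from 0 to 8.7, then the shift along the tool's x, y, z in cm, then the turn, a rotation vector about the tool's x, y, z in rad. In form: [[fingers, tx, ty, tz, wx, wy, wz], ...]. A call has 1 to 5 rows; each row shifts and turns the commanded pose from where the row before left it, along the tool's axes as they then stand; what a row does not reach is not made up. A row lasts 1/12 s, in which the tool goes at most 41.7 mm and 7.16 degrees, less where a joint would pass 70% of its speed; a pose out of reach is approached as far as the arm can. A call is refused whole if a number of a shift passes 4.17 or a number of a turn 0.125, either way. A call with a gripper value outside its range is refused whole. The fingers move at their own pace and stop on an object; "force" is the grip in N (left out, the last holds). Time passes only in rows, so rows that do not move let the fingers close. It gives the time, the measured TCP pose, the force and the opening at its end, in the units of the state.
- env.get_obs(): the state, without advancing time (a new reading comes with each control period).
- viewer.read_camera(name): name is "side" or "top" or "wrist"; returns a dict with "img" (480x640x3 uint8, red, green, blue), "vfov" (degrees; the focal length in pixels is half the picture's height over the tangent of half this angle, whatever the lens; pixels are square), "cx", "cy" (the principal point, pixels), "extrinsics" (4x4, takes a point from world to camera coordinates); the wrist camera has in their place "mount" (4x4, takes a point from camera to tool coordinates, whose origin is the TCP and whose axes are the flange's). Camera axes: x right, y down, z forward; pixel columns grow to the right and rows downward; lengths in m; the calibration is good to about 2 mm. The wrist camera is an equidistant fisheye: a pixel r from the principal point sees the ray r / f radians off the axis. A picture is of the moment at which its call begins: read the wrist's pose just before it. There is no depth.
- job.sign_off(): hands the job in, once; it reports no verdict.
The state is a dict: "time_s": time; "qpos": joint angles; "joint_velocities": joint speeds; "effort": joint torques, N m; "tool_pos": TCP position; "tool_rot": TCP orientation; "force": force on the tool from outside, world axes, zero at the start; "wrist_torque": the same for the moment, N m; "grip_width": finger opening in m.
Only numpy, scipy, OpenCV 4.12 (cv2) and the standard library are available. Lean on these libraries where they do the work, as an engineer would, in place of code of your own. Each camera call takes 0.05 s, during which the arm holds its last target.

TASK

Tidy up after the planning meeting. Tip the black bin out by its bar; pick up each flat tool lying there (ruler, letter opener) by its ball head and, with the gripper pointing down, slacken the grip so that the blade swings down and hangs straight, then grip it firmly again and let it down blade first into the bin so that it stands inside, and push the bin fully shut once they are all in. Lay every board marker on its side in the wooden cradle, one to a rest, and leave the pencil cup, stapler, eraser and jar where they are.

Things in the scene. Friction and masses are not known exactly. Their poses are not given: they have to be found in the camera images.
- bin (a joint): Tilt of the black plastic bin mounted on the side of the grey desktop filing cabinet: 0 rad is shut, 0.5 rad is fully tipped out (end stop). It turns about a level hinge along its lower front edge, its top coming out along the cabinet's -x. The hinge is stiff enough that the bin stays at any angle; 2 to 4 N at the bar moves it. The mouth is covered by the housing's top while the bin is shut; tipped out, the mouth is open over 80 mm between the housing and the front panel.
- bin_bar (a point): Middle of the bin's pull bar: a level black bar of 10 mm diameter, 72 mm long along y, 42 mm in front of the bin's front panel (a clear gap of 37 mm behind it) and 172 mm above the hinge (when shut). Moves with the bin; axes as the bin's (at tilt 0 those of cabinet).
- bin_floor (a point): Centre of the bin's inner floor, moving with the bin: z points up out of the bin, -x to its front panel. Inside the bin is 70 mm deep along x and 91 mm wide along y; the side and back walls rise 126 mm above the floor, the front panel (112 mm wide, 3.5 mm thick) 174 mm.
- bin_hinge (a point): Middle of the bin's hinge line (along y), at the lower front edge of the bin, 8 mm above the desk. It does not move as the bin tilts. The floor's centre is 37.5 mm behind it along x when shut.
- cabinet: Grey desktop filing cabinet with the bin's black housing on its side, fixed. Origin on the desk below the middle of the bin's hinge; -x points out of the bin's front, y along the hinge. The housing is 88 mm deep (x 0 to 88 mm), 120 mm wide and 193 mm high; the cabinet behind it is x 85 to 365 mm, y -190 to 190 mm (drawer pulls to -222 mm), 243 mm high.
- cradle_mid (a point): Bamboo marker cradle, fixed, 172 mm (x) by 100 mm (y) by 38 mm high: two comb rails (at y = -42 and +42 mm, 8 mm thick) with three V rests each, at x = -52, 0 and +52 mm. A marker lies along y across both rails; the point is the centre of a marker seated in the middle rest, 38 mm above the desk. The V sides slope 45 degrees and catch a marker up to 12 mm off. Between the rails there is free room down to a 6 mm base plate.
- marker1_mid (a point): Board marker (two or three of them are there), white barrel with a grey cap: a cylinder of 22 mm diameter and 130 mm length, about 35 g, standing on its end on the desk. The last 12 mm of the cap are a six-sided collar, 23 to 26 mm across, that keeps it from rolling. The point is its middle, half-way up; z runs along it, to the cap.
- marker2_mid (a point): Board marker (two or three of them are there), white barrel with a grey cap: a cylinder of 22 mm diameter and 130 mm length, about 35 g, standing on its end on the desk. The last 12 mm of the cap are a six-sided collar, 23 to 26 mm across, that keeps it from rolling. The point is its middle, half-way up; z runs along it, to the cap.
- marker3_mid (a point): Board marker (two or three of them are there), white barrel with a grey cap: a cylinder of 22 mm diameter and 130 mm length, about 35 g, standing on its end on the desk. The last 12 mm of the cap are a six-sided collar, 23 to 26 mm across, that keeps it from rolling. The point is its middle, half-way up; z runs along it, to the cap.
- ruler_head (a point): Aluminium ruler, lying on the desk, 45 to 70 g. The point is the centre of its wooden ball head (26 mm), 13 mm above the desk. The blade, 26 x 3 mm, runs to the point's -x from 17 to 145 mm, tip on the desk; y is across it. Pinched hard across the ball along y it keeps its angle; eased to a few N it swings about the pinch line; under 0.5 N it drops.
- opener_head (a point): Letter opener (may be absent), lying on the desk, handled like the ruler: the same wooden ball head of 26 mm diameter, the point at the ball's centre, 13 mm above the desk as it lies; a narrow tapering steel blade (20 to 16 mm wide, 3 mm thick) runs to the point's -x and ends 145 mm from it; y runs across the blade. 40 to 65 g.
- cup: Blue ceramic pencil cup with pencils, 82 mm across and 100 mm high (pencils to 155 mm), loose; leave alone. Origin: centre of its underside.
- stapler: Chrome stapler, 140 x 36 x 48 mm, loose; leave alone. Origin: centre of its underside, x along it.
- eraser: Yellow plastic eraser, 55 x 22 x 13 mm, loose; leave alone. Origin: centre of its underside.
- jar: Clear glass jar with a bamboo lid, 92 mm across and 121 mm high, loose; leave alone. Origin: centre of its underside.
Mind the look-alikes: they are no part of the job. Leave any red look-alike of the part that bears marker2_mid alone. What is shaped like the part that bears marker1_mid but blue is not meant.

How it is judged:
By the outcome, as a careful person would: the job done as asked, in the order asked, and still so for the second after the job is handed in, with the robot touching nothing.
Of opener, marker1, marker2, marker3 only 3 to 4 are there at a start; the rules pass over those that are not, and their reading is None.
At some moment in a run one of ruler, marker1, marker2, marker3 may be knocked a few centimetres aside while the robot is not near it.
Once in a run the grip may slacken for a moment while it holds something.
It also fails if it takes over 210 s, if anything falls off the work surface, if the arm or the gripper's body presses on something with over 40 N, if the wrist force passes 120 N, or if a joint passes its speed limit or range.

## Working session

There is one attempt and no reset: what is moved stays moved. The work goes in short steps, Python scripts to look and compute and a tool call to move; the robot and the scene stay as the last step left them, time stands still between calls to the robot, and variables do not carry over. Pictures are saved under pics/ and viewed, and the job is handed in when it is done.

Besides the shell and the picture viewer there is one more tool, called as name(argument=value, ...) on one line, values as JSON. move_arm: Moves the arm, as the interface text tells. Its arguments: {"type":"object","properties":{"steps":{"type":"array"},"force":{"type":"number"}},"required":["steps"]}

```bash
ls; mkdir -p pics
cat > h.py <<'E'
import numpy as np,cv2
from cell import env,viewer,job
def snap(name,fn):
    d=viewer.read_camera(name); cv2.imwrite('pics/'+fn,cv2.cvtColor(d['img'],cv2.COLOR_RGB2BGR)); return d
E
python3 - <<'E'
from h import *
o=env.get_obs(); print(o)
for n in ['side','top','wrist']:
    d=snap(n,n+'0.png'); print(n,{k:v for k,v in d.items() if k!='img'})
E
```

```text
pics
{'time_s': 0.0, 'qpos': array([68.64430096, 18.43895284, -4.01703216, 83.17582531,  1.29673047,
       78.54089297, -3.25983416]), 'joint_velocities': array([ 0.00429032,  0.04230363, -0.06704036, -0.02347698, -0.01924868,
        0.02952535, -0.07664704]), 'effort': array([-1.12344583e-04, -4.91288495e+01, -4.04223762e-01, -3.12527919e+01,
       -6.41131564e-02,  4.37730260e-02,  1.89323346e-04]), 'tool_pos': array([ 0.24498004, -0.60151165,  0.24645481]), 'tool_rot': array([-1.79889677e+02,  7.03676993e-03,  2.21674113e+01]), 'force': array([-0.36175377, -0.42749065, -0.47551603]), 'wrist_torque': array([-0.0016035 , -0.01781923, -0.01246014]), 'grip_width': 0.08724949819528273}
side {'vfov': 52.97907733959168, 'cx': 319.8761094426983, 'cy': 238.01156521735652, 'extrinsics': array([[ 0.78023027, -0.62548629, -0.00276045, -0.40886829],
       [-0.44626689, -0.55356921, -0.7031408 ,  0.38549604],
       [ 0.43827684,  0.54984364, -0.71104528,  0.73166184],
       [ 0.        ,  0.        ,  0.        ,  1.        ]])}
top {'vfov': 48.37835885434167, 'cx': 321.20977857060177, 'cy': 237.32393755395657, 'extrinsics': array([[-0.00438792, -0.99987293,  0.01532535,  0.05882125],
       [-0.99148197,  0.00235514, -0.1302227 ,  0.55130589],
       [ 0.13017006, -0.01576621, -0.99136632,  1.09226851],
       [ 0.        ,  0.        ,  0.        ,  1.        ]])}
wrist {'vfov': 65.70646984690485, 'cx': 321.5289093196027, 'cy': 239.26933604885576, 'mount': array([[-1.41321642e-03, -9.55654869e-01, -2.94485608e-01,
         8.06475834e-02],
       [ 9.99998715e-01, -1.12780173e-03, -1.13902132e-03,
         1.06555051e-03],
       [ 7.56389887e-04, -2.94486840e-01,  9.55655235e-01,
        -1.37017809e-01],
       [ 0.00000000e+00,  0.00000000e+00,  0.00000000e+00,
         1.00000000e+00]])}
```

View pics/side0.png

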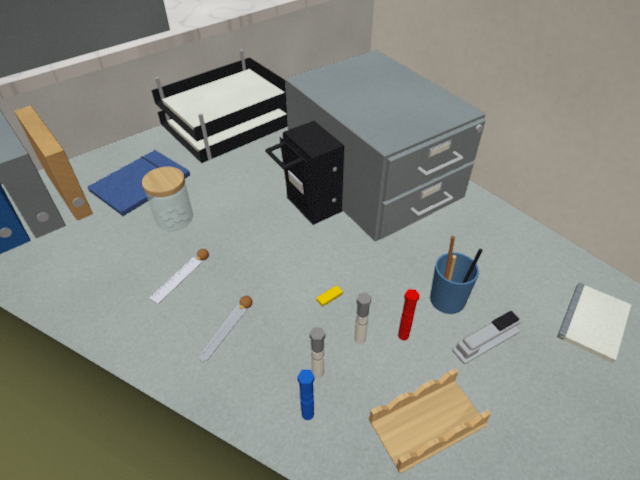

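View pics/top0.png

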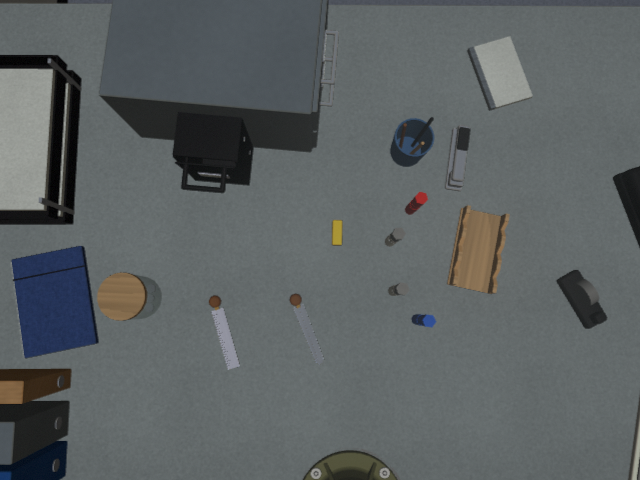

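View pics/wrist0.png

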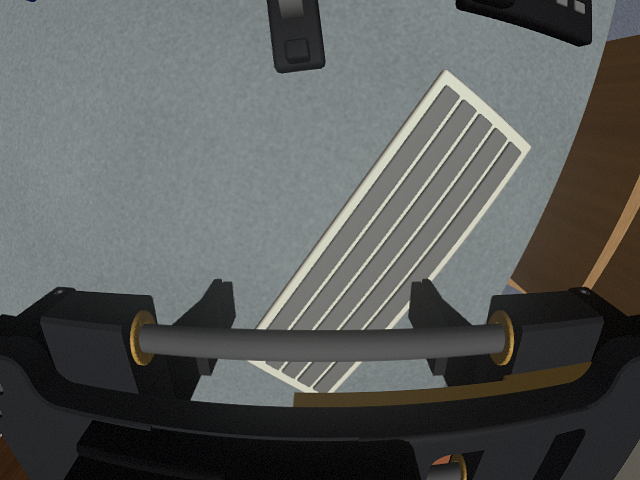

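The scene shows two grey-capped white markers (top ≈ (396,236) and (399,289)). The red one (416,203) and the blue one (425,320) are look-alikes. The wide ticked blade is the ruler, with its head at (215,301); the narrow one is the opener, head at (295,300). I'll check enlarged crops.

```bash
cat >> h.py <<'E'
def pix2(d,u,v,z):
    f=240/np.tan(np.radians(d['vfov']/2)); E=d['extrinsics']; R=E[:3,:3];t=E[:3,3]
    c=-R.T@t; r=R.T@np.array([(u-d['cx'])/f,(v-d['cy'])/f,1]); s=(z-c[2])/r[2]; return c+s*r
def proj(d,p):
    f=240/np.tan(np.radians(d['vfov']/2)); E=d['extrinsics']; q=E[:3,:3]@np.array(p)+E[:3,3]
    return np.round([d['cx']+f*q[0]/q[2],d['cy']+f*q[1]/q[2]],1)
def tri(ds,uvs):
    A=[];b=[]
    for d,(u,v) in zip(ds,uvs):
        f=240/np.tan(np.radians(d['vfov']/2)); E=d['extrinsics']; R=E[:3,:3]; c=-R.T@E[:3,3]
        r=R.T@np.array([(u-d['cx'])/f,(v-d['cy'])/f,1]); r/=np.linalg.norm(r); P=np.eye(3)-np.outer(r,r); A.append(P);b.append(P@c)
    x=np.linalg.lstsq(np.vstack(A),np.hstack(b),rcond=None)[0]
    return x, np.linalg.norm(np.vstack(A)@x-np.hstack(b))
def crop(src,x0,y0,w,h,s,fn):
    im=src if not isinstance(src,str) else cv2.imread('pics/'+src)
    c=cv2.resize(im[y0:y0+h,x0:x0+w],None,fx=s,fy=s,interpolation=cv2.INTER_CUBIC)
    for i in range(0,w,10):
        cv2.line(c,(i*s,0),(i*s,6 if i%50 else 14),(0,255,255),1)
        if (x0+i)%20==0: cv2.putText(c,str(x0+i),(i*s,22),0,.4,(0,255,255),1)
    for i in range(0,h,10):
        cv2.line(c,(0,i*s),(6,i*s),(0,255,255),1)
        if (y0+i)%20==0: cv2.putText(c,str(y0+i),(8,i*s+4),0,.4,(0,255,255),1)
    cv2.imwrite('pics/'+fn,c)
E
python3 - <<'E'
from h import *
crop('top0.png',160,80,160,120,5,'ca.png')
crop('top0.png',190,270,150,110,5,'cb.png')
crop('top0.png',370,170,150,120,5,'cc.png')
crop('side0.png',250,110,100,120,5,'cd.png')
crop('side0.png',140,230,130,140,4,'ce.png')
crop('side0.png',280,270,220,200,3,'cf.png')
E
```

```text
(no output)
```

View pics/ca.png

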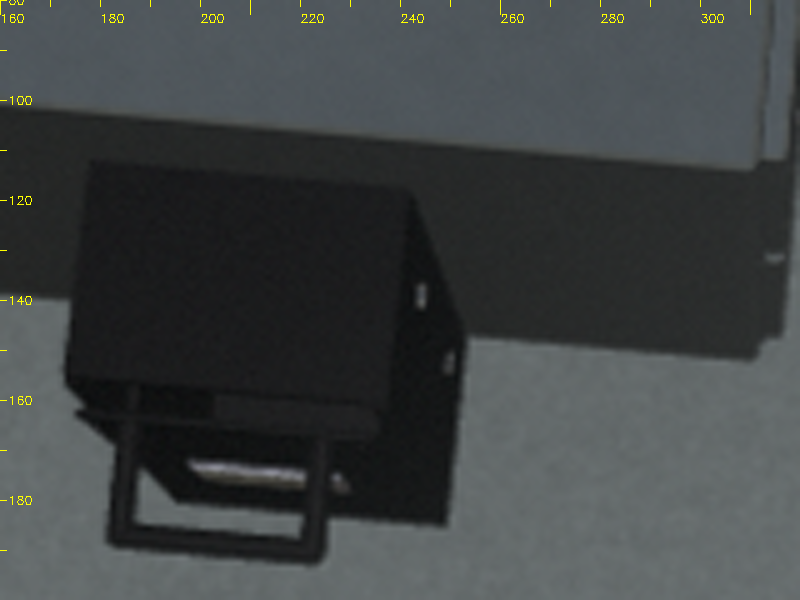

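View pics/cb.png

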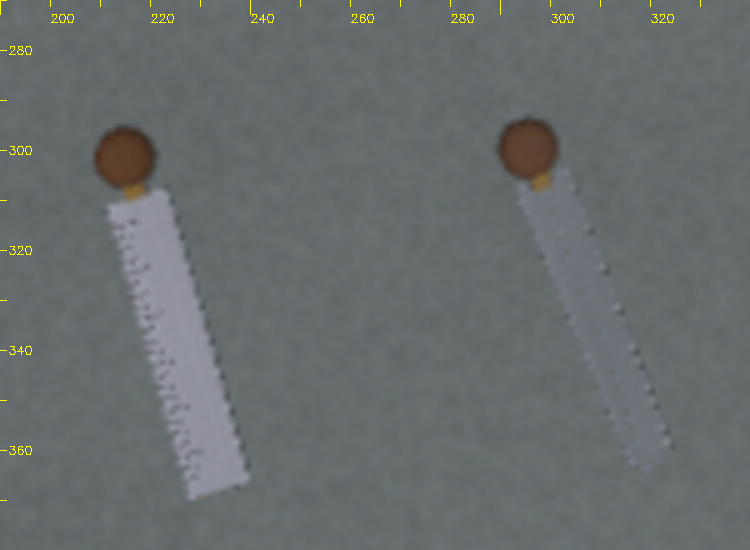

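View pics/cc.png

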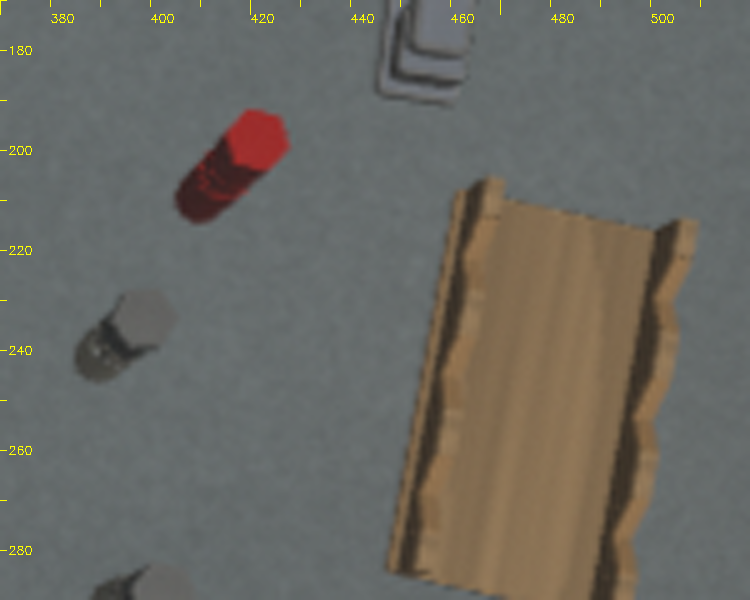

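View pics/cd.png

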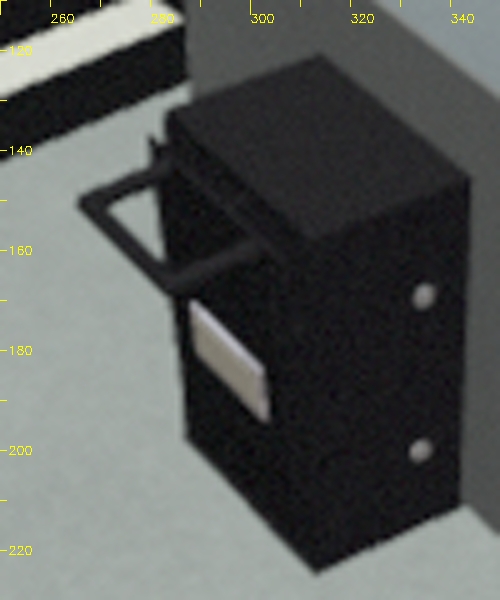

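View pics/ce.png

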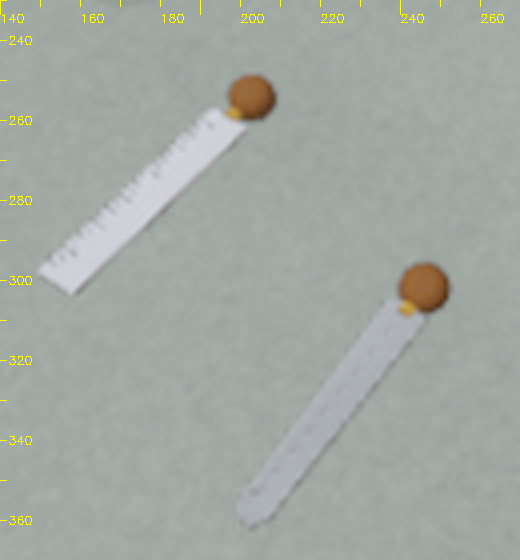

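View pics/cf.png

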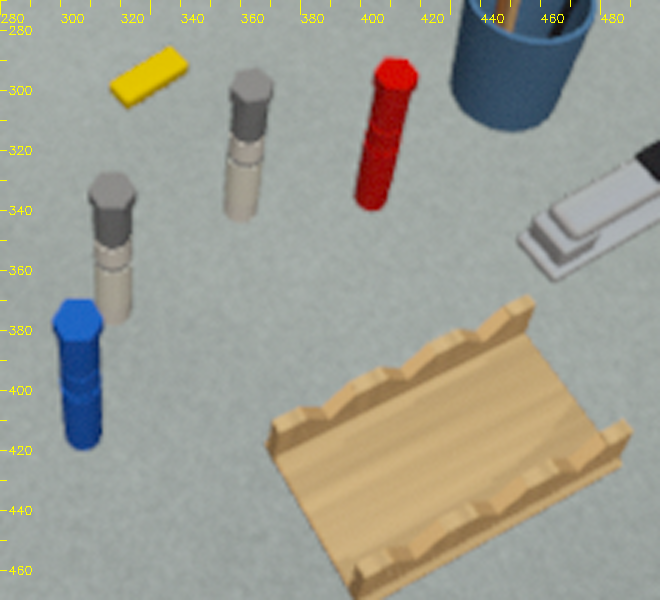

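Run:
```python
from h import *
np.set_printoptions(precision=4,suppress=True)
t=viewer.read_camera('top');s=viewer.read_camera('side')
crop('top0.png',370,210,150,120,5,'cg.png')
for n,a,b in [('ruler',(215,301.5),(202.5,254.5)),('opener',(295.5,299.5),(246,302)),('hFR',(237,160),(313,158)),('hFL',(174,155),(283,133)),('hBR',(242,118),(342,146)),('hBL',(178,112),(312,121)),('barL',(183,187.5),(266,151)),('barR',(224,191),(282,167)),('mAcap',(398.5,233.5),(360.5,298))]:
    print(n,*tri([t,s],[a,b]))
print('rtip',pix2(t,233.5,367.5,.002),'head',pix2(t,215,301.5,.013))
print('otip',pix2(t,319,363.5,.002),'head',pix2(t,295.5,299.5,.013))
print('Abase',pix2(t,389,242,0), pix2(t,398.5,233.5,.13))
print('cradle corners', [pix2(t,*q,.03) for q in [(467,206),(505,215)]],)
for q in [(178,112),(242,118),(174,155),(237,160)]: print(pix2(t,*q,.193))
```

```text
ruler [0.4182 0.2825 0.0086] 6.38673727739302e-05
opener [0.4221 0.1117 0.0087] 0.0004999271348562049
hFR [0.677  0.2144 0.1887] 0.0011797776472450324
hFL [0.6855 0.332  0.1874] 0.000965425589154161
hBR [0.755  0.2076 0.1895] 0.002843989396313873
hBL [0.7664 0.3272 0.1895] 0.0030371710244405116
barL [0.6276 0.3171 0.1723] 0.0006117680547913486
barR [0.6181 0.2402 0.1787] 0.0027571480089024305
mAcap [ 0.5445 -0.0906  0.1277] 0.00330915243879432
rtip [0.2804 0.242  0.002 ] head [0.4182 0.2817 0.013 ]
otip [0.2876 0.0623 0.002 ] head [0.4217 0.1117 0.013 ]
Abase [ 0.5455 -0.0914  0.    ] [ 0.5462 -0.0915  0.13  ]
cradle corners [array([ 0.6193, -0.2565,  0.03  ]), array([ 0.5996, -0.3376,  0.03  ])]
[0.767  0.3253 0.193 ]
[0.7555 0.2062 0.193 ]
[0.6845 0.3302 0.193 ]
[0.675  0.2142 0.193 ]
```

View pics/cg.png

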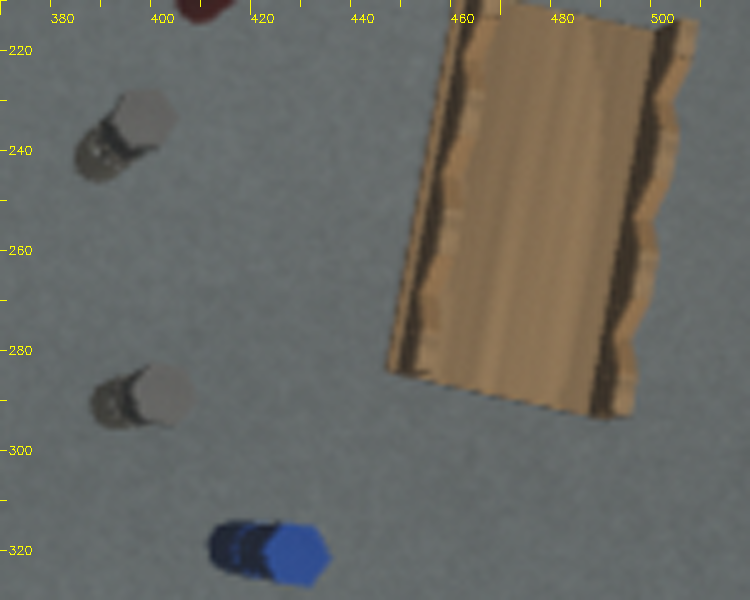

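```bash
cat >> h.py <<'E'
def cab(p,o,th):
    c,s=np.cos(np.radians(th)),np.sin(np.radians(th)); return np.array([o[0]+c*p[0]-s*p[1],o[1]+s*p[0]+c*p[1],p[2]])
E
python3 - <<'E'
from h import *
from scipy.optimize import least_squares
np.set_printoptions(precision=4,suppress=True)
t=viewer.read_camera('top');s=viewer.read_camera('side')
# model points: housing top corners
obs=[((0,-.06,.193),t,(237,160)),((0,.06,.193),t,(174,155)),((.085,-.06,.193),t,(242,118)),((.085,.06,.193),t,(178,112)),
((0,-.06,.193),s,(313,158)),((0,.06,.193),s,(283,133)),((.085,-.06,.193),s,(342,146)),((.085,.06,.193),s,(312,121)),((0,-.06,0),s,(313,224)),((0,-.06,0),t,(249,185))]
f=lambda q:np.concatenate([proj(d,cab(p,q[:2],q[2]))-np.array(uv) for p,d,uv in obs])
r=least_squares(f,[.677,.272,-5],x_scale=[.01,.01,1],diff_step=1e-3);print(r.x,r.fun.reshape(-1,2))
q=r.x
bar=[((-.042,.036,.18),t,(183,187.5)),((-.042,-.036,.18),t,(224,191)),((-.042,.036,.18),s,(266,151)),((-.042,-.036,.18),s,(282,167))]
for p,d,uv in bar: print(proj(d,cab(p,q[:2],q[2])),uv)
print('bar',cab((-.042,0,.18),q[:2],q[2]), pix2(t,203.5,189.2,.18),pix2(s,274,159,.18))
# markers
print('B',pix2(t,392,290.5,0),pix2(t,402.5,289.5,.13),pix2(s,317.5,334,.13),pix2(s,317.5,375,0))
print('A',pix2(t,389,241.5,0),pix2(t,398.5,233.5,.13),pix2(s,363,299,.13))
print('blue',pix2(t,429,320.5,.13),'red',pix2(t,420.5,197.5,.13))
E
```

```text
[ 0.6769  0.2722 -4.9036] [[ 0.9  1.7]
 [-1.   1.3]
 [ 0.5 -0.5]
 [ 0.3  0.2]
 [-1.8 -0.2]
 [-1.1 -1.7]
 [ 2.2 -1.3]
 [ 1.7 -1.2]
 [-0.6  0.6]
 [ 1.1  0.4]]
[185.  181.3] (183, 187.5)
[223.7 184.5] (224, 191)
[271.3 147.4] (266, 151)
[288.3 163.9] (282, 167)
bar [0.635  0.2758 0.18  ] [0.623  0.2771 0.18  ] [0.6184 0.273  0.18  ]
B [ 0.4403 -0.0956  0.    ] [ 0.4381 -0.0966  0.13  ] [ 0.4383 -0.1014  0.13  ] [ 0.4371 -0.1016  0.    ]
A [ 0.5466 -0.0914  0.    ] [ 0.5462 -0.0915  0.13  ] [ 0.5429 -0.0951  0.13  ]
blue [ 0.3792 -0.1456  0.13  ] red [ 0.6173 -0.1363  0.13  ]
```

Run:
```python
from h import *
from scipy.optimize import least_squares
np.set_printoptions(precision=4,suppress=True)
t=viewer.read_camera('top');s=viewer.read_camera('side')
crop('side0.png',360,365,140,105,5,'ch.png')
crop('top0.png',440,195,75,105,7,'ci.png')
```

```text
(no output)
```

View pics/ci.png

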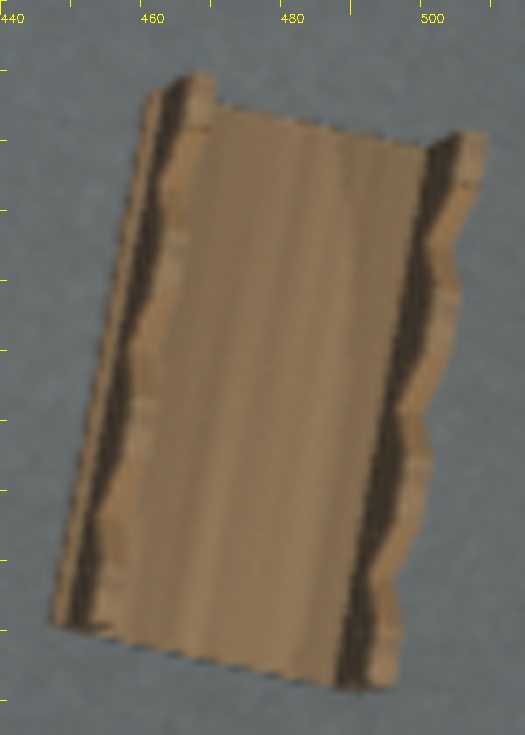

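View pics/ch.png

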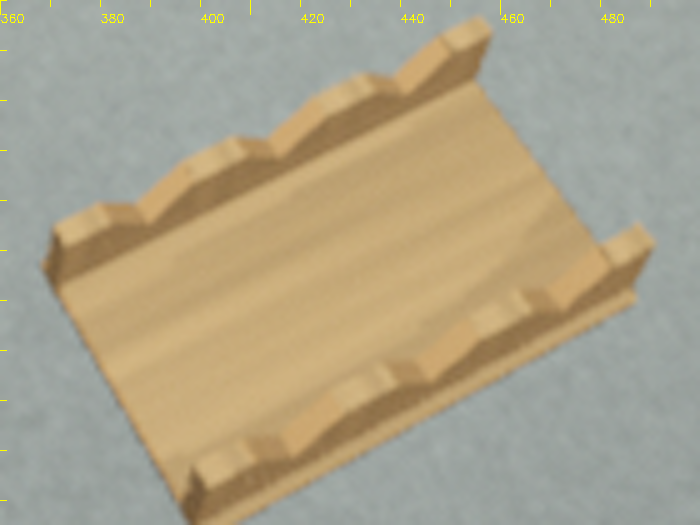

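Run:
```python
from h import *
np.set_printoptions(precision=4,suppress=True)
t=viewer.read_camera('top');s=viewer.read_camera('side')
z=.0225
T=[(501.5,230),(497,253.5),(493,278),(463,223),(458.5,245),(454.5,268)]
S=[(440,384),(414,396),(389,409),(471,427),(445,441),(418,456)]
for n,d,P in(('top',t,S and T),('side',s,S)):
    Q=np.array([pix2(d,*p,z) for p in P]); print(n,Q[:,:2].tolist(),'mean',Q.mean(0))
```

```text
top [[0.5681879778728429, -0.3311322696302183], [0.5174469820291744, -0.31899351594966335], [0.465176679772218, -0.30796697240098103], [0.5835878435081222, -0.24857118438028686], [0.5359550435665889, -0.23703636401145556], [0.48671431269944854, -0.2266184126832665]] mean [ 0.5262 -0.2784  0.0225]
side [[0.5834028445070959, -0.25704390883273076], [0.5324099066160091, -0.24422826379214843], [0.4833398758513973, -0.23415666422679968], [0.565143220978658, -0.33870055478943506], [0.5152425018981475, -0.32737279309534795], [0.4649932597411787, -0.31656169374908577]] mean [ 0.5241 -0.2863  0.0225]
```

```bash
cat >> h.py <<'E'
from scipy.spatial.transform import Rotation as Ro
def plan(pos,yaw,grip,roll=180,pitch=0,n=None,vmax=4.0,wmax=.12,base=None):
    """rows from measured pose to pos/rpy, straight line; pos m"""
    o=env.get_obs()
    p=np.array(o['tool_pos']);R=Ro.from_euler('xyz',o['tool_rot'],degrees=True)
    T=Ro.from_euler('xyz',[roll,pitch,yaw],degrees=True)
    rv=(R.inv()*T).as_rotvec(); d=np.array(pos)-p
    N=n or int(np.ceil(max(np.linalg.norm(d)*100/vmax,np.linalg.norm(rv)/wmax,1)))
    rows=[]
    for i in range(N):
        Ri=R*Ro.from_rotvec(rv*i/N)
        sh=Ri.inv().apply(d/N)*100
        rows.append([grip]+[round(float(x),2)+0 for x in sh]+[round(float(x),3)+0 for x in rv/N])
    for i in range(0,N,5): print(rows[i:i+5])
def st():
    o=env.get_obs(); print('t',round(o['time_s'],2),'p',np.round(o['tool_pos'],4),'r',np.round(o['tool_rot'],1),'F',np.round(o['force'],1),'g',round(o['grip_width'],4),'q',np.round(o['qpos'],1))
E
python3 -c "
from h import *
plan([.245,-.602,.31],22.2,3.4)
plan([.621,.276,.31],85.1,3.4)"
```

```text
[[3.4, -0.01, 0.0, -3.12, 0.0, 0.0, 0.0], [3.4, -0.01, 0.0, -3.12, 0.0, 0.0, 0.0]]
[[3.4, 2.83, -2.8, -0.26, 0.0, 0.0, -0.046], [3.4, 2.96, -2.66, -0.26, 0.0, 0.0, -0.046], [3.4, 3.07, -2.53, -0.26, 0.0, 0.0, -0.046], [3.4, 3.19, -2.38, -0.26, 0.0, 0.0, -0.046], [3.4, 3.29, -2.24, -0.26, 0.0, 0.0, -0.046]]
[[3.4, 3.39, -2.08, -0.26, 0.0, 0.0, -0.046], [3.4, 3.48, -1.92, -0.26, 0.0, 0.0, -0.046], [3.4, 3.57, -1.76, -0.26, 0.0, 0.0, -0.046], [3.4, 3.64, -1.6, -0.26, 0.0, 0.0, -0.046], [3.4, 3.71, -1.43, -0.26, 0.0, 0.0, -0.046]]
[[3.4, 3.78, -1.26, -0.26, 0.0, 0.0, -0.046], [3.4, 3.83, -1.08, -0.26, 0.0, 0.0, -0.046], [3.4, 3.87, -0.91, -0.26, 0.0, 0.0, -0.046], [3.4, 3.91, -0.73, -0.26, 0.0, 0.0, -0.046], [3.4, 3.94, -0.55, -0.26, 0.0, 0.0, -0.046]]
[[3.4, 3.96, -0.37, -0.26, 0.0, 0.0, -0.046], [3.4, 3.97, -0.19, -0.26, 0.0, 0.0, -0.046], [3.4, 3.98, -0.01, -0.26, 0.0, 0.0, -0.046], [3.4, 3.98, 0.18, -0.26, 0.0, 0.0, -0.046], [3.4, 3.96, 0.36, -0.26, 0.0, 0.0, -0.046]]
[[3.4, 3.94, 0.54, -0.26, 0.0, 0.0, -0.046], [3.4, 3.91, 0.72, -0.26, 0.0, 0.0, -0.046], [3.4, 3.88, 0.9, -0.26, 0.0, 0.0, -0.046], [3.4, 3.83, 1.07, -0.26, 0.0, 0.0, -0.046]]
```

move_arm(steps=[[3.4, 0, 0, -3.1, 0, 0, 0], [3.4, 0, 0, -3.1, 0, 0, 0], [3.4, 2.8, -2.8, 0, 0, 0, -0.046], [3.4, 3, -2.7, 0, 0, 0, -0.046], [3.4, 3.1, -2.5, 0, 0, 0, -0.046]], force=20)

```text
time_s: 0.97
tool_pos: [0.2927, -0.4911, 0.3101]
tool_rot: [179.9, -0.0, 30.1]
force: [0.2, 0.4, 0.3]
grip_width: 0.0614
```

move_arm(steps=[[3.4, 3.2, -2.4, 0, 0, 0, -0.046], [3.4, 3.3, -2.2, 0, 0, 0, -0.046], [3.4, 3.4, -2.1, 0, 0, 0, -0.046], [3.4, 3.5, -1.9, 0, 0, 0, -0.046], [3.4, 3.6, -1.8, 0, 0, 0, -0.046]])

```text
time_s: 1.38
tool_pos: [0.3715, -0.3065, 0.3098]
tool_rot: [179.9, 0.0, 43.4]
force: [0.8, -0.2, 0.3]
grip_width: 0.0358
```

move_arm(steps=[[3.4, 3.6, -1.6, 0, 0, 0, -0.046], [3.4, 3.7, -1.4, 0, 0, 0, -0.046], [3.4, 3.8, -1.3, 0, 0, 0, -0.046], [3.4, 3.8, -1.1, 0, 0, 0, -0.046], [3.4, 3.9, -0.9, 0, 0, 0, -0.046]])

```text
time_s: 1.8
tool_pos: [0.4488, -0.1235, 0.31]
tool_rot: [179.9, 0.0, 56.5]
force: [0.2, -0.4, -0.0]
grip_width: 0.0336
```

move_arm(steps=[[3.4, 3.9, -0.7, 0, 0, 0, -0.046], [3.4, 3.9, -0.6, 0, 0, 0, -0.046], [3.4, 4, -0.4, 0, 0, 0, -0.046], [3.4, 4, -0.2, 0, 0, 0, -0.046], [3.4, 4, 0, 0, 0, 0, -0.046]])

```text
time_s: 2.22
tool_pos: [0.5262, 0.0602, 0.3101]
tool_rot: [179.9, 0.0, 69.7]
force: [0.5, -0.1, 0.9]
grip_width: 0.0338
```

```bash
python3 -c "
from h import *
st();plan([.621,.276,.30],85.1,3.4)"
```

```text
t 2.22 p [0.5262 0.0602 0.3101] r [179.9   0.   69.7] F [ 0.5 -0.1  0.9] g 0.0338 q [ 31.5   4.8 -43.1  93.4   3.3  83.1 -32.2]
[[3.4, 3.92, 0.23, 0.17, 0.0, 0.0, -0.045], [3.4, 3.91, 0.41, 0.17, 0.0, 0.0, -0.045], [3.4, 3.88, 0.58, 0.17, 0.0, 0.0, -0.045], [3.4, 3.85, 0.76, 0.17, 0.0, 0.0, -0.045], [3.4, 3.82, 0.93, 0.17, 0.0, 0.0, -0.045]]
[[3.4, 3.77, 1.1, 0.17, 0.0, 0.0, -0.045]]
```

move_arm(steps=[[3.4, 3.9, 0.2, 0.2, 0, 0, -0.045], [3.4, 3.9, 0.4, 0.2, 0, 0, -0.045], [3.4, 3.9, 0.6, 0.2, 0, 0, -0.045], [3.4, 3.9, 0.8, 0.2, 0, 0, -0.045], [3.4, 3.8, 0.9, 0.2, 0, 0, -0.045]])

```text
time_s: 2.63
tool_pos: [0.6058, 0.2397, 0.2993]
tool_rot: [180.0, 0.0, 82.6]
force: [-0.9, -0.6, 0.7]
grip_width: 0.034
```

move_arm(steps=[[3.4, 3.8, 1.1, 0, 0, 0, -0.045], [3.4, 0, 0, 0, 0, 0, 0], [3.4, 0, 0, 0, 0, 0, 0]])

```text
time_s: 2.88
tool_pos: [0.6198, 0.2778, 0.2979]
tool_rot: [-179.8, -0.1, 85.4]
force: [0.5, -0.1, -0.0]
grip_width: 0.0337
```

```bash
python3 -c "
from h import *
st();snap('wrist','w1.png');snap('top','t1.png');plan([.621,.276,.184],85.1,3.4)"
```

```text
t 2.88 p [0.6198 0.2778 0.2979] r [-1.798e+02 -1.000e-01  8.540e+01] F [ 0.5 -0.1 -0. ] g 0.0337 q [  6.2  28.1 -48.4  72.4  20.5  88.2 -43.9]
[[3.4, 0.08, 0.0, 3.85, 0.0, 0.0, 0.0], [3.4, 0.08, 0.0, 3.85, 0.0, 0.0, 0.0], [3.4, 0.08, 0.0, 3.85, 0.0, 0.0, 0.0]]
```

View pics/w1.png

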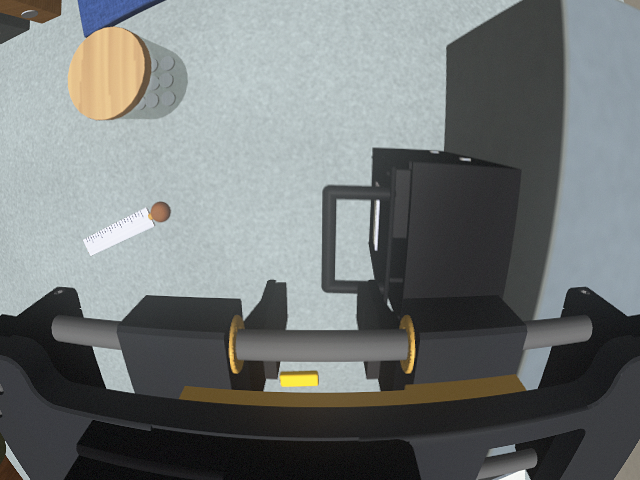

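```bash
cat >> h.py <<'E'
def wpix(u,v,z,o=None,d=None):
    d=d or viewer.read_camera('wrist') ; o=o or env.get_obs()
    f=240/np.tan(np.radians(d['vfov']/2)); x=u-d['cx'];y=v-d['cy'];r=np.hypot(x,y);a=r/f
    k=np.array([np.sin(a)*x/r,np.sin(a)*y/r,np.cos(a)]); M=d['mount']
    R=Ro.from_euler('xyz',o['tool_rot'],degrees=True)
    c=R.apply(M[:3,3])+o['tool_pos']; k=R.apply(M[:3,:3]@k); s=(z-c[2])/k[2]; return c+s*k
E
python3 -c "
from h import *
d=viewer.read_camera('wrist');o=env.get_obs()
for uv in [(328,189),(327,290),(328,240)]: print(wpix(*uv,.178,o,d))
print(wpix(161,212,.013,o,d), wpix(300,380,.013,o,d))
"
```

```text
[0.62899727 0.30957647 0.178     ]
[0.62168263 0.23227071 0.178     ]
[0.62579821 0.27214462 0.178     ]
[0.42047891 0.27578554 0.013     ] [0.56697453 0.01540483 0.013     ]
```

move_arm(steps=[[3.4, -0.2, 0.3, 3.6, 0, 0, 0], [3.4, 0, 0, 3.2, 0, 0, 0], [3.4, 0, 0, 2.6, 0, 0, 0], [3.4, 0, 0, 2, 0, 0, 0], [3.4, 0, 0, 0, 0, 0, 0]])

```text
time_s: 3.45
tool_pos: [0.6222, 0.2677, 0.1814]
tool_rot: [-179.7, 0.3, 84.9]
force: [-0.4, -0.2, 0.1]
grip_width: 0.034
```

move_arm(steps=[[0.6, 0, 0, 0, 0, 0, 0], [0.6, 0, 0, 0, 0, 0, 0], [0.6, 0, 0, 0, 0, 0, 0], [0.6, 0, 0, 0, 0, 0, 0]], force=10)

```text
time_s: 3.78
tool_pos: [0.6245, 0.2726, 0.1878]
tool_rot: [179.8, -0.1, 85.0]
force: [-0.1, 0.2, 0.2]
grip_width: 0.015
```

```bash
python3 -c "
from h import *
st();snap('side','s2.png');crop('s2.png',200,80,200,150,4,'s2c.png')"
```

```text
t 3.78 p [0.6245 0.2726 0.1878] r [ 1.798e+02 -1.000e-01  8.500e+01] F [-0.1  0.2  0.2] g 0.015 q [  7.1  31.2 -46.9  81.5  22.9  76.9 -45.7]
```

View pics/s2c.png

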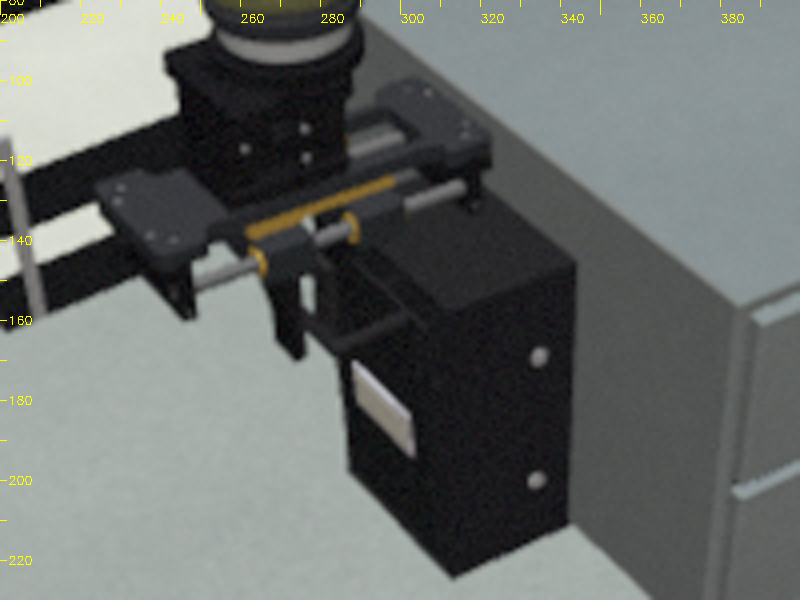

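move_arm(steps=[[0.6, 0, 0, 0, 0, 0, 0], [0.6, 0, 0, 0, 0, 0, 0], [0.6, 0, 0, 0, 0, 0, 0]], force=10)

```text
time_s: 4.08
tool_pos: [0.624, 0.2726, 0.1869]
tool_rot: [179.9, -0.0, 85.1]
force: [-1.7, -1.1, 5.7]
grip_width: 0.0094
```

```bash
python3 -c "
from h import *
st()
o=np.array([.6769,.2722]);th=-4.9
# current tilt & arc
for ph in np.arange(0,.56,.05):
    a=np.arctan2(.042,.172)+ph; r=np.hypot(.042,.172)
    print(round(ph,2),cab((-r*np.sin(a),0,.008+r*np.cos(a)),o,th))
"
```

```text
t 4.08 p [0.624  0.2726 0.1869] r [179.9  -0.   85.1] F [-1.7 -1.1  5.7] g 0.0094 q [  7.1  31.2 -46.9  81.5  22.9  77.  -45.7]
0.0 [0.6350535  0.27578751 0.18      ]
0.05 [0.6265408  0.27651731 0.17768592]
0.1 [0.61815396 0.27723631 0.17494771]
0.15 [0.60991397 0.27794273 0.17179222]
0.2 [0.6018414  0.27863479 0.16822734]
0.25 [0.59395644 0.27931077 0.16426197]
0.3 [0.5862788  0.27996898 0.15990603]
0.35 [0.57882766 0.28060777 0.1551704 ]
0.4 [0.57162166 0.28122554 0.15006692]
0.45 [0.56467879 0.28182075 0.14460835]
0.5 [0.55801642 0.28239192 0.13880833]
0.55 [0.55165119 0.28293761 0.13268135]
```

move_arm(steps=[[0.6, 0, -0.85, 0.25, 0, 0, 0], [0.6, 0, -0.85, 0.3, 0, 0, 0], [0.6, 0, -0.8, 0.35, 0, 0, 0], [0.6, 0, -0.8, 0.35, 0, 0, 0], [0.6, 0, -0.8, 0.4, 0, 0, 0]], force=10)

```text
time_s: 4.5
tool_pos: [0.5823, 0.2763, 0.1682]
tool_rot: [179.9, -0.1, 85.1]
force: [5.9, 3.8, -3.8]
grip_width: 0.0092
```

move_arm(steps=[[0.6, 0, -0.75, 0.4, 0, 0, 0], [0.6, 0, -0.75, 0.5, 0, 0, 0], [0.6, 0, -0.7, 0.5, 0, 0, 0], [0.6, 0, 0, 0, 0, 0, 0], [0.6, 0, 0, 0, 0, 0, 0]], force=10)

```text
time_s: 4.92
tool_pos: [0.5602, 0.2782, 0.1526]
tool_rot: [-180.0, -0.1, 85.1]
force: [6.4, 4.4, -10.6]
grip_width: 0.0092
```

move_arm(steps=[[0.6, 0, -0.6, 0.5, 0, 0, 0], [0.6, 0, -0.5, 0.4, 0, 0, 0], [0.6, 0, 0, 0, 0, 0, 0], [0.6, 0, 0, 0, 0, 0, 0]], force=10)

```text
time_s: 5.25
tool_pos: [0.557, 0.2785, 0.1493]
tool_rot: [179.1, -0.3, 84.9]
force: [16.1, 2.7, 4.4]
grip_width: 0.0097
```

```bash
python3 -c "
from h import *
st();snap('side','s3.png');crop('s3.png',200,80,200,150,4,'s3c.png')"
```

```text
t 5.25 p [0.557  0.2785 0.1493] r [179.1  -0.3  84.9] F [16.1  2.7  4.4] g 0.0097 q [  9.4  25.6 -48.9  93.6  20.8  69.3 -49.1]
```

View pics/s3c.png

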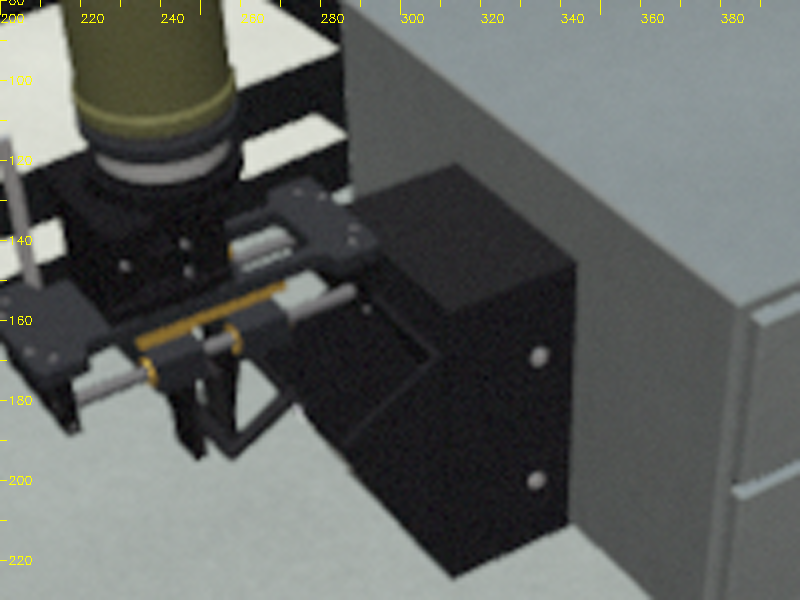

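move_arm(steps=[[0.6, 0, 0.7, -0.3, 0, 0, 0], [2.8, 0, 0, 0, 0, 0, 0], [2.8, 0, 0, 0, 0, 0, 0], [2.8, 0, 0, 0, 0, 0, 0], [2.8, 0, 0, 0, 0, 0, 0]])

```text
time_s: 5.72
tool_pos: [0.5553, 0.2777, 0.148]
tool_rot: [-179.9, 0.1, 85.1]
force: [0.3, -1.1, -0.1]
grip_width: 0.0249
```

move_arm(steps=[[2.8, 0, 0, -2.5, 0, 0, 0], [2.8, 0, 0, -4, 0, 0, 0], [2.8, 0, 0, -4, 0, 0, 0], [2.8, 0, 0, -3, 0, 0, 0]])

```text
time_s: 6.05
tool_pos: [0.5562, 0.2785, 0.2865]
tool_rot: [180.0, -0.0, 85.1]
force: [0.0, 0.6, 0.7]
grip_width: 0.0277
```

```bash
python3 -c "
from h import *
st();d=viewer.read_camera('top')
snap('side','s4.png');snap('top','t4.png');crop('t4.png',160,80,200,150,4,'t4c.png')
plan([.4182,.281,.20],196,5.0)"
```

```text
t 6.05 p [0.5562 0.2785 0.2865] r [180.   -0.   85.1] F [0.  0.6 0.7] g 0.0277 q [ 10.4  21.  -51.2  82.7  16.3  84.  -45.5]
[[5.0, -0.06, -0.82, 0.51, 0.0, 0.0, -0.114], [5.0, 0.03, -0.82, 0.51, 0.0, 0.0, -0.114], [5.0, 0.13, -0.81, 0.51, 0.0, 0.0, -0.114], [5.0, 0.22, -0.79, 0.51, 0.0, 0.0, -0.114], [5.0, 0.31, -0.76, 0.51, 0.0, 0.0, -0.114]]
[[5.0, 0.39, -0.72, 0.51, 0.0, 0.0, -0.114], [5.0, 0.47, -0.67, 0.51, 0.0, 0.0, -0.114], [5.0, 0.54, -0.61, 0.51, 0.0, 0.0, -0.114], [5.0, 0.61, -0.55, 0.51, 0.0, 0.0, -0.114], [5.0, 0.67, -0.47, 0.51, 0.0, 0.0, -0.114]]
[[5.0, 0.72, -0.4, 0.51, 0.0, 0.0, -0.114], [5.0, 0.76, -0.31, 0.51, 0.0, 0.0, -0.114], [5.0, 0.79, -0.22, 0.51, 0.0, 0.0, -0.114], [5.0, 0.81, -0.13, 0.51, 0.0, 0.0, -0.114], [5.0, 0.82, -0.04, 0.51, 0.0, 0.0, -0.114]]
[[5.0, 0.82, 0.05, 0.51, 0.0, 0.0, -0.114], [5.0, 0.8, 0.15, 0.51, 0.0, 0.0, -0.114]]
```

View pics/s4.png

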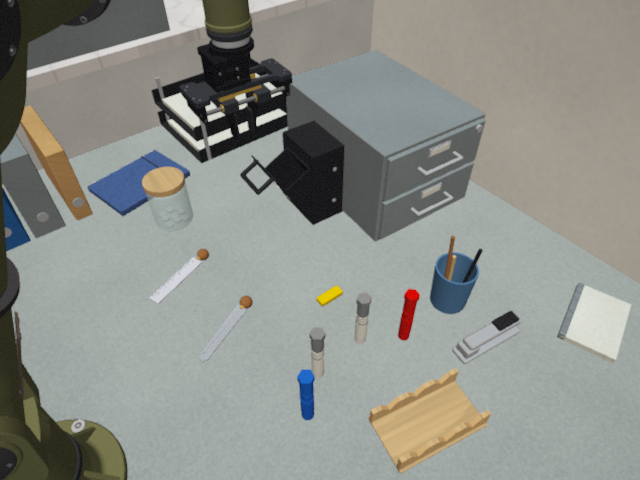

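View pics/t4.png

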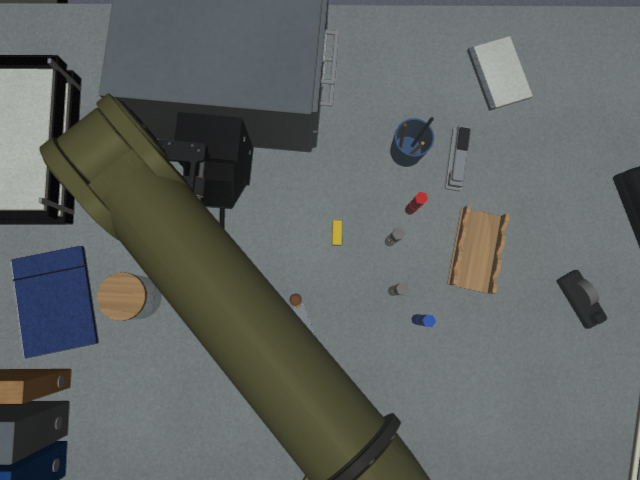

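```bash
python3 -c "
from h import *
plan([.4182,.281,.20],16.1,5.0)"
```

```text
[[5.0, -0.09, -1.26, 0.78, 0.0, 0.0, 0.109], [5.0, -0.23, -1.24, 0.78, 0.0, 0.0, 0.109], [5.0, -0.36, -1.21, 0.78, 0.0, 0.0, 0.109], [5.0, -0.49, -1.17, 0.78, 0.0, 0.0, 0.109], [5.0, -0.62, -1.1, 0.78, 0.0, 0.0, 0.109]]
[[5.0, -0.73, -1.03, 0.78, 0.0, 0.0, 0.109], [5.0, -0.84, -0.94, 0.78, 0.0, 0.0, 0.109], [5.0, -0.94, -0.85, 0.78, 0.0, 0.0, 0.109], [5.0, -1.03, -0.74, 0.79, 0.0, 0.0, 0.109], [5.0, -1.1, -0.62, 0.79, 0.0, 0.0, 0.109]]
[[5.0, -1.16, -0.5, 0.79, 0.0, 0.0, 0.109]]
```

move_arm(steps=[[5, -0.1, -1.3, 0, 0, 0, 0.11], [5, -0.2, -1.2, 0, 0, 0, 0.11], [5, -0.4, -1.2, 0.8, 0, 0, 0.11], [5, -0.5, -1.2, 0.8, 0, 0, 0.11], [5, -0.6, -1.1, 0.8, 0, 0, 0.11]])

```text
time_s: 6.62
tool_pos: [0.4917, 0.2782, 0.2577]
tool_rot: [-179.9, 0.2, 53.2]
force: [-0.2, -0.6, -0.1]
grip_width: 0.048
```

move_arm(steps=[[5, -0.7, -1, 1, 0, 0, 0.11], [5, -0.8, -0.9, 1, 0, 0, 0.11], [5, -0.9, -0.9, 1, 0, 0, 0.11], [5, -1, -0.7, 1, 0, 0, 0.11], [5, -1.1, -0.6, 1, 0, 0, 0.11]])

```text
time_s: 7.03
tool_pos: [0.4299, 0.2795, 0.2076]
tool_rot: [180.0, 0.2, 21.7]
force: [-0.2, -0.3, -1.1]
grip_width: 0.05
```

move_arm(steps=[[5, -1.2, -0.5, 0, 0, 0, 0.1], [5, 0, 0, 0, 0, 0, 0], [5, 0, 0, 0, 0, 0, 0]])

```text
time_s: 7.28
tool_pos: [0.4179, 0.28, 0.2089]
tool_rot: [179.9, 0.1, 16.5]
force: [1.0, 0.5, 0.3]
grip_width: 0.05
```

```bash
python3 -c "
from h import *
st();snap('wrist','w5.png')
plan([.4182,.281,.10],16.1,5.0)"
```

```text
t 7.28 p [0.4179 0.28   0.2089] r [1.799e+02 1.000e-01 1.650e+01] F [1.  0.5 0.3] g 0.05 q [   7.9    4.8  -46.4  105.2    3.7   71.7 -113.1]
[[5.0, -0.01, -0.04, 3.65, 0.0, 0.0, 0.002], [5.0, -0.01, -0.04, 3.65, 0.0, 0.0, 0.002], [5.0, -0.01, -0.04, 3.65, 0.0, 0.0, 0.002]]
```

View pics/w5.png

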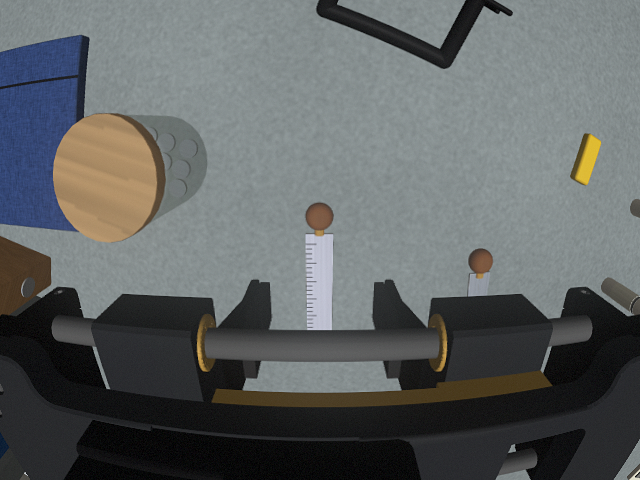

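```bash
python3 -c "
from h import *
d=viewer.read_camera('wrist');o=env.get_obs()
print(wpix(319.5,215.5,.013,o,d),wpix(319.5,325,.002,o,d),wpix(480.5,261,.013,o,d))
print(o['tool_pos'])
"
```

```text
[0.41974637 0.28143654 0.013     ] [0.30266563 0.24746389 0.002     ] [0.42161253 0.11074857 0.013     ]
[0.41927987 0.28018949 0.20961679]
```

move_arm(steps=[[5, 0, -0.1, 4, 0, 0, 0], [5, 0, 0, 4, 0, 0, 0], [5, 0, 0, 4, 0, 0, 0], [5, 0, 0, 3, 0, 0, 0], [5, 0, 0, 0, 0, 0, 0]])

```text
time_s: 7.8
tool_pos: [0.415, 0.2786, 0.0541]
tool_rot: [179.9, 0.7, 16.4]
force: [-0.9, -0.9, -0.1]
grip_width: 0.05
```

```bash
python3 -c "
from h import *
st();plan([.4195,.2815,.027],16.2,5.0)"
```

```text
t 7.8 p [0.415  0.2786 0.0541] r [179.9   0.7  16.4] F [-0.9 -0.9 -0.1] g 0.05 q [   3.5   16.8  -44.5  114.2   14.    55.2 -121.7]
[[5.0, 0.54, -0.16, 2.7, 0.001, 0.012, 0.003]]
```

move_arm(steps=[[5, 0, 0, 1.2, 0, 0, 0], [5, 0, 0, 1, 0, 0, 0], [5, 0, 0, 0, 0, 0, 0], [5, 0, 0, 0, 0, 0, 0]])

```text
time_s: 8.13
tool_pos: [0.4193, 0.282, 0.0389]
tool_rot: [-180.0, -0.1, 16.3]
force: [0.4, 0.7, 1.1]
grip_width: 0.0501
```

```bash
python3 -c "
from h import *
st();plan([.4195,.2815,.027],16.2,5.0)"
```

```text
t 8.13 p [0.4193 0.282  0.0389] r [-1.80e+02 -1.00e-01  1.63e+01] F [0.4 0.7 1.1] g 0.0501 q [   2.5   18.3  -43.8  114.6   15.9   52.9 -123.3]
[[5.0, 0.0, 0.06, 1.19, 0.0, -0.001, 0.002]]
```

move_arm(steps=[[5, 0, 0, 0.6, 0, 0, 0], [5, 0, 0, 0.5, 0, 0, 0], [2, 0, 0, 0, 0, 0, 0], [2, 0, 0, 0, 0, 0, 0], [2, 0, 0, 0, 0, 0, 0]], force=30)

```text
time_s: 8.55
tool_pos: [0.4186, 0.2816, 0.0272]
tool_rot: [180.0, -0.0, 16.3]
force: [-0.6, -0.2, 0.7]
grip_width: 0.0368
```

move_arm(steps=[[2, 0, 0, 0, 0, 0, 0], [2, 0, 0, 0, 0, 0, 0], [2, 0, 0, 0, 0, 0, 0]], force=30)

```text
time_s: 8.8
tool_pos: [0.4187, 0.2817, 0.0272]
tool_rot: [180.0, -0.0, 16.3]
force: [0.3, -0.3, -0.1]
grip_width: 0.0243
```

move_arm(steps=[[2, 0, 0, 0, 0, 0, 0], [2, 0, 0, -1, 0, 0, 0], [2, 0, 0, -2, 0, 0, 0], [2, 0, 0, 0, 0, 0, 0]])

```text
time_s: 9.13
tool_pos: [0.4202, 0.2831, 0.0602]
tool_rot: [-179.9, -0.3, 16.3]
force: [0.3, 0.8, 0.4]
grip_width: 0.0242
```

```bash
python3 -c "
from h import *
st();snap('wrist','w6.png')
snap('side','s6.png');crop('s6.png',120,180,160,120,5,'s6c.png')"
```

```text
t 9.13 p [0.4202 0.2831 0.0602] r [-179.9   -0.3   16.3] F [0.3 0.8 0.4] g 0.0242 q [   3.5   16.3  -44.8  113.8   14.1   55.  -121.9]
```

View pics/w6.png

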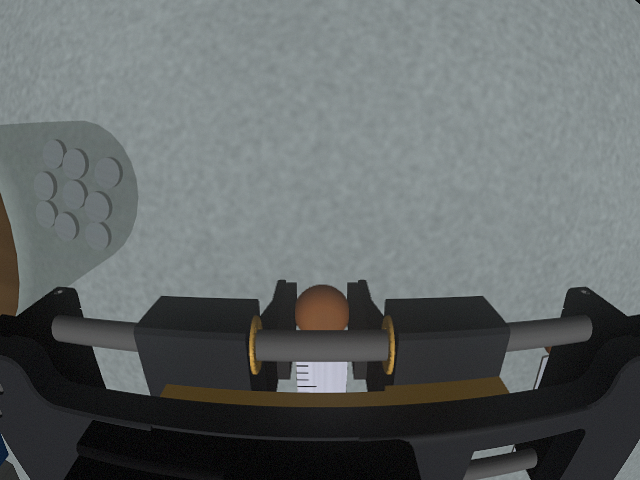

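View pics/s6c.png

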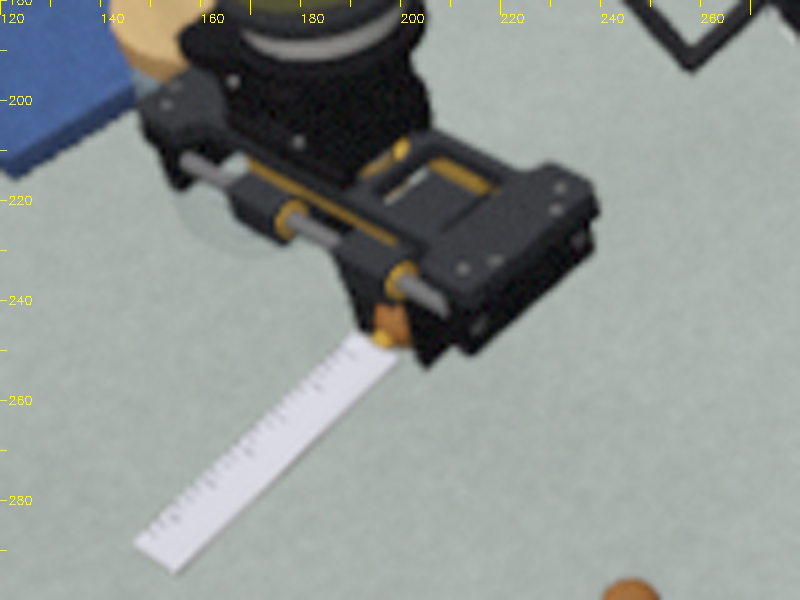

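move_arm(steps=[[2, 0, 0, -3.5, 0, 0, 0], [2, 0, 0, -4, 0, 0, 0], [2, 0, 0, -4, 0, 0, 0], [2, 0, 0, -4, 0, 0, 0], [2, 0, 0, -2, 0, 0, 0]], force=30)

```text
time_s: 9.65
tool_pos: [0.4195, 0.2826, 0.2362]
tool_rot: [-180.0, -0.3, 16.3]
force: [0.3, -0.2, -0.6]
grip_width: 0.024
```

move_arm(steps=[[2, 0, 0, 0, 0, 0, 0], [2, 0, 0, 0, 0, 0, 0], [2, 0, 0, 0, 0, 0, 0], [2, 0, 0, 0, 0, 0, 0], [2, 0, 0, 0, 0, 0, 0]], force=4)

```text
time_s: 10.07
tool_pos: [0.4178, 0.281, 0.2303]
tool_rot: [180.0, 0.2, 16.3]
force: [0.3, 0.4, -0.7]
grip_width: 0.0252
```

```bash
python3 -c "
from h import *
st();snap('side','s7.png');crop('s7.png',120,120,160,180,4,'s7c.png')"
```

```text
t 10.07 p [0.4178 0.281  0.2303] r [180.    0.2  16.3] F [ 0.3  0.4 -0.7] g 0.0252 q [   9.     3.9  -47.3  103.4    2.9   74.1 -112.7]
```

View pics/s7c.png

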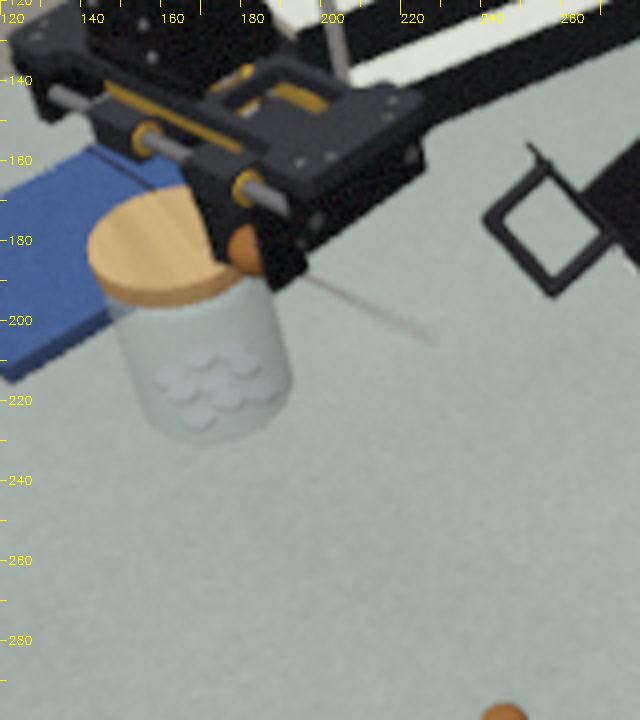

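move_arm(steps=[[2, 0, 0, 0, 0, 0, 0], [2, 0, 0, 0, 0, 0, 0], [2, 0, 0, 0, 0, 0, 0], [2, 0, 0, 0, 0, 0, 0], [2, 0, 0, 0, 0, 0, 0]])

```text
time_s: 10.53
tool_pos: [0.4185, 0.2816, 0.232]
tool_rot: [180.0, -0.0, 16.3]
force: [0.7, -0.2, -0.3]
grip_width: 0.0258
```

move_arm(steps=[[2, 0, 0, 0, 0, 0, 0], [2, 0, 0, 0, 0, 0, 0], [2, 0, 0, 0, 0, 0, 0], [2, 0, 0, 0, 0, 0, 0], [2, 0, 0, 0, 0, 0, 0]])

```text
time_s: 10.95
tool_pos: [0.4185, 0.2816, 0.232]
tool_rot: [180.0, -0.0, 16.3]
force: [-0.3, 0.2, -1.4]
grip_width: 0.0243
```

move_arm(steps=[[2, 0, 0, 0, 0, 0, 0], [2, 0, 0, 0, 0, 0, 0], [2, 0, 0, 0, 0, 0, 0], [2, 0, 0, 0, 0, 0, 0], [2, 0, 0, 0, 0, 0, 0]])

```text
time_s: 11.37
tool_pos: [0.4185, 0.2816, 0.232]
tool_rot: [180.0, 0.0, 16.3]
force: [0.4, 0.9, -0.5]
grip_width: 0.0245
```

```bash
python3 -c "
from h import *
st();snap('side','s8.png');crop('s8.png',120,120,160,180,4,'s8c.png')"
```

```text
t 11.37 p [0.4185 0.2816 0.232 ] r [180.    0.   16.3] F [ 0.4  0.9 -0.5] g 0.0245 q [   9.1    3.8  -47.3  103.3    2.9   74.2 -112.7]
```

View pics/s8c.png

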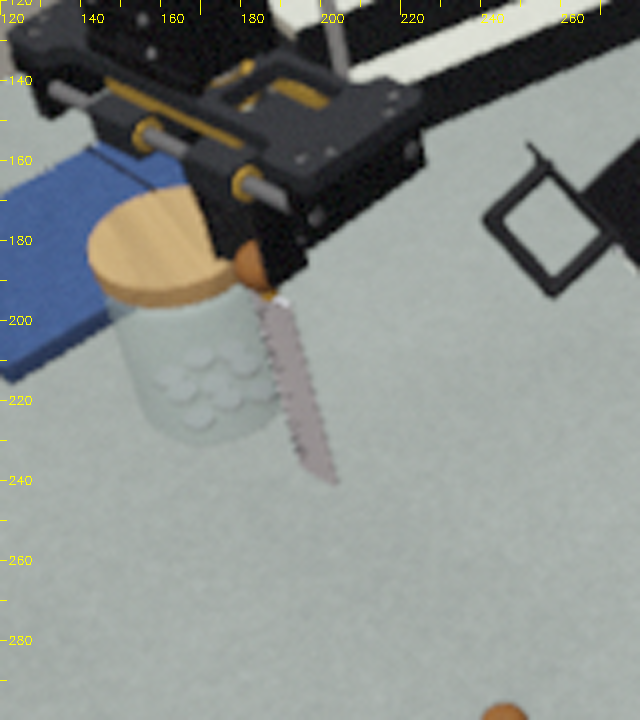

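move_arm(steps=[[2, 0, 0, 0, 0, 0, 0], [2, 0, 0, 0, 0, 0, 0], [2, 0, 0, 0, 0, 0, 0], [2, 0, 0, 0, 0, 0, 0], [2, 0, 0, 0, 0, 0, 0]])

```text
time_s: 11.83
tool_pos: [0.4185, 0.2816, 0.232]
tool_rot: [180.0, 0.0, 16.3]
force: [-0.0, -0.2, -1.0]
grip_width: 0.0248
```

move_arm(steps=[[2, 0, 0, 0, 0, 0, 0], [2, 0, 0, 0, 0, 0, 0], [2, 0, 0, 0, 0, 0, 0], [2, 0, 0, 0, 0, 0, 0], [2, 0, 0, 0, 0, 0, 0]])

```text
time_s: 12.25
tool_pos: [0.4185, 0.2816, 0.232]
tool_rot: [180.0, 0.0, 16.3]
force: [-0.1, -0.5, -0.5]
grip_width: 0.0245
```

```bash
python3 -c "
from h import *
st();d=snap('side','s9.png');crop('s9.png',120,120,160,180,4,'s9c.png')
h=np.array([.4195,.282,.219]);print(proj(d,h));u=np.array([.96,.28,0])
for a in (-20,-10,0,10,20):
  a=np.radians(a);print(proj(d,h+.145*(np.sin(a)*u-[0,0,np.cos(a)])))"
```

```text
t 12.25 p [0.4185 0.2816 0.232 ] r [180.    0.   16.3] F [-0.1 -0.5 -0.5] g 0.0245 q [   9.1    3.8  -47.3  103.3    2.9   74.2 -112.7]
[183.8 179.2]
[179.5 244.3]
[188.8 239.6]
[197.7 233.4]
[206.  225.8]
[213.5 217.2]
```

View pics/s9c.png

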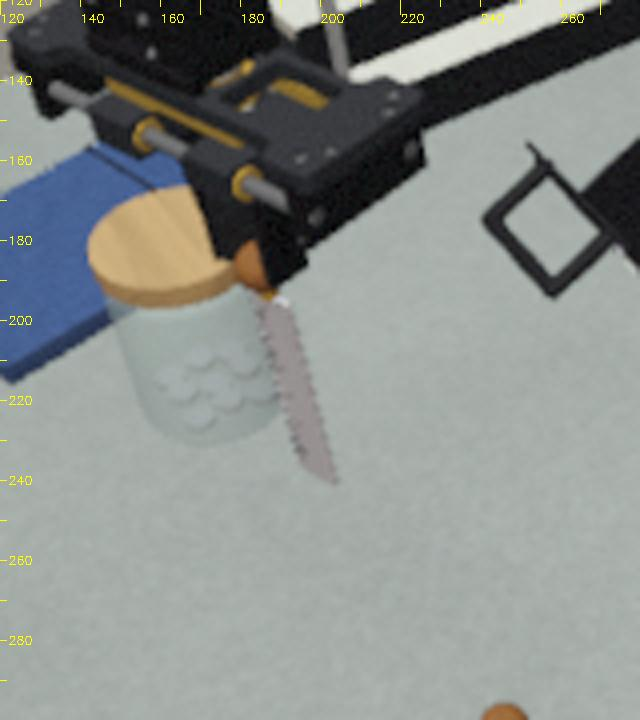

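move_arm(steps=[[2, 0, 0, 0, 0, 0, 0], [2, 0, 0, 0, 0, 0, 0]], force=35)

```text
time_s: 12.47
tool_pos: [0.4185, 0.2816, 0.232]
tool_rot: [180.0, 0.0, 16.3]
force: [-0.4, 0.8, -0.9]
grip_width: 0.0227
```

```bash
python3 -c "
from h import *
st();snap('wrist','w9.png');d=snap('side','s9b.png');crop('s9b.png',150,150,80,60,10,'s9c.png')
for z in (.025,.019,.013,.006): print(z,proj(d,[.4185,.2816,.232-z]))
"
```

```text
t 12.47 p [0.4185 0.2816 0.232 ] r [180.    0.   16.3] F [-0.4  0.8 -0.9] g 0.0227 q [   9.1    3.8  -47.3  103.3    2.9   74.2 -112.7]
0.025 [184.7 184.4]
0.019 [184.  181.9]
0.013 [183.4 179.5]
0.006 [182.6 176.5]
```

View pics/w9.png

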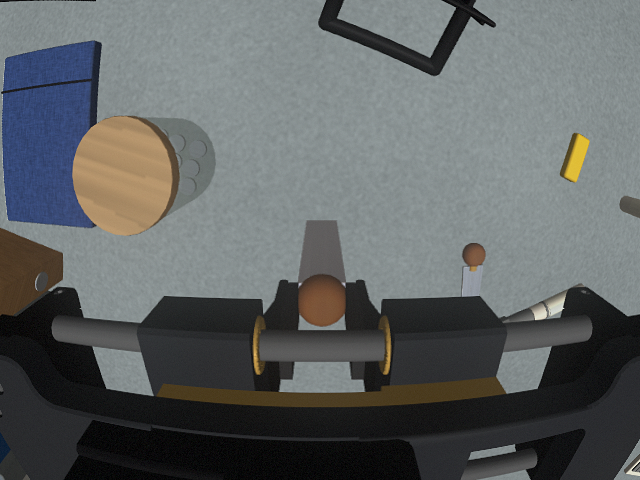

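View pics/s9c.png

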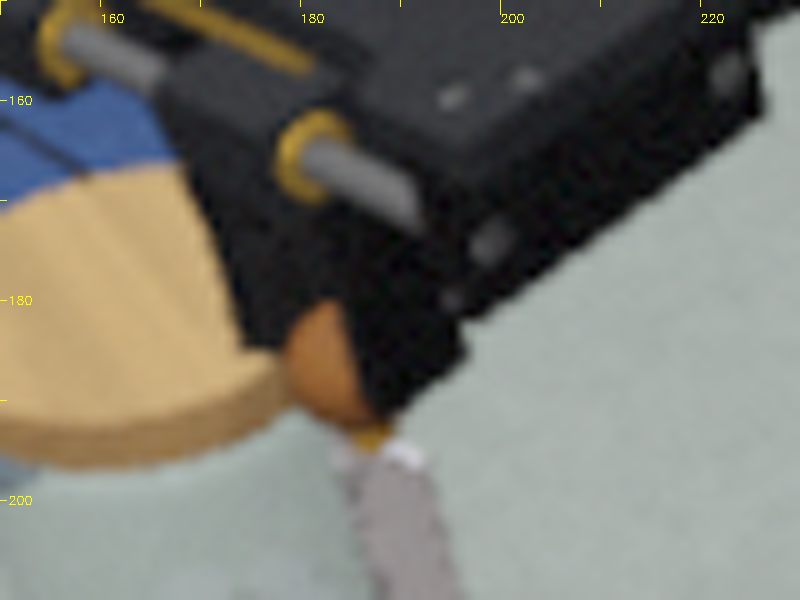

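```bash
python3 -c "
from h import *
d=viewer.read_camera('wrist')
M=d['mount'];f=240/np.tan(np.radians(d['vfov']/2))
for uv in [(321,310),(322,300)]:
    x=uv[0]-d['cx'];y=uv[1]-d['cy'];r=np.hypot(x,y);a=r/f
    k=M[:3,:3]@np.array([np.sin(a)*x/r,np.sin(a)*y/r,np.cos(a)]);c=M[:3,3]
    for z in (.006,.014,.02,.026): print(uv,z,(c+k*(z-c[2])/k[2])[:2])
snap('top','t9.png')
"
```

```text
(321, 310) 0.006 [0.0046009 0.0006538]
(321, 310) 0.014 [0.00034092 0.00062993]
(321, 310) 0.02 [-0.00285406  0.00061202]
(321, 310) 0.026 [-0.00604904  0.00059412]
(322, 300) 0.006 [0.00947114 0.00109153]
(322, 300) 0.014 [0.0054836  0.00109214]
(322, 300) 0.02 [0.00249294 0.0010926 ]
(322, 300) 0.026 [-0.00049772  0.00109306]
```

View pics/t9.png

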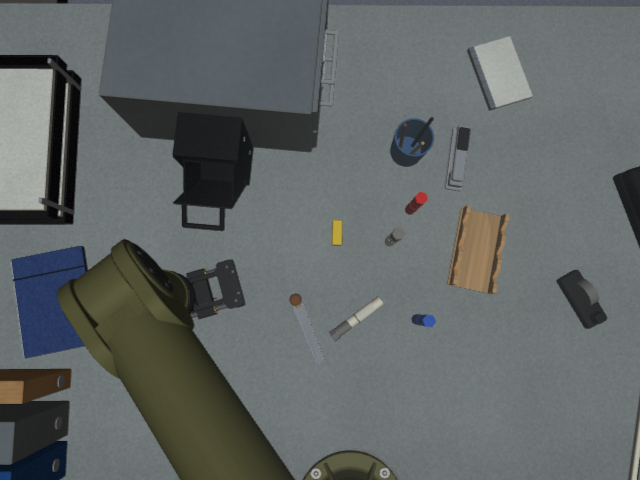

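The other standing marker has been knocked over; it now lies at top ≈ (356,320). The ruler's ball has slid down to near the fingertips, so I'll stand the blade on the desk and take a deeper grip.

move_arm(steps=[[2, 0, 0, 2.5, 0, 0, 0], [2, 0, 0, 2, 0, 0, 0], [2, 0, 0, 1, 0, 0, 0], [2, 0, 0, 0, 0, 0, 0], [2, 0, 0, 0, 0, 0, 0]], force=35)

```text
time_s: 13.08
tool_pos: [0.4184, 0.2817, 0.1771]
tool_rot: [-180.0, 0.0, 16.3]
force: [0.0, 0.4, -0.3]
grip_width: 0.0222
```

move_arm(steps=[[2, 0, 0, 0.3, 0, 0, 0], [2, 0, 0, 0.3, 0, 0, 0], [2, 0, 0, 0.2, 0, 0, 0], [2, 0, 0, 0, 0, 0, 0]], force=12)

```text
time_s: 13.42
tool_pos: [0.4207, 0.2831, 0.1718]
tool_rot: [-180.0, -0.3, 16.3]
force: [0.2, -0.4, 9.5]
grip_width: 0.0237
```

move_arm(steps=[[2, 0, 0, 0, 0, 0, 0], [2, 0, 0, 0.2, 0, 0, 0], [2, 0, 0, 0.3, 0, 0, 0], [2, 0, 0, 0.3, 0, 0, 0], [2, 0, 0, 0, 0, 0, 0]], force=6)

```text
time_s: 13.83
tool_pos: [0.4202, 0.2829, 0.1633]
tool_rot: [-180.0, -0.3, 16.3]
force: [-0.5, 0.7, 6.3]
grip_width: 0.0255
```

```bash
python3 -c "
from h import *
st();snap('wrist','w10.png');d=snap('side','s10.png');crop('s10.png',150,150,100,120,6,'s10c.png')
"
```

```text
t 13.83 p [0.4202 0.2829 0.1633] r [-180.    -0.3   16.3] F [-0.5  0.7  6.3] g 0.0255 q [   7.7    7.9  -47.4  108.2    6.5   66.2 -115.7]
```

View pics/s10c.png

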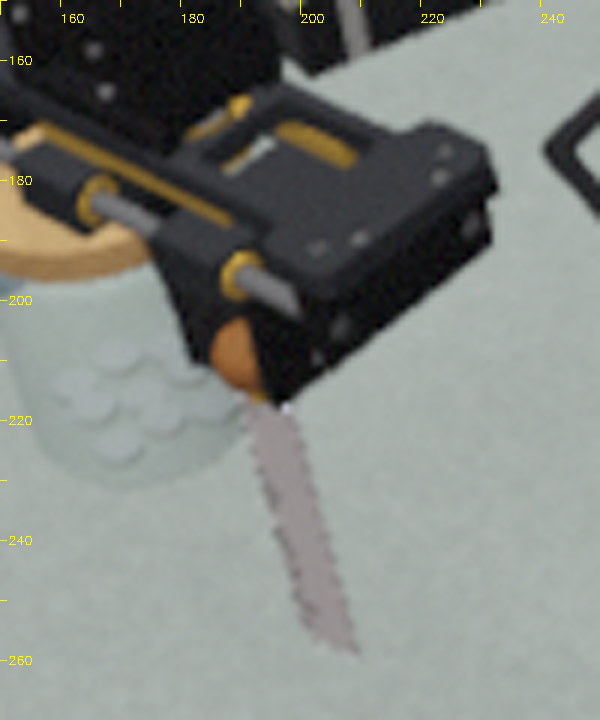

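move_arm(steps=[[2, 0, 0, 0.3, 0, 0, 0], [2, 0, 0, 0, 0, 0, 0], [2, 0, 0, 0, 0, 0, 0]], force=6)

```text
time_s: 14.18
tool_pos: [0.4202, 0.2829, 0.1604]
tool_rot: [-180.0, -0.3, 16.3]
force: [0.3, -1.1, 6.9]
grip_width: 0.025
```

move_arm(steps=[[2, 0, 0, 0, 0, 0, 0], [2, 0, 0, 0, 0, 0, 0], [2, 0, 0, 0, 0, 0, 0], [2, 0, 0, -1.5, 0, 0, 0], [2, 0, 0, -2, 0, 0, 0]], force=35)

```text
time_s: 14.6
tool_pos: [0.4179, 0.2811, 0.1927]
tool_rot: [180.0, 0.1, 16.3]
force: [0.5, 0.0, -1.5]
grip_width: 0.0242
```

```bash
python3 -c "
from h import *
st();d=snap('side','s11.png');crop('s11.png',150,130,100,120,6,'s11c.png')
for y in (.02,-.02): print(cab((-.025,y,.35),(.6769,.2722),-4.9))
plan(cab((-.025,.02,.35),(.6769,.2722),-4.9),-4.9,2)
"
```

```text
t 14.6 p [0.4179 0.2811 0.1927] r [1.80e+02 1.00e-01 1.63e+01] F [ 0.5  0.  -1.5] g 0.0242 q [   8.5    5.9  -47.5  106.3    4.6   69.9 -114.1]
[0.65369971 0.29426233 0.35      ]
[0.65028303 0.25440852 0.35      ]
[[2, 3.26, 0.78, -2.16, 0.0, -0.001, 0.053], [2, 3.29, 0.61, -2.16, 0.0, -0.001, 0.053], [2, 3.32, 0.43, -2.17, 0.0, -0.001, 0.053], [2, 3.34, 0.26, -2.17, 0.0, -0.001, 0.053], [2, 3.34, 0.08, -2.17, 0.0, -0.001, 0.053]]
[[2, 3.34, -0.09, -2.17, 0.0, -0.001, 0.053], [2, 3.33, -0.27, -2.18, 0.0, -0.001, 0.053]]
```

View pics/s11c.png

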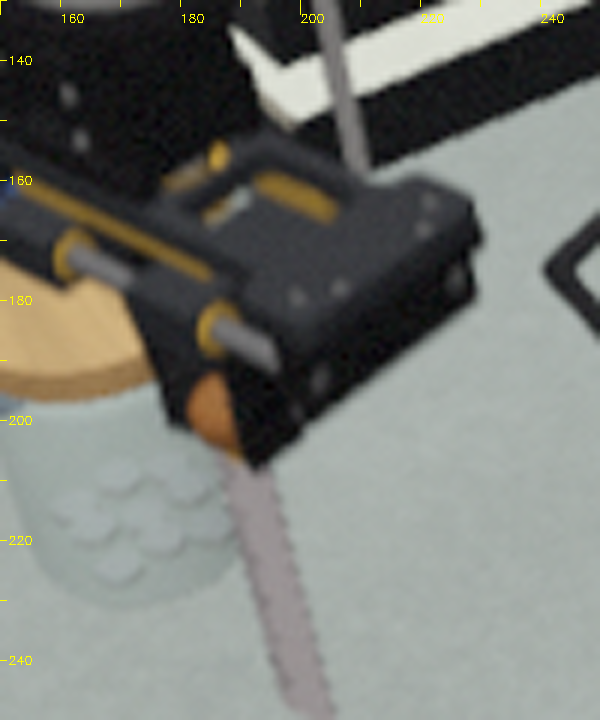

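move_arm(steps=[[2, 0, 0, -2.5, 0, 0, 0], [2, 0, 0, -3, 0, 0, 0], [2, 0, 0, -3, 0, 0, 0], [2, 0, 0, -3, 0, 0, 0.03], [2, 1, 0.2, -3, 0, 0, 0.03]])

```text
time_s: 15.07
tool_pos: [0.4273, 0.283, 0.3403]
tool_rot: [179.9, -0.1, 12.9]
force: [-0.5, 1.5, -1.5]
grip_width: 0.0238
```

move_arm(steps=[[2, 2, 0.4, -1.5, 0, 0, 0.05], [2, 2.5, 0.3, 0, 0, 0, 0.05], [2, 2.5, 0.2, 0, 0, 0, 0.05], [2, 2.5, 0.1, 0, 0, 0, 0.05], [2, 2.5, 0, 0, 0, 0, 0.05]])

```text
time_s: 15.48
tool_pos: [0.5509, 0.2867, 0.3533]
tool_rot: [-180.0, -0.1, -1.6]
force: [1.3, 0.0, 0.5]
grip_width: 0.0239
```

```bash
python3 -c "
from h import *
st();
plan(cab((-.025,.02,.35),(.6769,.2722),-4.9),-4.9,2,vmax=2.5)
"
```

```text
t 15.48 p [0.5509 0.2867 0.3533] r [-1.8e+02 -1.0e-01 -1.6e+00] F [1.3 0.  0.5] g 0.0239 q [   4.1   18.   -44.3   76.3   12.5   90.5 -130.3]
[[2, 2.05, -0.21, 0.07, 0.0, 0.0, 0.011], [2, 2.05, -0.23, 0.07, 0.0, 0.0, 0.011], [2, 2.04, -0.26, 0.07, 0.0, 0.0, 0.011], [2, 2.04, -0.28, 0.07, 0.0, 0.0, 0.011], [2, 2.04, -0.3, 0.07, 0.0, 0.0, 0.011]]
```

move_arm(steps=[[2, 2, -0.2, 0, 0, 0, 0.011], [2, 2, -0.2, 0, 0, 0, 0.011], [2, 2, -0.3, 0, 0, 0, 0.011], [2, 2, -0.3, 0, 0, 0, 0.011], [2, 2, -0.3, 0, 0, 0, 0.011]])

```text
time_s: 15.9
tool_pos: [0.6512, 0.295, 0.353]
tool_rot: [-180.0, -0.0, -4.7]
force: [0.7, 0.7, -0.3]
grip_width: 0.0241
```

move_arm(steps=[[2, 0, 0, 0, 0, 0, 0], [2, 0, 0, 0, 0, 0, 0], [2, 0, 0, 0, 0, 0, 0]])

```text
time_s: 16.15
tool_pos: [0.6492, 0.2955, 0.353]
tool_rot: [-180.0, 0.0, -4.5]
force: [-0.4, -0.4, -1.0]
grip_width: 0.0242
```

```bash
python3 -c "
from h import *
st();
plan(cab((-.025,.02,.35),(.6769,.2722),-4.9),-4.9,2,vmax=2.5)
snap('side','s12.png');snap('wrist','w12.png');crop('s12.png',200,60,160,160,4,'s12c.png')
"
```

```text
t 16.15 p [0.6492 0.2955 0.353 ] r [-180.     0.    -4.5] F [-0.4 -0.4 -1. ] g 0.0242 q [  -2.3   30.3  -41.    60.6   19.4   95.3 -131.9]
[[2, 0.46, 0.09, 0.3, 0.0, 0.001, 0.006]]
```

View pics/s12c.png

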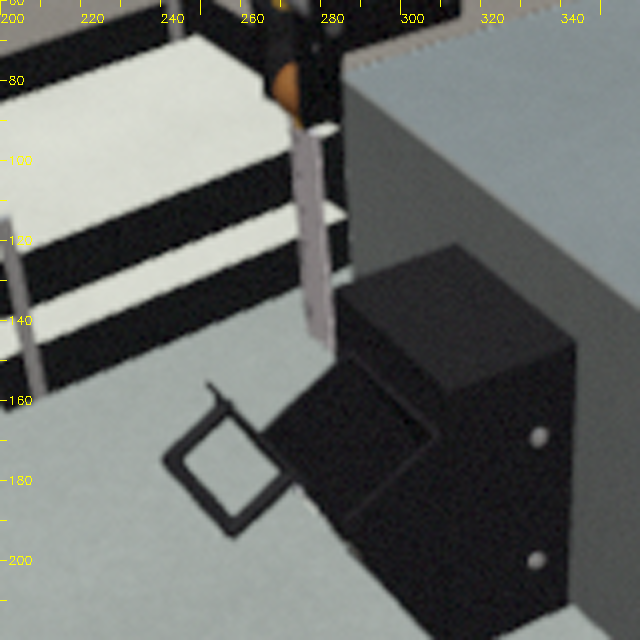

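View pics/w12.png

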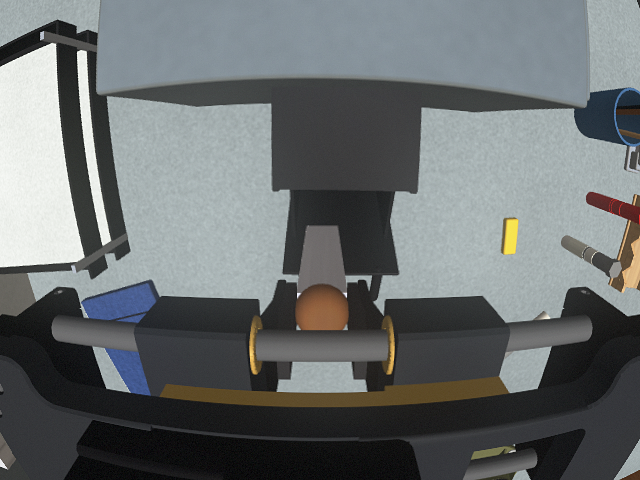

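move_arm(steps=[[2, 0.4, 0, 3, 0, 0, 0], [2, 0, 0, 3, 0, 0, 0], [2, 0, 0, 3, 0, 0, 0], [2, 0, 0, 2, 0, 0, 0], [2, 0, 0, 1, 0, 0, 0]])

```text
time_s: 16.67
tool_pos: [0.6521, 0.2937, 0.2301]
tool_rot: [179.8, 0.2, -4.6]
force: [-0.6, -0.3, -1.6]
grip_width: 0.0239
```

move_arm(steps=[[2, 0, 0, 0, 0, 0, 0], [2, 0, 0, 0.7, 0, 0, 0], [2, 0, 0, 0.7, 0, 0, 0], [2, 0, 0, 0, 0, 0, 0]])

```text
time_s: 17.0
tool_pos: [0.6538, 0.2948, 0.2191]
tool_rot: [-180.0, -0.0, -4.6]
force: [-0.5, 0.1, -1.2]
grip_width: 0.024
```

```bash
python3 -c "
from h import *
st();
snap('side','s13.png');crop('s13.png',200,60,160,160,4,'s13c.png')
"
```

```text
t 17.0 p [0.6538 0.2948 0.2191] r [-180.    -0.    -4.6] F [-0.5  0.1 -1.2] g 0.024 q [  -0.2   32.6  -40.2   73.1   20.6   81.3 -133.4]
```

View pics/s13c.png

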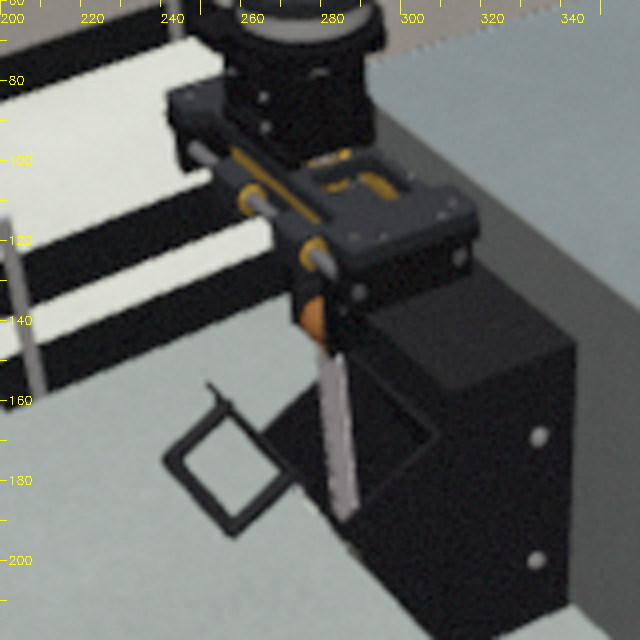

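move_arm(steps=[[2, 0, 0, 0.5, 0, 0, 0], [2, 0, 0, 0.5, 0, 0, 0], [2, 0, 0, 0.5, 0, 0, 0], [2, 0, 0, 0, 0, 0, 0]])

```text
time_s: 17.38
tool_pos: [0.6537, 0.2944, 0.2028]
tool_rot: [180.0, 0.0, -4.6]
force: [0.7, -0.7, -1.2]
grip_width: 0.0241
```

move_arm(steps=[[2, 0, 0, 0.4, 0, 0, 0], [2, 0, 0, 0.4, 0, 0, 0], [2, 0, 0, 0, 0, 0, 0]])

```text
time_s: 17.63
tool_pos: [0.6537, 0.2945, 0.1951]
tool_rot: [180.0, 0.0, -4.6]
force: [0.8, -0.4, -0.7]
grip_width: 0.0241
```

```bash
python3 -c "
from h import *
st();
snap('side','s14.png');crop('s14.png',200,60,160,160,4,'s14c.png')
"
```

```text
t 17.63 p [0.6537 0.2945 0.1951] r [180.    0.   -4.6] F [ 0.8 -0.4 -0.7] g 0.0241 q [-1.000e-01  3.340e+01 -3.990e+01  7.490e+01  2.110e+01  7.910e+01
 -1.338e+02]
```

View pics/s14c.png

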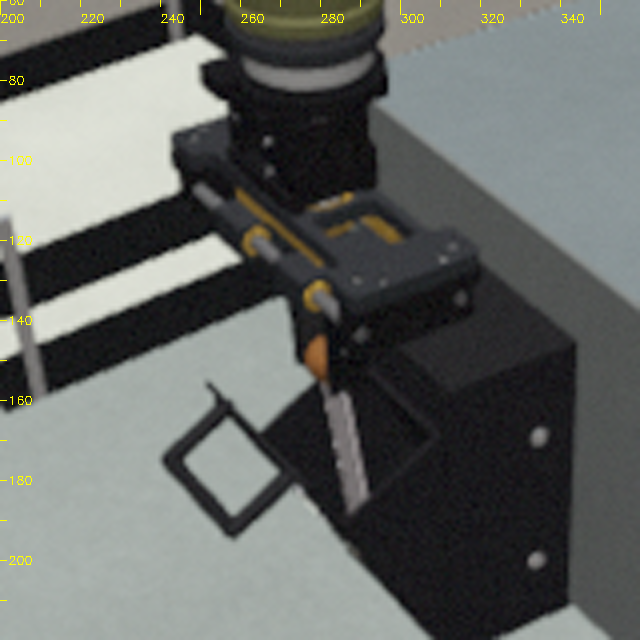

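move_arm(steps=[[3.6, 0, 0, 0, 0, 0, 0], [3.6, 0, 0, 0, 0, 0, 0], [3.6, 0, 0, 0, 0, 0, 0], [3.6, 0, 0, 0, 0, 0, 0], [3.6, 0, 0, 0, 0, 0, 0]], force=10)

```text
time_s: 18.1
tool_pos: [0.6537, 0.2948, 0.1961]
tool_rot: [180.0, 0.0, -4.6]
force: [0.3, 0.0, 0.1]
grip_width: 0.0355
```

move_arm(steps=[[3.6, 0, 0, -2, 0, 0, 0], [3.6, 0, 0, -4, 0, 0, 0], [3.6, 0, 0, -4, 0, 0, 0], [3.6, 0, 0, -3, 0, 0, 0]])

```text
time_s: 18.43
tool_pos: [0.6539, 0.295, 0.3295]
tool_rot: [-179.9, -0.1, -4.6]
force: [0.9, 0.3, 0.9]
grip_width: 0.0359
```

```bash
python3 -c "
from h import *
st();
snap('side','s15.png');crop('s15.png',200,60,160,160,4,'s15c.png');snap('wrist','w15.png')
"
```

```text
t 18.43 p [0.6539 0.295  0.3295] r [-1.799e+02 -1.000e-01 -4.600e+00] F [0.9 0.3 0.9] g 0.0359 q [  -1.7   30.7  -40.9   62.8   19.6   92.7 -132. ]
```

View pics/s15c.png

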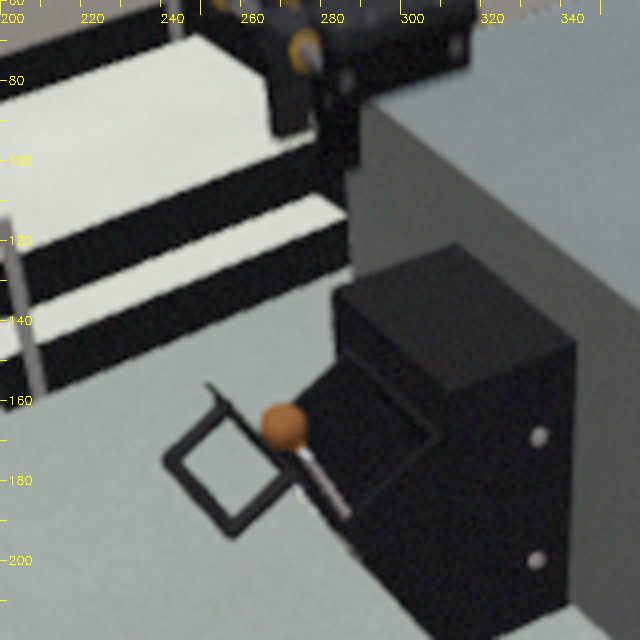

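View pics/w15.png

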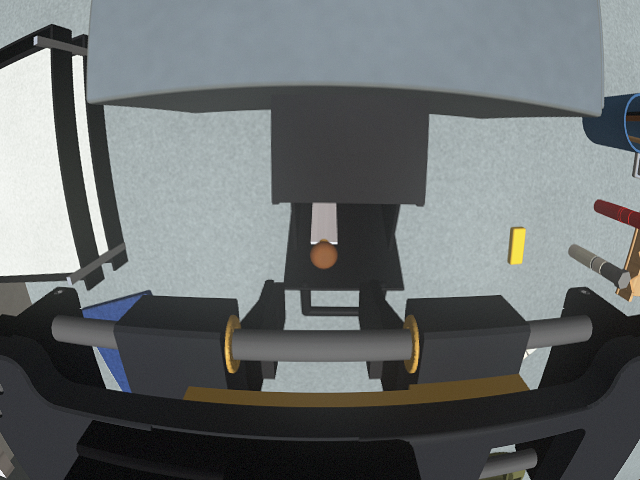

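```bash
python3 -c "
from h import *
plan([.4216,.111,.22],20.2,5)
"
```

```text
[[5, -2.74, 2.55, 1.38, -0.001, -0.001, -0.054], [5, -2.87, 2.4, 1.38, -0.001, -0.001, -0.054], [5, -2.99, 2.24, 1.39, -0.001, -0.001, -0.054], [5, -3.11, 2.08, 1.39, -0.001, -0.001, -0.054], [5, -3.21, 1.9, 1.4, -0.001, -0.001, -0.054]]
[[5, -3.31, 1.73, 1.4, -0.001, -0.001, -0.054], [5, -3.4, 1.54, 1.41, -0.001, -0.001, -0.054], [5, -3.47, 1.36, 1.41, -0.001, -0.001, -0.054]]
```

move_arm(steps=[[5, -2.7, 2.6, 0.5, 0, 0, -0.054], [5, -2.9, 2.4, 1, 0, 0, -0.054], [5, -3, 2.2, 1, 0, 0, -0.054], [5, -3.1, 2.1, 1.5, 0, 0, -0.054], [5, -3.2, 1.9, 1.5, 0, 0, -0.054]])

```text
time_s: 18.95
tool_pos: [0.5058, 0.1772, 0.2695]
tool_rot: [-180.0, 0.1, 11.0]
force: [-0.3, -0.6, 0.9]
grip_width: 0.0491
```

move_arm(steps=[[5, -3.3, 1.7, 1.5, 0, 0, -0.054], [5, -3.4, 1.5, 2, 0, 0, -0.054], [5, -3.5, 1.4, 2, 0, 0, -0.054], [5, 0, 0, 0, 0, 0, 0], [5, 0, 0, 0, 0, 0, 0]])

```text
time_s: 19.37
tool_pos: [0.4177, 0.1074, 0.2144]
tool_rot: [179.9, 0.3, 19.9]
force: [1.0, 0.4, 0.5]
grip_width: 0.05
```

```bash
python3 -c "
from h import *
st();snap('wrist','w16.png')
"
```

```text
t 19.37 p [0.4177 0.1074 0.2144] r [179.9   0.3  19.9] F [1.  0.4 0.5] g 0.05 q [ 28.5  -7.5 -42.6 113.3  -5.2  72.5 -82.4]
```

View pics/w16.png

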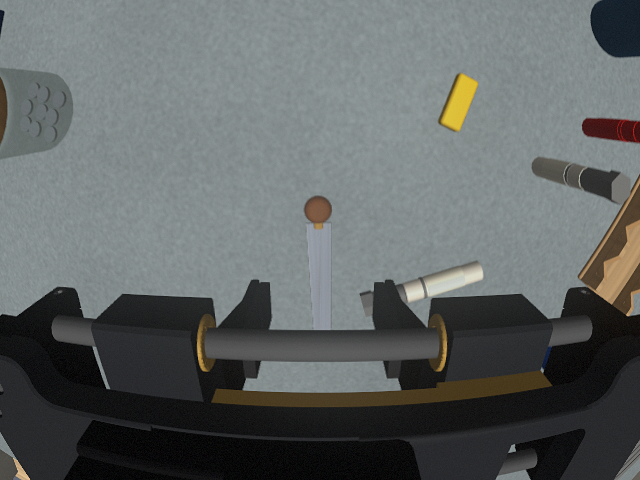

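```bash
python3 -c "
from h import *
d=viewer.read_camera('wrist');o=env.get_obs()
a=wpix(318,209.5,.013,o,d);b=wpix(322,325,.002,o,d);print(o['tool_pos'],o['tool_rot'],a,b,np.degrees(np.arctan2(a[1]-b[1],a[0]-b[0])))
plan([a[0],a[1],.03],20.2,5,vmax=4)
"
```

```text
[0.42147516 0.11026641 0.21749028] [ 1.79962955e+02 -1.20324765e-01  2.01444427e+01] [0.42547514 0.11435851 0.013     ] [0.30446344 0.06608333 0.002     ] 21.74853446364695
[[5, 0.1, -0.05, 3.75, 0.0, 0.0, 0.0], [5, 0.1, -0.05, 3.75, 0.0, 0.0, 0.0], [5, 0.1, -0.05, 3.75, 0.0, 0.0, 0.0], [5, 0.1, -0.05, 3.75, 0.0, 0.0, 0.0], [5, 0.1, -0.05, 3.75, 0.0, 0.0, 0.0]]
```

move_arm(steps=[[5, 0.1, 0, 4, 0, 0, 0], [5, 0, 0, 4, 0, 0, 0], [5, 0, 0, 4, 0, 0, 0], [5, 0, 0, 3.5, 0, 0, 0], [5, 0, 0, 1.5, 0, 0, 0]])

```text
time_s: 19.88
tool_pos: [0.4207, 0.1117, 0.0437]
tool_rot: [-179.8, 0.2, 20.2]
force: [-0.4, -0.1, 0.1]
grip_width: 0.05
```

move_arm(steps=[[5, 0, 0, 0, 0, 0, 0], [5, 0, 0, 0, 0, 0, 0], [5, 0, 0, 0, 0, 0, 0]])

```text
time_s: 20.13
tool_pos: [0.4238, 0.1115, 0.0484]
tool_rot: [-180.0, -0.2, 20.2]
force: [0.2, -0.3, -0.4]
grip_width: 0.0499
```

```bash
python3 -c "
from h import *
st();o=env.get_obs();d=snap('wrist','w17.png')
plan([.4225,.112,.027],20.5,5)
"
```

```text
t 20.13 p [0.4238 0.1115 0.0484] r [-180.    -0.2   20.2] F [ 0.2 -0.3 -0.4] g 0.0499 q [ 25.6   8.1 -45.4 123.    7.3  51.3 -93.8]
[[5, -0.11, -0.13, 2.17, 0.0, -0.004, -0.006]]
```

View pics/w17.png

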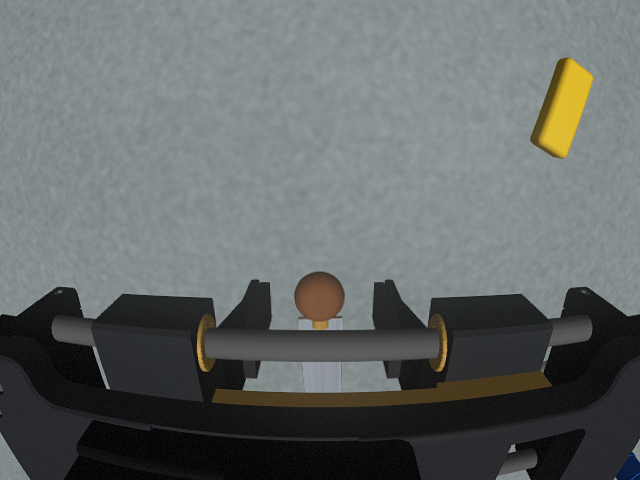

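```bash
python3 -c "
from h import *
d=viewer.read_camera('wrist');o=env.get_obs()
print(wpix(319.5,296,.013,o,d),o['tool_pos'])
"
```

```text
[0.42092412 0.11002353 0.013     ] [0.42372049 0.11085685 0.04863719]
```

move_arm(steps=[[5, -0.3, 0, 0.8, 0, 0, 0], [5, 0, 0, 0.8, 0, 0, 0], [5, 0, 0, 0.5, 0, 0, 0], [5, 0, 0, 0, 0, 0, 0], [5, 0, 0, 0, 0, 0, 0]])

```text
time_s: 20.65
tool_pos: [0.4187, 0.109, 0.0255]
tool_rot: [180.0, 0.0, 20.2]
force: [-0.5, 0.1, 1.3]
grip_width: 0.05
```

move_arm(steps=[[2, 0, 0, 0, 0, 0, 0], [2, 0, 0, 0, 0, 0, 0], [2, 0, 0, 0, 0, 0, 0], [2, 0, 0, 0, 0, 0, 0], [2, 0, 0, 0, 0, 0, 0]], force=35)

```text
time_s: 21.07
tool_pos: [0.4187, 0.1091, 0.0257]
tool_rot: [-180.0, 0.0, 20.2]
force: [0.3, -0.1, 0.0]
grip_width: 0.0254
```

move_arm(steps=[[2, 0, 0, 0, 0, 0, 0], [2, 0, 0, 0, 0, 0, 0], [2, 0, 0, -1.5, 0, 0, 0], [2, 0, 0, -3.5, 0, 0, 0], [2, 0, 0, -4, 0, 0, 0]])

```text
time_s: 21.48
tool_pos: [0.4165, 0.109, 0.1149]
tool_rot: [-179.8, 0.3, 20.2]
force: [1.3, -1.1, -0.0]
grip_width: 0.0238
```

move_arm(steps=[[2, 0, 0, -4, 0, 0, 0], [2, 0, 0, -4, 0, 0, 0], [2, 0, 0, -3, 0, 0, 0], [2, 0, 0, 0, 0, 0, 0], [2, 0, 0, 0, 0, 0, 0]])

```text
time_s: 21.9
tool_pos: [0.4198, 0.1092, 0.2274]
tool_rot: [179.9, -0.2, 20.1]
force: [-0.4, -0.4, -1.4]
grip_width: 0.0243
```

```bash
python3 -c "
from h import *
st();snap('wrist','w18.png');snap('side','s18.png')
"
```

```text
t 21.9 p [0.4198 0.1092 0.2274] r [179.9  -0.2  20.1] F [-0.4 -0.4 -1.4] g 0.0243 q [ 30.3  -8.4 -43.9 112.3  -6.   73.7 -81.5]
```

View pics/s18.png

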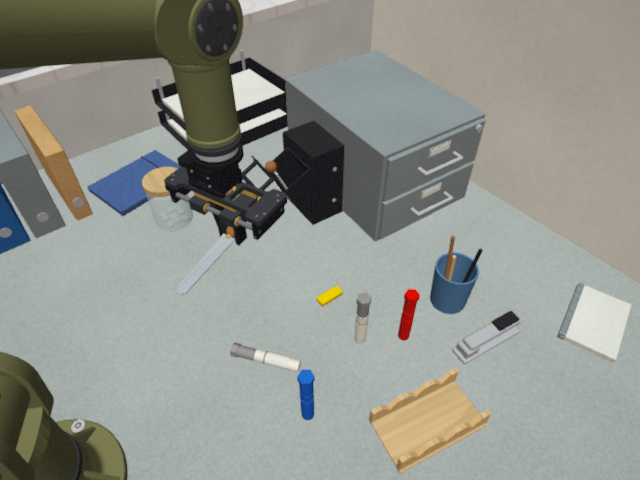

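move_arm(steps=[[2, 0, 0, 0, 0, 0, 0], [2, 0, 0, 0, 0, 0, 0], [2, 0, 0, 0, 0, 0, 0], [2, 0, 0, 0, 0, 0, 0], [2, 0, 0, 0, 0, 0, 0]], force=5)

```text
time_s: 22.42
tool_pos: [0.4186, 0.1091, 0.2253]
tool_rot: [-180.0, 0.0, 20.2]
force: [-1.0, -0.1, -1.2]
grip_width: 0.0251
```

move_arm(steps=[[2, 0, 0, 0, 0, 0, 0], [2, 0, 0, 0, 0, 0, 0], [2, 0, 0, 0, 0, 0, 0], [2, 0, 0, 0, 0, 0, 0], [2, 0, 0, 0, 0, 0, 0]])

```text
time_s: 22.83
tool_pos: [0.4188, 0.1091, 0.2258]
tool_rot: [180.0, -0.0, 20.2]
force: [-0.3, -0.4, -0.5]
grip_width: 0.0256
```

```bash
python3 -c "
from h import *
st();d=snap('side','s19.png');crop('s19.png',150,180,160,150,5,'s19c.png')
h=np.array([.4198,.1092,.2274-.014]);print(proj(d,h),proj(d,h-[0,0,.145]))
"
```

```text
t 22.83 p [0.4188 0.1091 0.2258] r [180.   -0.   20.2] F [-0.3 -0.4 -0.5] g 0.0256 q [ 30.3  -8.3 -43.9 112.4  -6.   73.7 -81.5]
[232.1 230.8] [242.  284.6]
```

View pics/s19c.png

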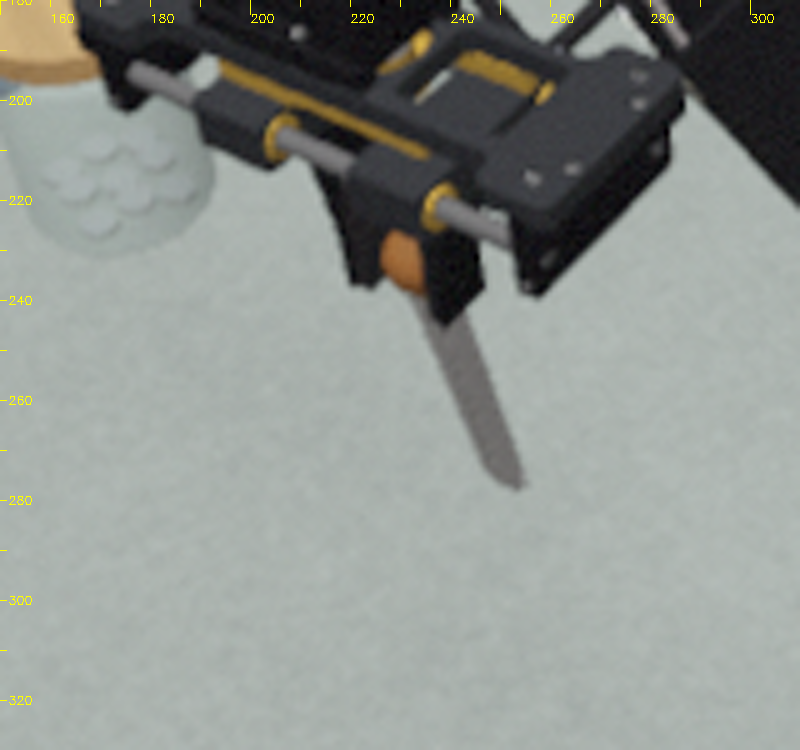

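Still swinging (tip about 20° past vertical) with the ball well placed. I'll let it settle.

move_arm(steps=[[2, 0, 0, 0, 0, 0, 0], [2, 0, 0, 0, 0, 0, 0], [2, 0, 0, 0, 0, 0, 0], [2, 0, 0, 0, 0, 0, 0], [2, 0, 0, 0, 0, 0, 0]])

```text
time_s: 23.3
tool_pos: [0.4187, 0.1091, 0.2257]
tool_rot: [180.0, 0.0, 20.2]
force: [0.3, -0.4, 0.0]
grip_width: 0.0253
```

```bash
python3 -c "
from h import *
st();d=snap('side','s20.png');crop('s20.png',150,180,160,150,5,'s20c.png')
h=np.array([.4198,.1092,.2274-.014]);print(proj(d,h),proj(d,h-[0,0,.145]))
"
```

```text
t 23.3 p [0.4187 0.1091 0.2257] r [180.    0.   20.2] F [ 0.3 -0.4  0. ] g 0.0253 q [ 30.3  -8.3 -43.9 112.4  -6.   73.7 -81.5]
[232.1 230.8] [242.  284.6]
```

View pics/s20c.png

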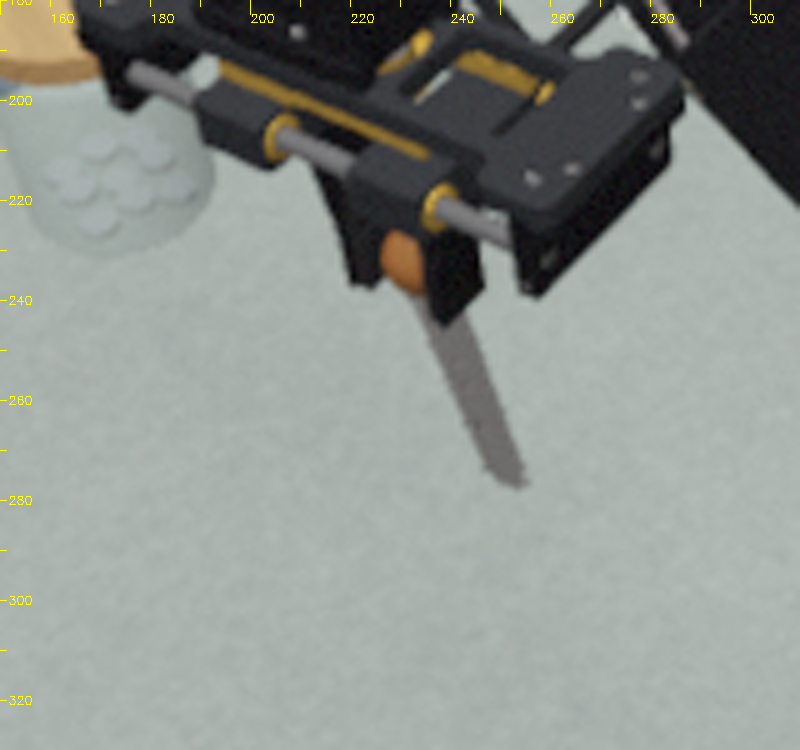

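move_arm(steps=[[2, 0, 0, 0, 0, 0, 0], [2, 0, 0, 0, 0, 0, 0], [2, 0, 0, 0, 0, 0, 0], [2, 0, 0, 0, 0, 0, 0], [2, 0, 0, 0, 0, 0, 0]], force=3.5)

```text
time_s: 23.77
tool_pos: [0.4188, 0.1091, 0.2258]
tool_rot: [180.0, 0.0, 20.2]
force: [1.1, 0.1, -0.5]
grip_width: 0.0252
```

```bash
python3 -c "
from h import *
st();d=snap('side','s21.png');crop('s21.png',200,180,100,130,5,'s21c.png')
"
```

```text
t 23.77 p [0.4188 0.1091 0.2258] r [180.    0.   20.2] F [ 1.1  0.1 -0.5] g 0.0252 q [ 30.3  -8.3 -43.9 112.4  -6.   73.7 -81.5]
```

View pics/s21c.png

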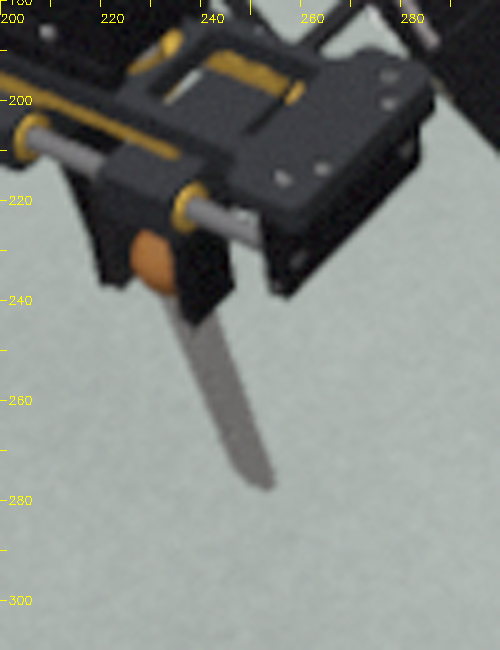

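move_arm(steps=[[2, 0, 0, 0, 0, 0, 0], [2, 0, 0, 0, 0, 0, 0], [2, 0.5, 0, 0, 0, 0, 0], [2, -0.5, 0, 0, 0, 0, 0], [2, 0, 0, 0, 0, 0, 0]], force=3)

```text
time_s: 24.23
tool_pos: [0.4183, 0.109, 0.2256]
tool_rot: [-180.0, 0.0, 20.2]
force: [-0.2, 0.2, -0.9]
grip_width: 0.0253
```

```bash
python3 -c "
from h import *
st();d=snap('side','s22.png');crop('s22.png',200,180,100,130,5,'s22c.png')
h=np.array([.4198,.1092,.2258-.014])
u=np.array([.94,.34,0])
for a in (-20,-10,0,10,20):
  a=np.radians(a);print(proj(d,h+.145*(np.sin(a)*u-[0,0,np.cos(a)])))
"
```

```text
t 24.23 p [0.4183 0.109  0.2256] r [-180.     0.    20.2] F [-0.2  0.2 -0.9] g 0.0253 q [ 30.3  -8.3 -43.9 112.4  -6.   73.7 -81.4]
[225.1 299.9]
[233.8 293.2]
[242.1 285.1]
[250.  275.8]
[257.1 265.6]
```

View pics/s22c.png

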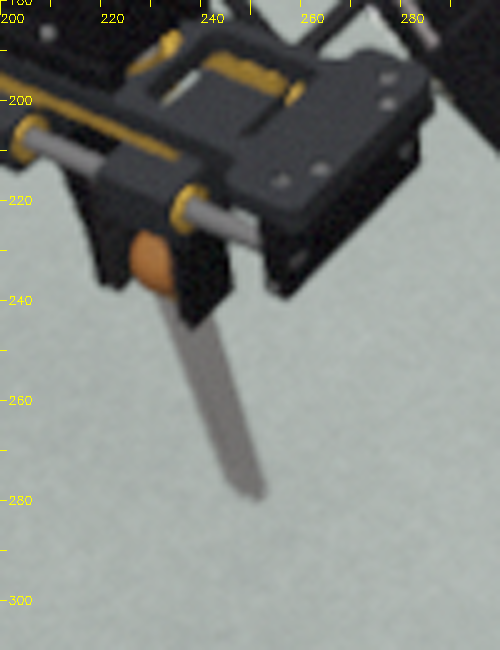

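Tip at (248,279) now, roughly 7° off. I'll shake once more in the same direction.

move_arm(steps=[[2, 0.7, 0, 0, 0, 0, 0], [2, -0.7, 0, 0, 0, 0, 0], [2, 0.7, 0, 0, 0, 0, 0], [2, -0.7, 0, 0, 0, 0, 0], [2, 0, 0, 0, 0, 0, 0]], force=3)

```text
time_s: 24.7
tool_pos: [0.418, 0.1089, 0.2256]
tool_rot: [-180.0, 0.1, 20.2]
force: [-0.0, 0.3, -0.7]
grip_width: 0.0255
```

```bash
python3 -c "
from h import *
st();d=snap('side','s23.png');crop('s23.png',200,180,100,130,5,'s23c.png')
"
```

```text
t 24.7 p [0.418  0.1089 0.2256] r [-1.80e+02  1.00e-01  2.02e+01] F [-0.   0.3 -0.7] g 0.0255 q [ 30.4  -8.4 -43.9 112.4  -6.   73.8 -81.4]
```

View pics/s23c.png

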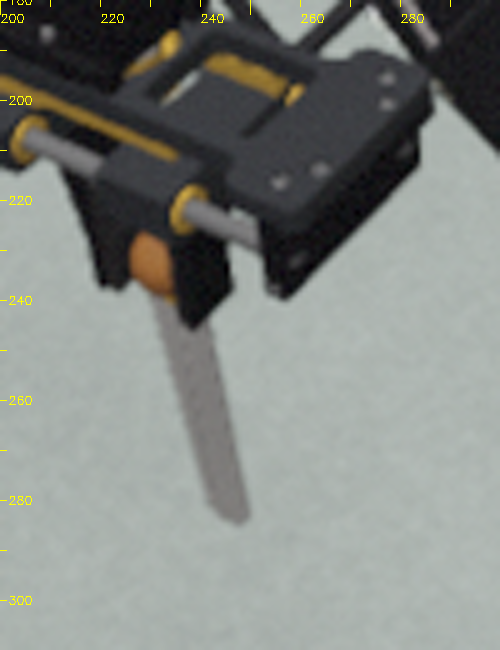

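move_arm(steps=[[2, 0, 0, 0, 0, 0, 0], [2, 0, 0, 0, 0, 0, 0], [2, 0, 0, 0, 0, 0, 0], [2, 0, 0, -2, 0, 0, 0], [2, 0, 0, -3, 0, 0, 0]], force=35)

```text
time_s: 25.17
tool_pos: [0.4169, 0.1087, 0.2739]
tool_rot: [-179.9, 0.3, 20.2]
force: [0.4, 0.0, -0.3]
grip_width: 0.0241
```

move_arm(steps=[[2, 0, 0, -3, 0, 0, 0], [2, 0, 0, -3, 0, 0, 0], [2, 0, 0, -2, 0, 0, 0], [2, 0, 0, 0, 0, 0, 0]])

```text
time_s: 25.5
tool_pos: [0.4207, 0.1097, 0.3601]
tool_rot: [179.9, -0.4, 20.2]
force: [-0.1, 0.2, -0.1]
grip_width: 0.0242
```

```bash
python3 -c "
from h import *
st()
plan(cab((-.025,-.022,.355),(.6769,.2722),-4.9),-4.9,2,vmax=2.8)
"
```

```text
t 25.5 p [0.4207 0.1097 0.3601] r [179.9  -0.4  20.2] F [-0.1  0.2 -0.1] g 0.0242 q [ 30.9 -11.7 -41.1  99.5  -7.6  89.  -79.3]
[[2, 2.65, -0.55, 0.07, 0.0, -0.001, 0.044], [2, 2.62, -0.66, 0.07, 0.0, -0.001, 0.044], [2, 2.59, -0.78, 0.06, 0.0, -0.001, 0.044], [2, 2.55, -0.89, 0.06, 0.0, -0.001, 0.044], [2, 2.51, -1.0, 0.06, 0.0, -0.001, 0.044]]
[[2, 2.46, -1.11, 0.06, 0.0, -0.001, 0.044], [2, 2.41, -1.22, 0.06, 0.0, -0.001, 0.044], [2, 2.36, -1.32, 0.06, 0.0, -0.001, 0.044], [2, 2.3, -1.42, 0.05, 0.0, -0.001, 0.044], [2, 2.23, -1.52, 0.05, 0.0, -0.001, 0.044]]
```

move_arm(steps=[[2, 2.6, -0.6, 0, 0, 0, 0.044], [2, 2.6, -0.7, 0, 0, 0, 0.044], [2, 2.6, -0.8, 0, 0, 0, 0.044], [2, 2.6, -0.9, 0, 0, 0, 0.044], [2, 2.5, -1, 0, 0, 0, 0.044]])

```text
time_s: 25.92
tool_pos: [0.5341, 0.1817, 0.3547]
tool_rot: [180.0, 0.1, 7.4]
force: [0.5, -0.3, 1.1]
grip_width: 0.024
```

move_arm(steps=[[2, 2.5, -1.1, 0, 0, 0, 0.044], [2, 2.4, -1.2, 0, 0, 0, 0.044], [2, 2.4, -1.3, 0, 0, 0, 0.044], [2, 2.3, -1.4, 0, 0, 0, 0.044], [2, 2.2, -1.5, 0, 0, 0, 0.044]])

```text
time_s: 26.33
tool_pos: [0.6494, 0.2522, 0.3536]
tool_rot: [179.9, 0.1, -5.2]
force: [0.9, -0.6, 1.2]
grip_width: 0.0241
```

move_arm(steps=[[2, 0, 0, 0, 0, 0, 0], [2, 0, 0, 0, 0, 0, 0], [2, 0, 0, 0, 0, 0, 0]])

```text
time_s: 26.58
tool_pos: [0.6476, 0.2518, 0.3548]
tool_rot: [180.0, 0.1, -5.0]
force: [-0.2, -0.3, -0.8]
grip_width: 0.0242
```

```bash
python3 -c "
from h import *
st()
plan(cab((-.025,-.022,.355),(.6769,.2722),-4.9),-4.9,2,vmax=2.8)
snap('side','s24.png');snap('wrist','w24.png');crop('s24.png',200,60,160,160,4,'s24c.png')
"
```

```text
t 26.58 p [0.6476 0.2518 0.3548] r [ 1.8e+02  1.0e-01 -5.0e+00] F [-0.2 -0.3 -0.8] g 0.0242 q [   5.6   29.4  -47.2   63.7   21.1   95.2 -130.7]
[[2, 0.24, -0.09, -0.02, 0.001, 0.002, -0.001]]
```

View pics/s24c.png

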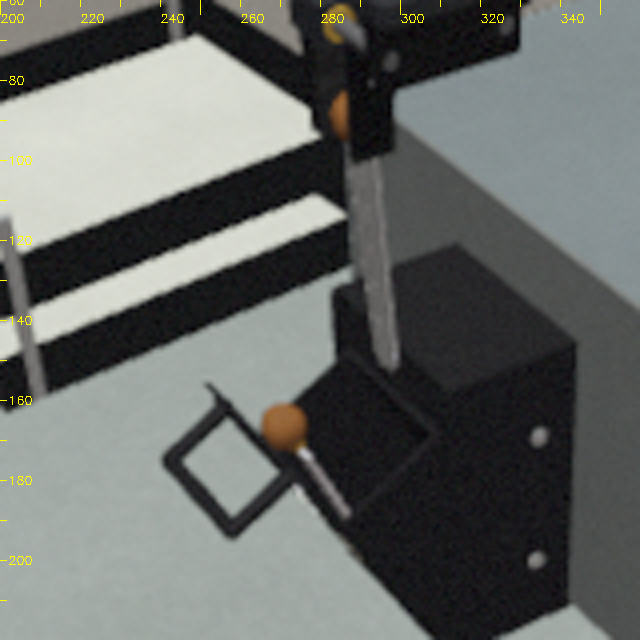

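View pics/w24.png

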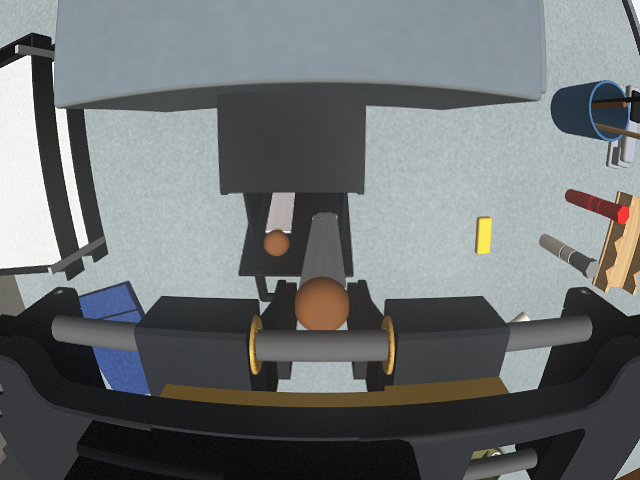

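move_arm(steps=[[2, 0.1, 0, 3, 0, 0, 0], [2, 0, 0, 3, 0, 0, 0], [2, 0, 0, 3, 0, 0, 0], [2, 0, 0, 2.5, 0, 0, 0], [2, 0, 0, 1, 0, 0, 0]])

```text
time_s: 27.1
tool_pos: [0.6475, 0.2492, 0.2274]
tool_rot: [179.8, 0.2, -5.1]
force: [-0.3, -0.1, -0.7]
grip_width: 0.0239
```

move_arm(steps=[[2, 0, 0, 0, 0, 0, 0], [2, 0, 0, 0.7, 0, 0, 0], [2, 0, 0, 0.7, 0, 0, 0], [2, 0, 0, 0.5, 0, 0, 0], [2, 0, 0, 0, 0, 0, 0]])

```text
time_s: 27.52
tool_pos: [0.6492, 0.2515, 0.2114]
tool_rot: [180.0, 0.0, -5.0]
force: [0.6, -0.4, -1.1]
grip_width: 0.0245
```

```bash
python3 -c "
from h import *
st()
snap('side','s25.png');crop('s25.png',200,60,160,160,4,'s25c.png')
"
```

```text
t 27.52 p [0.6492 0.2515 0.2114] r [180.   0.  -5.] F [ 0.6 -0.4 -1.1] g 0.0245 q [   7.8   32.   -46.1   77.2   22.8   80.3 -132.7]
```

View pics/s25c.png

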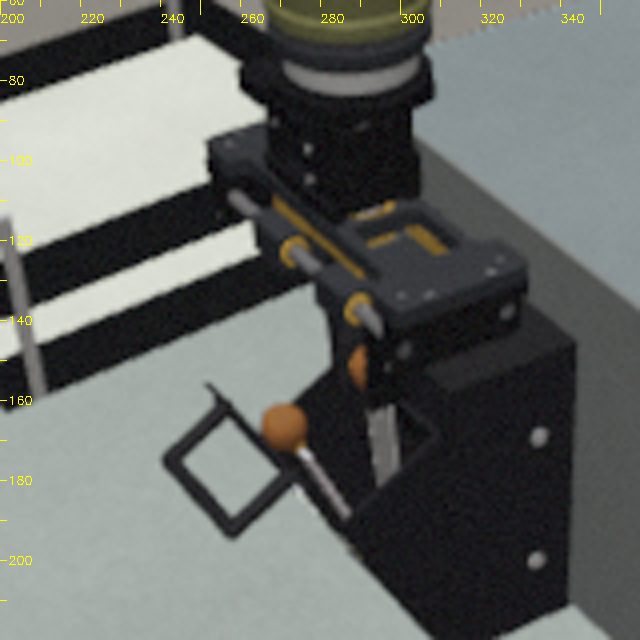

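move_arm(steps=[[2, 0, 0, 0.5, 0, 0, 0], [2, 0, 0, 0.5, 0, 0, 0], [2, 0, 0, 0.4, 0, 0, 0], [2, 0, 0, 0, 0, 0, 0]])

```text
time_s: 27.9
tool_pos: [0.649, 0.2513, 0.1965]
tool_rot: [180.0, 0.1, -5.0]
force: [-0.3, -0.3, -1.0]
grip_width: 0.0242
```

move_arm(steps=[[3.6, 0, 0, 0, 0, 0, 0], [3.6, 0, 0, 0, 0, 0, 0], [3.6, 0, 0, 0, 0, 0, 0], [3.6, 0, 0, 0, 0, 0, 0], [3.6, 0, 0, 0, 0, 0, 0]], force=10)

```text
time_s: 28.32
tool_pos: [0.6494, 0.2517, 0.198]
tool_rot: [-180.0, -0.0, -5.1]
force: [-0.4, 0.3, -0.2]
grip_width: 0.0356
```

move_arm(steps=[[3.6, 0, 0, -2, 0, 0, 0], [3.6, 0, 0, -4, 0, 0, 0], [3.6, 0, 0, -4, 0, 0, 0], [3.6, 0, 0, -1, 0, 0, 0], [3.6, 0, 0, 0, 0, 0, 0]])

```text
time_s: 28.73
tool_pos: [0.6505, 0.2531, 0.3132]
tool_rot: [-179.8, -0.4, -5.1]
force: [0.1, 0.6, 0.2]
grip_width: 0.0359
```

```bash
python3 -c "
from h import *
st()
snap('side','s26.png');crop('s26.png',200,60,160,160,4,'s26c.png');snap('wrist','w26.png')
plan([.55,.2785,.30],85.1,3)
"
```

```text
t 28.73 p [0.6505 0.2531 0.3132] r [-179.8   -0.4   -5.1] F [0.1 0.6 0.2] g 0.0359 q [   6.8   29.6  -47.1   68.3   21.3   90.  -131.2]
[[3, -0.72, -0.13, 0.06, 0.0, 0.0, -0.112], [3, -0.7, -0.21, 0.06, 0.0, 0.0, -0.112], [3, -0.68, -0.29, 0.06, 0.0, 0.0, -0.112], [3, -0.64, -0.36, 0.06, 0.0, 0.0, -0.112], [3, -0.6, -0.43, 0.06, 0.0, 0.0, -0.112]]
[[3, -0.54, -0.49, 0.06, 0.0, 0.0, -0.112], [3, -0.49, -0.55, 0.06, 0.0, 0.0, -0.112], [3, -0.42, -0.6, 0.06, 0.0, 0.0, -0.112], [3, -0.35, -0.65, 0.06, 0.0, 0.0, -0.112], [3, -0.28, -0.68, 0.06, 0.0, 0.0, -0.112]]
[[3, -0.2, -0.71, 0.06, 0.0, 0.0, -0.112], [3, -0.12, -0.73, 0.06, 0.0, 0.0, -0.112], [3, -0.04, -0.73, 0.06, 0.0, 0.0, -0.112], [3, 0.05, -0.73, 0.06, 0.0, 0.0, -0.112]]
```

View pics/s26c.png

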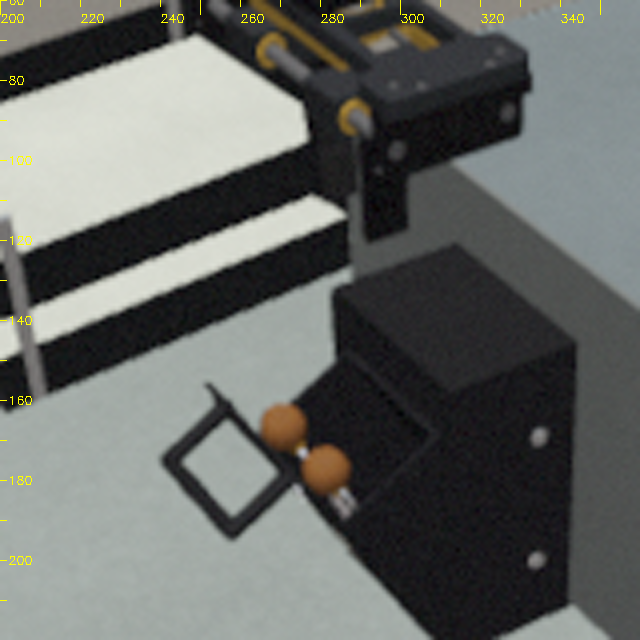

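View pics/w26.png

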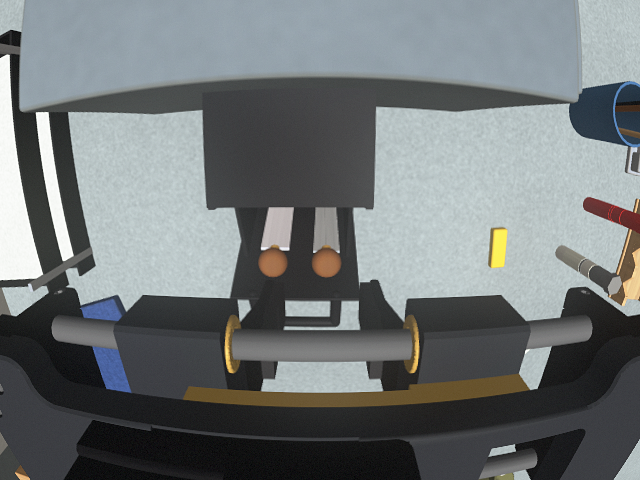

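```bash
python3 -c "
from h import *
plan(cab((-.16,0,.30),(.6769,.2722),-4.9),-4.9,0.3,vmax=3.5)
"
```

```text
[[0.3, -3.36, -0.56, 0.2, 0.0, 0.0, -0.001], [0.3, -3.36, -0.56, 0.2, 0.0, 0.0, -0.001], [0.3, -3.36, -0.56, 0.2, 0.0, 0.0, -0.001], [0.3, -3.36, -0.56, 0.2, 0.0, 0.0, -0.001]]
```

move_arm(steps=[[0.2, -3.4, -0.5, 0, 0, 0, 0], [0.2, -3.4, -0.5, 0, 0, 0, 0], [0.2, -3.4, -0.5, 0, 0, 0, 0], [0.2, -3.4, -0.5, 1, 0, 0, 0], [0.2, 0, 0, 3, 0, 0, 0]])

```text
time_s: 29.25
tool_pos: [0.5099, 0.2889, 0.2706]
tool_rot: [-179.9, -0.2, -4.6]
force: [1.1, 3.2, 1.0]
grip_width: 0.0105
```

move_arm(steps=[[0.2, 0, 0, 3.5, 0, 0, 0], [0.2, 0, 0, 3.5, 0, 0, 0], [0.2, 0, 0, 3, 0, 0, 0], [0.2, 0, 0, 1.5, 0, 0, 0], [0.2, 0, 0, 0, 0, 0, 0]])

```text
time_s: 29.67
tool_pos: [0.5123, 0.2809, 0.1469]
tool_rot: [179.7, 0.5, -5.1]
force: [-0.8, -1.0, 0.2]
grip_width: 0.002
```

```bash
python3 -c "
from h import *
st()
snap('side','s27.png');crop('s27.png',180,80,180,150,4,'s27c.png')
plan(cab((-.16,0,.15),(.6769,.2722),-4.9),-4.9,0.3,vmax=3.5)
"
```

```text
t 29.67 p [0.5123 0.2809 0.1469] r [179.7   0.5  -5.1] F [-0.8 -1.   0.2] g 0.002 q [   9.7   22.   -49.8   98.    17.8   68.9 -139.7]
[[0.3, 0.35, -0.41, -0.04, 0.003, 0.006, -0.003]]
```

View pics/s27c.png

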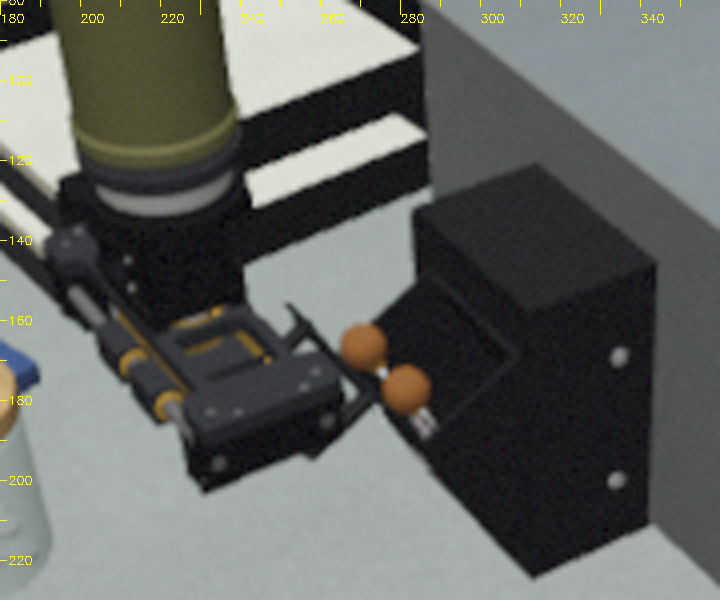

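move_arm(steps=[[0.2, 1.2, -0.2, 0, 0, 0, 0], [0.2, 1.2, 0, 0, 0, 0, 0], [0.2, 1.2, 0, -0.3, 0, 0, 0], [0.2, 1.2, 0, -0.4, 0, 0, 0], [0.2, 1.2, 0, -0.5, 0, 0, 0]])

```text
time_s: 30.13
tool_pos: [0.5742, 0.282, 0.1665]
tool_rot: [-179.9, 0.1, -4.9]
force: [-3.7, 1.0, 3.9]
grip_width: 0.002
```

move_arm(steps=[[0.2, 1.1, 0, -0.6, 0, 0, 0], [0.2, 1.1, 0, -0.6, 0, 0, 0], [0.2, 1.1, 0, -0.6, 0, 0, 0], [0.2, 0, 0, 0, 0, 0, 0]])

```text
time_s: 30.47
tool_pos: [0.6111, 0.2771, 0.185]
tool_rot: [-179.9, -0.2, -5.2]
force: [0.5, 0.1, 0.0]
grip_width: 0.0022
```

```bash
python3 -c "
from h import *
st()
snap('side','s28.png');crop('s28.png',180,80,180,150,4,'s28c.png')
"
```

```text
t 30.47 p [0.6111 0.2771 0.185 ] r [-179.9   -0.2   -5.2] F [0.5 0.1 0. ] g 0.0022 q [   6.9   29.8  -46.7   83.4   22.    75.9 -136.4]
```

View pics/s28c.png

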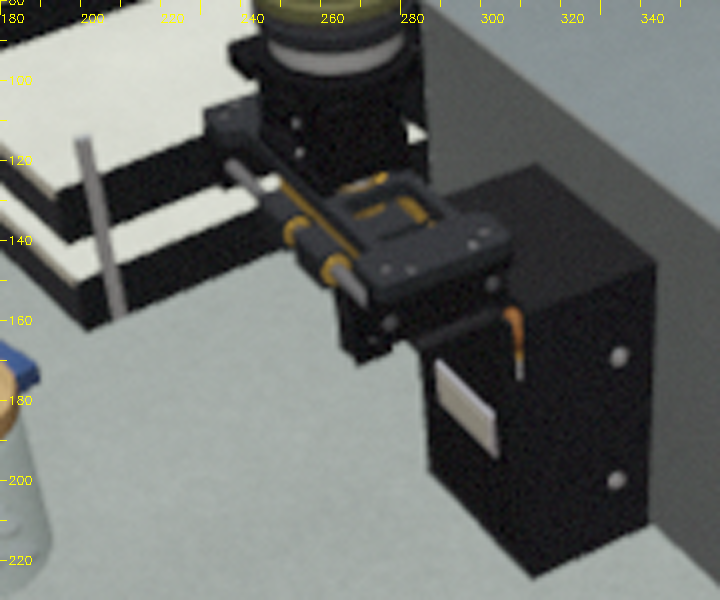

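Nearly shut; the opener's head is visible through the side gap. I'll keep pushing gently.

move_arm(steps=[[0.2, 0.5, 0, 0, 0, 0, 0], [0.2, 0.5, 0, 0, 0, 0, 0], [0.2, 0.4, 0, 0, 0, 0, 0], [0.2, 0, 0, 0, 0, 0, 0], [0.2, 0, 0, 0, 0, 0, 0]])

```text
time_s: 30.93
tool_pos: [0.6192, 0.2768, 0.1828]
tool_rot: [179.9, 0.3, -4.9]
force: [-8.4, -1.7, 4.9]
grip_width: 0.0016
```

```bash
python3 -c "
from h import *
st()
snap('side','s29.png');crop('s29.png',180,80,180,150,4,'s29c.png')
"
```

```text
t 30.93 p [0.6192 0.2768 0.1828] r [179.9   0.3  -4.9] F [-8.4 -1.7  4.9] g 0.0016 q [   6.3   31.2  -46.3   81.8   22.5   76.9 -136. ]
```

View pics/s29c.png

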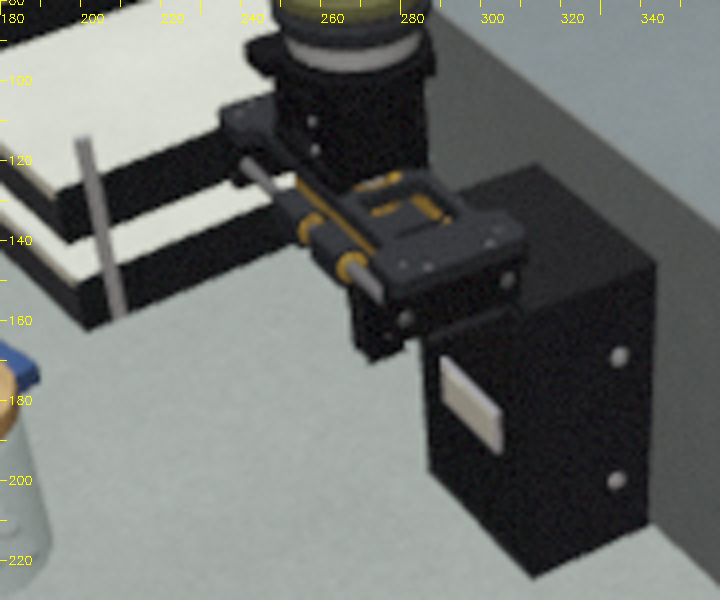

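move_arm(steps=[[0.2, 0.4, 0, 0, 0, 0, 0], [0.2, 0.4, 0, 0, 0, 0, 0], [0.2, 0, 0, 0, 0, 0, 0], [0.2, 0, 0, 0, 0, 0, 0]])

```text
time_s: 31.32
tool_pos: [0.6199, 0.2768, 0.1828]
tool_rot: [179.6, 1.1, -4.7]
force: [-27.6, -4.9, 15.3]
grip_width: 0.0022
```

move_arm(steps=[[0.2, -1.5, 0, 0, 0, 0, 0], [0.2, -3, 0, 0, 0, 0, 0], [0.2, -3, 0, -2, 0, 0, 0], [0.2, -3, 0, -3, 0, 0, 0], [0.2, -3, 0, -3, 0, 0, 0]])

```text
time_s: 31.73
tool_pos: [0.4951, 0.2867, 0.2612]
tool_rot: [179.9, 0.1, -5.1]
force: [0.4, -0.3, 2.4]
grip_width: 0.002
```

move_arm(steps=[[0.2, -3, 0, -2, 0, 0, -0.06], [0.2, -3, 1, 0, 0, 0, -0.06], [4, -3, 2, 0, 0, 0, -0.06], [4, 0, 0, 0, 0, 0, 0]])

```text
time_s: 32.07
tool_pos: [0.4021, 0.2577, 0.2822]
tool_rot: [179.4, -0.2, 5.5]
force: [-0.4, 0.6, 0.1]
grip_width: 0.009
```

```bash
python3 -c "
from h import *
st()
t=snap('top','t30.png');s=snap('side','s30.png')
a=cv2.imread('pics/t30.png');b=cv2.imread('pics/s30.png')
crop(b,250,110,100,120,5,'s30c.png')
q=((.6769,.2722),-4.9036)
for y in (.036,-.036): print(proj(s,cab((-.042,y,.18),*q)),proj(t,cab((-.042,y,.18),*q)))
"
```

```text
t 32.07 p [0.4021 0.2577 0.2822] r [179.4  -0.2   5.5] F [-0.4  0.6  0.1] g 0.009 q [  21.8   -3.   -55.4  101.9   -1.8   79.9 -117.7]
[271.3 147.4] [185.  181.3]
[288.3 163.9] [223.7 184.5]
```

View pics/s30c.png

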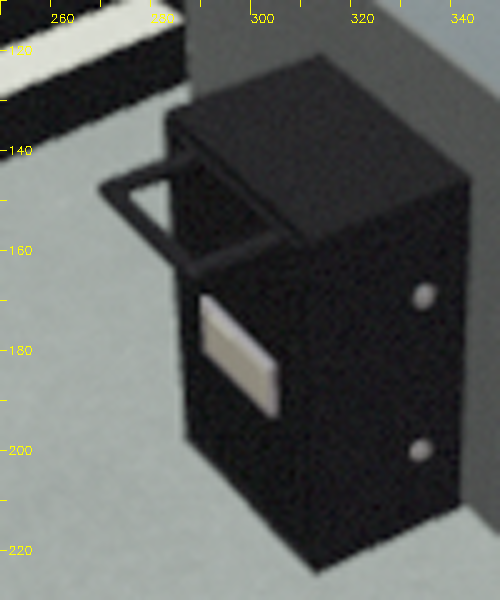

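View pics/t30.png

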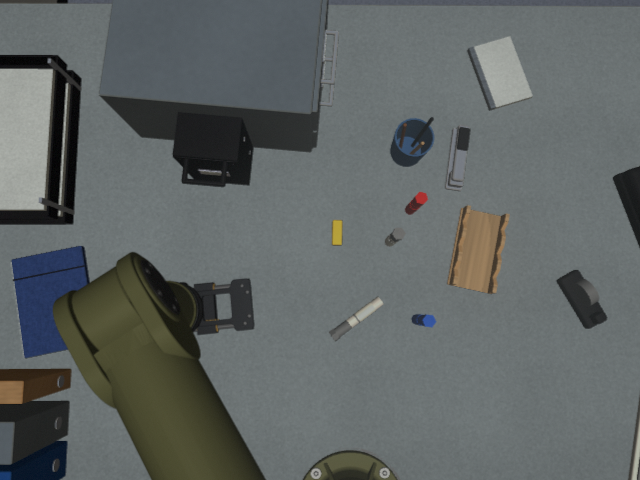

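```bash
python3 -c "
from h import *
crop('t30.png',320,290,80,60,10,'t30c.png');crop('s30.png',220,330,100,60,8,'s30d.png')
"
```

```text
(no output)
```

View pics/t30c.png

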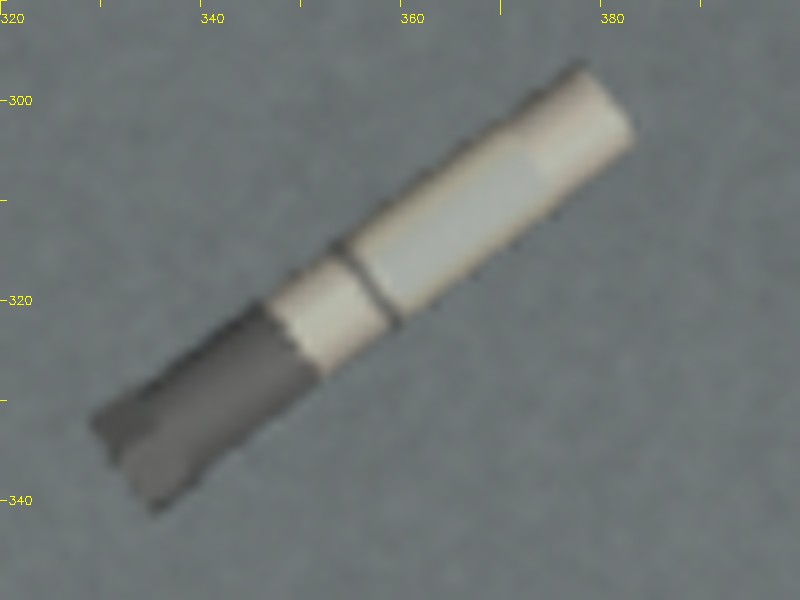

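View pics/s30d.png

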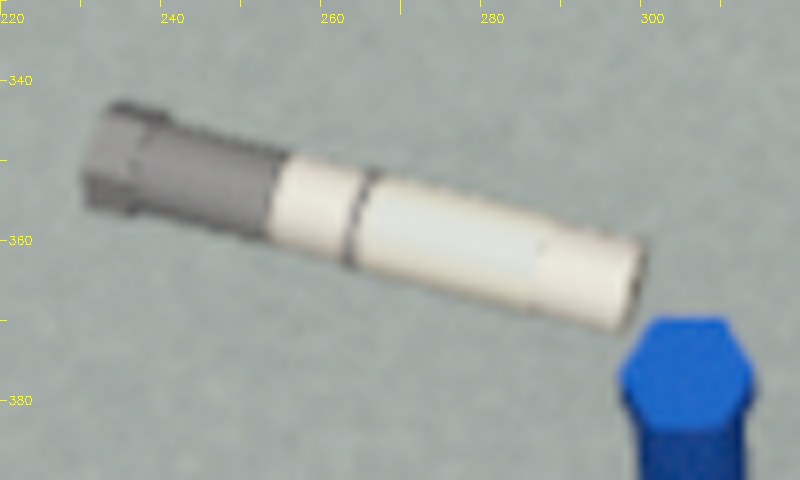

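```bash
python3 -c "
from h import *
d=viewer.read_camera('top');s=viewer.read_camera('side')
c=pix2(d,332.5,336.5,.011);t=pix2(d,380.8,300.5,.011);m=(c+t)/2
print(c,t,np.linalg.norm(c-t),m,np.hypot(*m[:2]),np.degrees(np.arctan2(c[1]-t[1],c[0]-t[0])), pix2(s,265,357.5,.011))
"
```

```text
[0.34394715 0.03369965 0.011     ] [ 0.41883788 -0.06966531  0.011     ] 0.1276437950181542 [ 0.38139252 -0.01798283  0.011     ] 0.38181622906235796 125.92435435317972 [ 0.3804386 -0.0188132  0.011    ]
```

```bash
python3 -c "
from h import *
plan([.425,-.055,.25],114,6)
"
```

```text
[[6, -0.07, 1.97, 0.2, 0.0, 0.0, -0.119], [6, -0.31, 1.94, 0.2, 0.0, 0.0, -0.119], [6, -0.53, 1.89, 0.2, 0.0, 0.0, -0.119], [6, -0.76, 1.82, 0.2, 0.0, 0.0, -0.119], [6, -0.97, 1.72, 0.2, 0.0, 0.0, -0.119]]
[[6, -1.16, 1.59, 0.2, 0.0, 0.0, -0.119], [6, -1.34, 1.44, 0.2, 0.0, 0.0, -0.119], [6, -1.5, 1.27, 0.2, 0.0, 0.0, -0.119], [6, -1.64, 1.08, 0.2, 0.0, 0.0, -0.119], [6, -1.76, 0.88, 0.2, 0.0, 0.0, -0.119]]
[[6, -1.85, 0.67, 0.2, 0.0, 0.0, -0.119], [6, -1.92, 0.44, 0.2, 0.0, 0.0, -0.119], [6, -1.96, 0.21, 0.2, 0.0, 0.0, -0.119], [6, -1.97, -0.02, 0.2, 0.0, 0.0, -0.119], [6, -1.95, -0.25, 0.2, 0.0, 0.0, -0.119]]
[[6, -1.91, -0.48, 0.2, 0.0, 0.0, -0.119]]
```

move_arm(steps=[[4, 0.4, 1.9, 0, 0, 0, -0.119], [4, 0, 1.9, 0, 0, 0, -0.119], [4, -0.4, 1.9, 0, 0, 0, -0.119], [4, -0.7, 1.8, 0, 0, 0, -0.119], [4, -0.9, 1.7, 0, 0, 0, -0.119]])

```text
time_s: 32.68
tool_pos: [0.4237, 0.1644, 0.281]
tool_rot: [-179.8, 0.0, 39.7]
force: [-0.7, 0.5, -1.0]
grip_width: 0.0397
```

move_arm(steps=[[4, -1.1, 1.6, 0, 0, 0, -0.119], [4, -1.3, 1.4, 0, 0, 0, -0.119], [4, -1.5, 1.3, 0.5, 0, 0, -0.119], [4, -1.6, 1.1, 0.5, 0, 0, -0.119], [4, -1.7, 0.9, 0.5, 0, 0, -0.119]])

```text
time_s: 33.1
tool_pos: [0.4308, 0.0674, 0.2656]
tool_rot: [-179.8, -0.1, 73.8]
force: [0.2, -0.0, 0.9]
grip_width: 0.0398
```

move_arm(steps=[[4, -1.8, 0.7, 0.5, 0, 0, -0.119], [4, -1.9, 0.4, 0.5, 0, 0, -0.119], [4, -2, 0.2, 0.5, 0, 0, -0.119], [4, -2, 0, 0, 0, 0, -0.119], [4, -2, -0.2, 0, 0, 0, -0.119]])

```text
time_s: 33.52
tool_pos: [0.4369, -0.0314, 0.25]
tool_rot: [-179.8, -0.2, 107.9]
force: [-0.7, -0.0, -0.0]
grip_width: 0.0401
```

```bash
python3 -c "
from h import *
st();plan([.412,-.060,.20],114,4)
"
```

```text
t 33.52 p [ 0.4369 -0.0314  0.25  ] r [-179.8   -0.2  107.9] F [-0.7 -0.  -0. ] g 0.0401 q [ 28.2  -7.2 -25.1 110.1  -3.2  76.6  21.9]
[[4, -0.98, -1.61, 2.5, -0.001, -0.001, -0.053], [4, -0.89, -1.67, 2.5, -0.001, -0.001, -0.053]]
```

move_arm(steps=[[4, -1, -1.6, 2.5, 0, 0, -0.05], [4, -0.9, -1.7, 2.5, 0, 0, -0.05], [4, 0, 0, 0, 0, 0, 0], [4, 0, 0, 0, 0, 0, 0], [4, 0, 0, 0, 0, 0, 0]])

```text
time_s: 33.93
tool_pos: [0.4123, -0.0587, 0.2016]
tool_rot: [180.0, -0.1, 113.3]
force: [0.5, 0.3, 0.5]
grip_width: 0.0398
```

```bash
python3 -c "
from h import *
st();snap('wrist','w31.png');plan([.412,-.060,.026],114,4)
"
```

```text
t 33.93 p [ 0.4123 -0.0587  0.2016] r [ 1.800e+02 -1.000e-01  1.133e+02] F [0.5 0.3 0.5] g 0.0398 q [ 29.4  -8.3 -22.7 116.8  -3.4  71.   31.3]
[[4, -0.02, -0.03, 3.52, 0.0, 0.0, -0.002], [4, -0.02, -0.03, 3.52, 0.0, 0.0, -0.002], [4, -0.02, -0.03, 3.52, 0.0, 0.0, -0.002], [4, -0.02, -0.03, 3.52, 0.0, 0.0, -0.002], [4, -0.02, -0.02, 3.52, 0.0, 0.0, -0.002]]
```

View pics/w31.png

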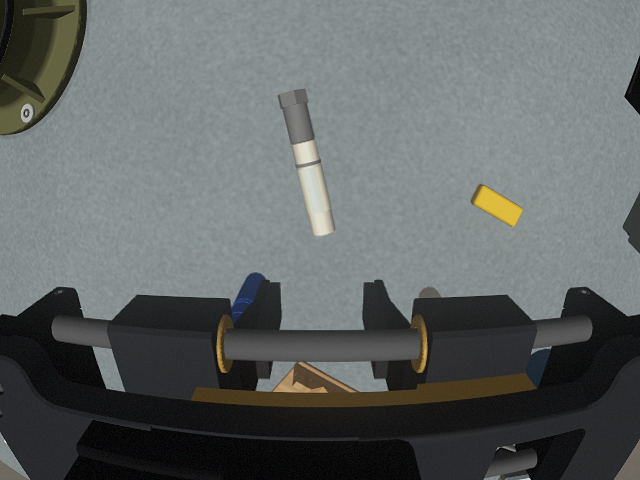

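```bash
python3 -c "
from h import *
d=viewer.read_camera('wrist');o=env.get_obs()
print(wpix(323,233,.011,o,d),wpix(292,97,.011,o,d),o['tool_pos'])
"
```

```text
[ 0.41934754 -0.07168243  0.011     ] [0.34598588 0.03071177 0.011     ] [ 0.41267092 -0.05849124  0.20253677]
```

move_arm(steps=[[4, 0, 0, 4, 0, 0, 0], [4, -0.1, 0, 4, 0, 0, 0], [4, 0, 0, 4, 0, 0, 0], [4, 0, 0, 3, 0, 0, 0], [4, 0, 0, 0, 0, 0, 0]])

```text
time_s: 34.45
tool_pos: [0.4079, -0.0588, 0.0473]
tool_rot: [-179.6, -0.4, 113.3]
force: [-1.4, 1.0, 0.1]
grip_width: 0.0402
```

move_arm(steps=[[4, 0, 0, 0, 0, 0, 0], [4, 0, 0, 0, 0, 0, 0]])

```text
time_s: 34.62
tool_pos: [0.4135, -0.0601, 0.0537]
tool_rot: [179.8, 0.1, 113.3]
force: [0.1, 0.2, 0.5]
grip_width: 0.0398
```

```bash
python3 -c "
from h import *
st();plan([.4115,-.060,.027],113.5,4)
snap('side','s32.png');crop('s32.png',200,270,160,120,5,'s32c.png')
"
```

```text
t 34.62 p [ 0.4135 -0.0601  0.0537] r [1.798e+02 1.000e-01 1.133e+02] F [0.1 0.2 0.5] g 0.0398 q [ 28.6   2.8 -24.3 126.    1.5  51.4  26.8]
[[4, 0.09, -0.19, 2.67, 0.003, 0.002, -0.004]]
```

View pics/s32c.png

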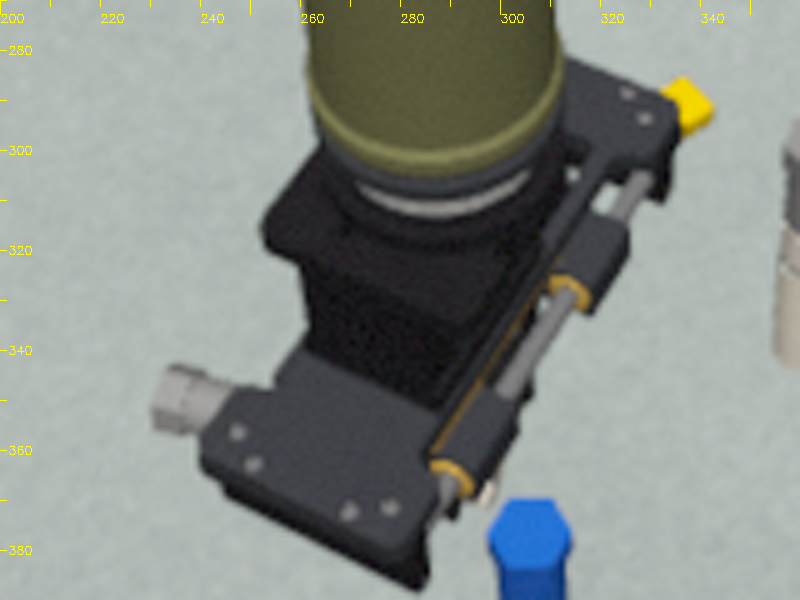

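```bash
python3 -c "
from h import *
plan([.3825,-.0195,.054],126,4,vmax=1.8)
"
```

```text
[[4, 1.66, -0.42, 0.0, 0.001, 0.001, -0.074], [4, 1.69, -0.3, 0.0, 0.001, 0.001, -0.074], [4, 1.71, -0.17, 0.0, 0.001, 0.001, -0.074]]
```

move_arm(steps=[[4, 1.7, -0.4, 0, 0, 0, -0.074], [4, 1.7, -0.3, 0, 0, 0, -0.074], [4, 1.7, -0.2, 0, 0, 0, -0.074], [4, 0, 0, 0, 0, 0, 0], [4, 0, 0, 0, 0, 0, 0]])

```text
time_s: 35.08
tool_pos: [0.3816, -0.0191, 0.0538]
tool_rot: [179.8, 0.2, 126.0]
force: [0.3, 0.0, -0.3]
grip_width: 0.0397
```

```bash
python3 -c "
from h import *
st();plan([.3825,-.0195,.027],126,4,vmax=1.8);snap('wrist','w33.png')
"
```

```text
t 35.08 p [ 0.3816 -0.0191  0.0538] r [179.8   0.2 126. ] F [ 0.3  0.  -0.3] g 0.0397 q [ 26.5  -2.  -27.1 130.3  -1.   51.2  36. ]
[[4, -0.04, 0.02, 1.34, 0.001, 0.002, 0.0], [4, -0.04, 0.02, 1.34, 0.001, 0.002, 0.0]]
```

View pics/w33.png

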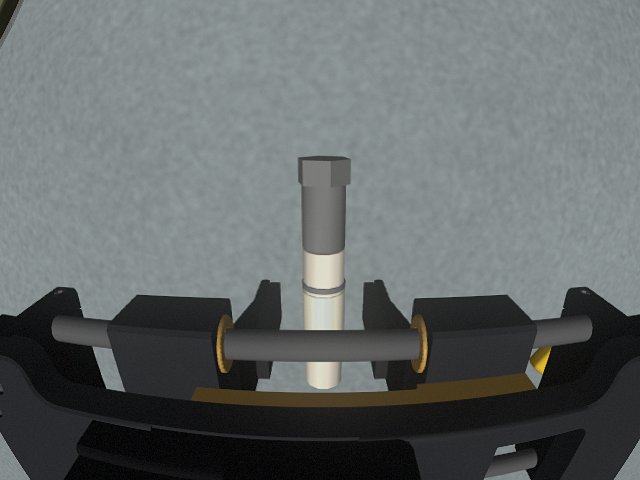

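```bash
python3 -c "
from h import *
d=viewer.read_camera('wrist');o=env.get_obs()
c=wpix(324.5,160,.013,o,d);t=wpix(323,386,.009,o,d);m=(c+t)/2
print(c,t,np.linalg.norm(c-t),m,o['tool_pos'])
R=Ro.from_euler('xyz',o['tool_rot'],degrees=True);print(R.inv().apply(m-o['tool_pos']))
"
```

```text
[0.34429407 0.03336783 0.013     ] [ 0.42313084 -0.07674177  0.009     ] 0.13548195662466211 [ 0.38371246 -0.02168697  0.011     ] [ 0.38165737 -0.01974076  0.0532094 ]
[-0.00265353  0.00042261  0.04221877]
```

move_arm(steps=[[4, -0.1, 0, 1, 0, 0, 0], [4, 0, 0, 1, 0, 0, 0], [4, 0, 0, 0.7, 0, 0, 0], [4, 0, 0, 0, 0, 0, 0], [4, 0, 0, 0, 0, 0, 0]])

```text
time_s: 35.6
tool_pos: [0.3817, -0.0205, 0.0254]
tool_rot: [179.9, 0.1, 125.9]
force: [0.0, -0.0, 4.6]
grip_width: 0.0402
```

move_arm(steps=[[1.6, 0, 0, 0, 0, 0, 0], [1.6, 0, 0, 0, 0, 0, 0], [1.6, 0, 0, 0, 0, 0, 0], [1.6, 0, 0, 0, 0, 0, 0], [1.6, 0, 0, 0, 0, 0, 0]], force=25)

```text
time_s: 36.02
tool_pos: [0.3815, -0.0205, 0.0254]
tool_rot: [180.0, 0.1, 125.9]
force: [-1.2, -1.4, 4.9]
grip_width: 0.0217
```

move_arm(steps=[[1.6, 0, 0, 0, 0, 0, 0], [1.6, 0, 0, -1.5, 0, 0, 0], [1.6, 0, 0, -4, 0, 0, 0], [1.6, 0, 0, -4, 0, 0, 0], [1.6, 0, 0, -4, 0, 0, 0]])

```text
time_s: 36.43
tool_pos: [0.3799, -0.02, 0.1611]
tool_rot: [-180.0, -0.1, 125.9]
force: [0.8, 0.4, -0.3]
grip_width: 0.0215
```

```bash
python3 -c "
from h import *
st();snap('wrist','w34.png')
C=np.array([.525,-.282])
for k in (-.052,0,.052): print(cab((k,0,.2),C,-12.8))
plan(cab((-.052,0,.20),C,-12.8),77.2,1.6,vmax=3.5)
"
```

```text
t 36.43 p [ 0.3799 -0.02    0.1611] r [-1.800e+02 -1.000e-01  1.259e+02] F [ 0.8  0.4 -0.3] g 0.0215 q [ 27.5 -11.3 -25.5 123.8  -5.3  66.6  40.6]
[ 0.47429223 -0.27047948  0.2       ]
[ 0.525 -0.282  0.2  ]
[ 0.57570777 -0.29352052  0.2       ]
[[1.6, -3.19, -0.93, -0.37, 0.001, 0.001, 0.106], [1.6, -3.27, -0.59, -0.37, 0.001, 0.001, 0.106], [1.6, -3.31, -0.24, -0.37, 0.001, 0.001, 0.106], [1.6, -3.32, 0.12, -0.37, 0.001, 0.001, 0.106], [1.6, -3.29, 0.47, -0.37, 0.001, 0.001, 0.106]]
[[1.6, -3.22, 0.81, -0.38, 0.001, 0.001, 0.106], [1.6, -3.12, 1.15, -0.38, 0.001, 0.001, 0.106], [1.6, -2.98, 1.47, -0.38, 0.001, 0.001, 0.106]]
```

View pics/w34.png

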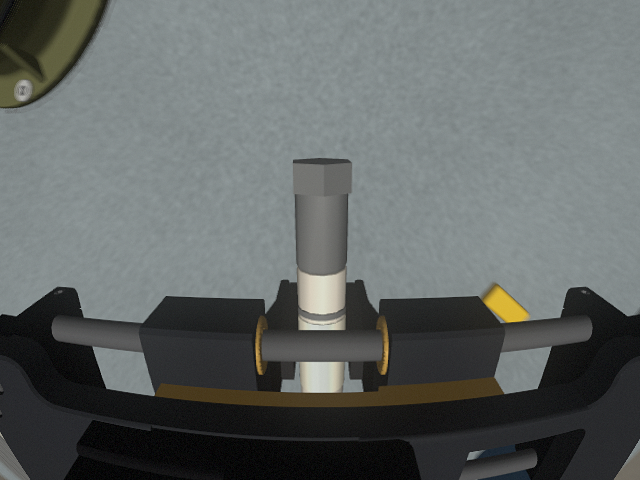

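move_arm(steps=[[1.6, 0, 0, -4, 0, 0, 0], [1.6, 0, 0, -4, 0, 0, 0], [1.6, -3.2, -0.9, 0, 0, 0, 0.106], [1.6, -3.3, -0.6, 0, 0, 0, 0.106], [1.6, -3.3, -0.2, 0, 0, 0, 0.106]])

```text
time_s: 36.9
tool_pos: [0.4157, -0.1154, 0.2409]
tool_rot: [179.9, 0.2, 107.5]
force: [0.2, 0.4, 0.0]
grip_width: 0.0213
```

move_arm(steps=[[1.6, -3.3, 0.1, 0, 0, 0, 0.106], [1.6, -3.3, 0.5, 0, 0, 0, 0.106], [1.6, -3.2, 0.8, 0, 0, 0, 0.106], [1.6, -3.1, 1.1, 0, 0, 0, 0.106], [1.6, -3, 1.5, 0, 0, 0, 0.106]])

```text
time_s: 37.32
tool_pos: [0.4708, -0.2719, 0.2393]
tool_rot: [-180.0, 0.0, 77.0]
force: [-0.1, 0.4, -0.8]
grip_width: 0.0214
```

move_arm(steps=[[1.6, 0, 0, 2, 0, 0, 0], [1.6, 0, 0, 0, 0, 0, 0], [1.6, 0, 0, 0, 0, 0, 0]])

```text
time_s: 37.57
tool_pos: [0.4698, -0.2694, 0.2183]
tool_rot: [-179.8, -0.1, 77.4]
force: [-0.5, 0.1, 0.2]
grip_width: 0.0215
```

```bash
python3 -c "
from h import *
st();snap('wrist','w35.png');snap('top','t35.png')
C=np.array([.525,-.282])
plan(cab((-.052,0,.15),C,-12.8),77.2,1.6,vmax=3.5)
"
```

```text
t 37.57 p [ 0.4698 -0.2694  0.2183] r [-1.798e+02 -1.000e-01  7.740e+01] F [-0.5  0.1  0.2] g 0.0215 q [ 39.8   7.  -13.8 100.4   1.7  73.   13. ]
[[1.6, -0.03, 0.12, 2.34, 0.0, 0.0, 0.002], [1.6, -0.03, 0.12, 2.34, 0.0, 0.0, 0.002], [1.6, -0.03, 0.12, 2.34, 0.0, 0.0, 0.002]]
```

View pics/w35.png

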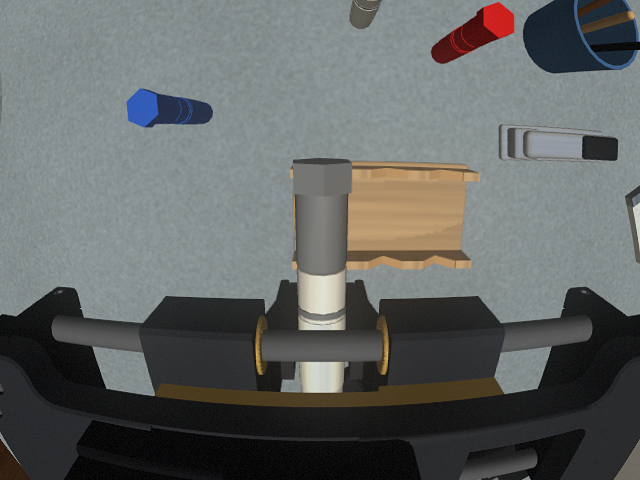

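```bash
python3 -c "
from h import *
crop('w35.png',280,150,210,125,4,'w35c.png')"
```

```text
(no output)
```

View pics/w35c.png

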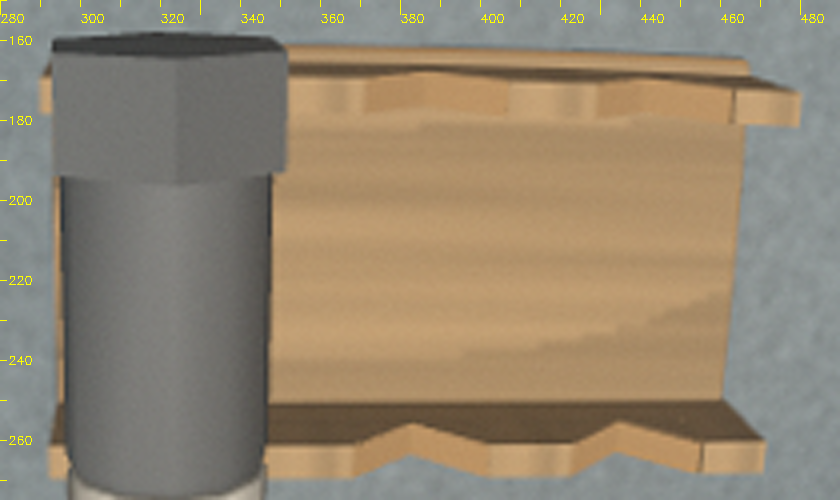

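```bash
python3 -c "
from h import *
d=viewer.read_camera('wrist');o=env.get_obs()
P=[wpix(*q,.038,o,d) for q in [(290,174),(480,176.7),(292.5,264),(471,264)]]
for p in P: print(p)
print(np.linalg.norm(P[0]-P[1]),np.linalg.norm(P[2]-P[3]),np.linalg.norm(P[0]-P[2]))
C=np.mean(P,0);print(C)
for a,b in((0,1),(2,3)):print(np.degrees(np.arctan2(*(P[b]-P[a])[1::-1])))
st()
"
```

```text
[ 0.45343974 -0.22329269  0.038     ]
[ 0.62212415 -0.25989087  0.038     ]
[ 0.43585061 -0.3042511   0.038     ]
[ 0.60375991 -0.34313014  0.038     ]
0.17260897449043947 0.1723517129492653 0.08284709930068482
[ 0.5287936 -0.2826412  0.038    ]
-12.241306327804876
-13.036966706448908
t 37.72 p [ 0.4711 -0.2689  0.2206] r [179.9   0.   77.5] F [-0.1 -0.1 -0.9] g 0.0212 q [ 39.8   6.8 -13.8 100.3   1.7  73.   13. ]
```

```bash
python3 -c "
from h import *
C=np.array([.5265,-.2825])
plan(cab((-.052,0,.075),C,-12.7),77.3,1.6,vmax=3.9)
"
```

```text
[[1.6, -0.03, 0.12, 3.64, 0.0, 0.0, 0.001], [1.6, -0.03, 0.12, 3.64, 0.0, 0.0, 0.001], [1.6, -0.03, 0.12, 3.64, 0.0, 0.0, 0.001], [1.6, -0.03, 0.13, 3.64, 0.0, 0.0, 0.001]]
```

move_arm(steps=[[1.6, 0, 0.2, 3.8, 0, 0, 0], [1.6, -0.1, 0.2, 3.8, 0, 0, 0], [1.6, 0, 0.1, 3.5, 0, 0, 0], [1.6, 0, 0, 2.5, 0, 0, 0], [1.6, 0, 0, 0, 0, 0, 0]])

```text
time_s: 38.13
tool_pos: [0.4721, -0.2693, 0.0793]
tool_rot: [-179.5, -0.2, 77.5]
force: [-1.6, 0.6, -0.6]
grip_width: 0.0212
```

move_arm(steps=[[1.6, 0, 0, 0, 0, 0, 0], [1.6, 0, 0, 0, 0, 0, 0]])

```text
time_s: 38.3
tool_pos: [0.4768, -0.2722, 0.0862]
tool_rot: [179.8, 0.1, 77.4]
force: [0.3, 0.0, 0.1]
grip_width: 0.0215
```

```bash
python3 -c "
from h import *
st();snap('side','s36.png');crop('s36.png',330,330,180,140,4,'s36c.png')
C=np.array([.5265,-.2825])
plan(cab((-.052,0,.054),C,-12.7),77.3,1.6,vmax=3.9)
"
```

```text
t 38.3 p [ 0.4768 -0.2722  0.0862] r [1.798e+02 1.000e-01 7.740e+01] F [0.3 0.  0.1] g 0.0215 q [ 39.1  14.6 -13.6 107.8   4.1  57.8  11.1]
[[1.6, 0.11, -0.18, 3.26, 0.005, 0.002, 0.002]]
```

View pics/s36c.png

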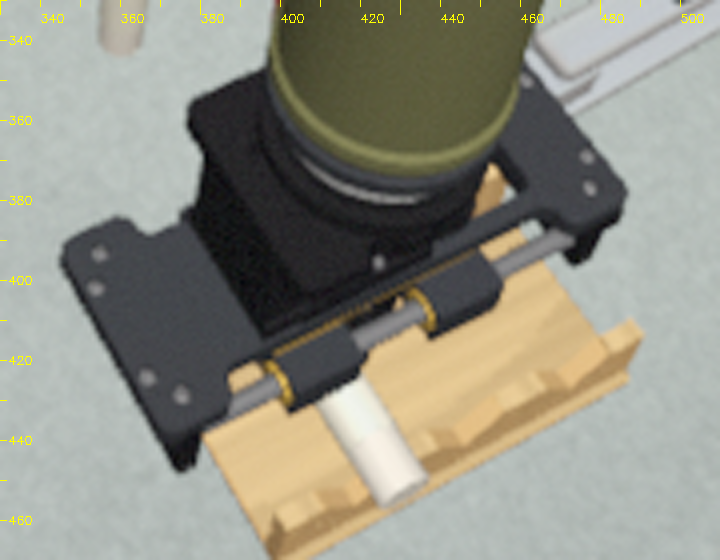

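```bash
python3 -c "
from h import *
s=viewer.read_camera('side')
p=np.array([.4768,-.2722,.0718]);v=np.array([np.cos(np.radians(77.4)),np.sin(np.radians(77.4)),0])
for k in (.045,.055,.065,.075): print(k,proj(s,p-k*v))
"
```

```text
0.045 [423.5 442.2]
0.055 [427.4 448.4]
0.065 [431.4 454.6]
0.075 [435.5 461.1]
```

move_arm(steps=[[1.6, 0.1, -0.2, 1.2, 0, 0, 0], [1.6, 0, 0, 1, 0, 0, 0], [1.6, 0, 0, 0.7, 0, 0, 0], [1.6, 0, 0, 0.2, 0, 0, 0], [1.6, 0, 0, 0, 0, 0, 0]])

```text
time_s: 38.82
tool_pos: [0.4738, -0.2704, 0.0523]
tool_rot: [180.0, -0.0, 77.4]
force: [0.9, -0.6, 0.2]
grip_width: 0.0216
```

move_arm(steps=[[1.6, 0, 0, 0, 0, 0, 0], [3.4, 0, 0, 0, 0, 0, 0], [3.4, 0, 0, 0, 0, 0, 0], [3.4, 0, 0, 0, 0, 0, 0]])

```text
time_s: 39.15
tool_pos: [0.4731, -0.2704, 0.0526]
tool_rot: [-180.0, -0.0, 77.4]
force: [-0.3, 0.9, 0.0]
grip_width: 0.0312
```

move_arm(steps=[[3.4, 0, 0, 0, 0, 0, 0], [3.4, 0, 0, -2, 0, 0, 0], [3.4, 0, 0, -4, 0, 0, 0], [3.4, 0, 0, -4, 0, 0, 0], [3.4, 0, 0, -4, 0, 0, 0]])

```text
time_s: 39.57
tool_pos: [0.4728, -0.27, 0.194]
tool_rot: [-179.9, -0.0, 77.4]
force: [1.7, -0.7, -0.2]
grip_width: 0.0339
```

```bash
python3 -c "
from h import *
st();snap('side','s37.png');crop('s37.png',330,270,180,190,4,'s37c.png')
snap('wrist','w37.png')
"
```

```text
t 39.57 p [ 0.4728 -0.27    0.194 ] r [-179.9   -0.    77.4] F [ 1.7 -0.7 -0.2] g 0.0339 q [ 39.7   8.2 -13.9 101.9   2.1  70.2  12.6]
```

View pics/s37c.png

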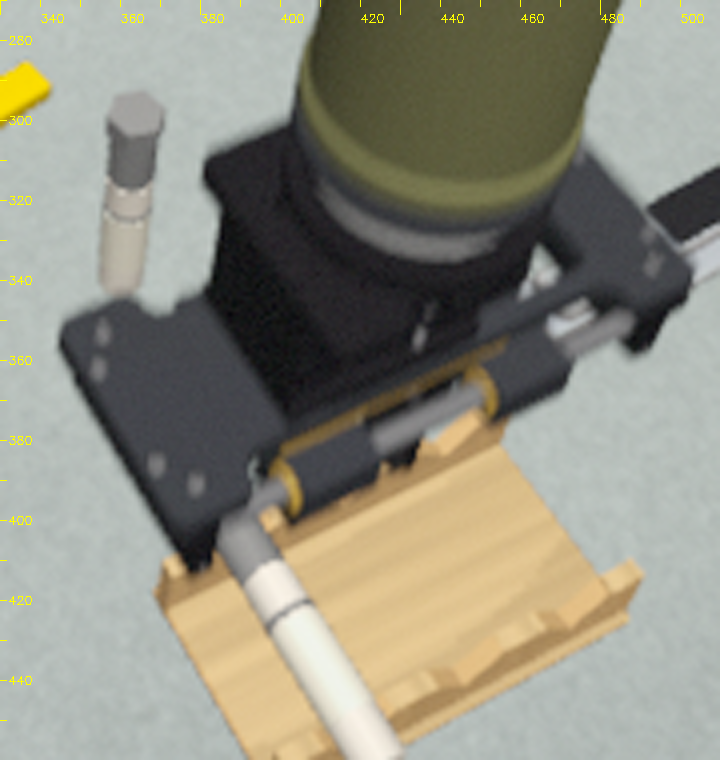

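View pics/w37.png

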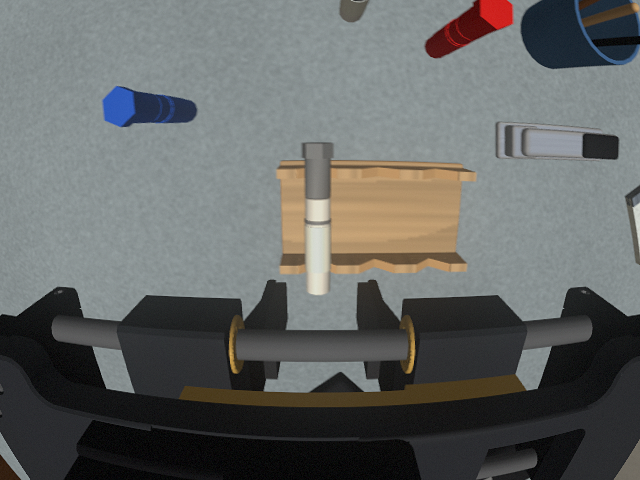

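```bash
python3 -c "
from h import *
plan([.5455,-.093,.24],0,4.2)
"
```

```text
[[4.2, 1.58, 0.23, -0.33, 0.001, 0.0, 0.113], [4.2, 1.6, 0.05, -0.33, 0.001, 0.0, 0.113], [4.2, 1.59, -0.13, -0.34, 0.001, 0.0, 0.113], [4.2, 1.57, -0.31, -0.34, 0.001, 0.0, 0.113], [4.2, 1.52, -0.48, -0.34, 0.001, 0.0, 0.113]]
[[4.2, 1.46, -0.65, -0.34, 0.001, 0.0, 0.113], [4.2, 1.38, -0.81, -0.34, 0.001, 0.0, 0.113], [4.2, 1.28, -0.96, -0.34, 0.001, 0.0, 0.113], [4.2, 1.16, -1.1, -0.33, 0.001, 0.0, 0.113], [4.2, 1.03, -1.22, -0.33, 0.001, 0.0, 0.113]]
[[4.2, 0.89, -1.33, -0.33, 0.001, 0.0, 0.113], [4.2, 0.73, -1.42, -0.33, 0.001, 0.0, 0.113]]
```

move_arm(steps=[[4.2, 1.6, 0.2, -1, 0, 0, 0.113], [4.2, 1.6, 0, -1, 0, 0, 0.113], [4.2, 1.6, -0.1, -1, 0, 0, 0.113], [4.2, 1.6, -0.3, -1, 0, 0, 0.113], [4.2, 1.5, -0.5, -1, 0, 0, 0.113]])

```text
time_s: 40.08
tool_pos: [0.5015, -0.1944, 0.2427]
tool_rot: [-180.0, 0.0, 44.7]
force: [0.2, -0.3, 0.3]
grip_width: 0.0413
```

move_arm(steps=[[4.2, 1.5, -0.7, 0, 0, 0, 0.113], [4.2, 1.4, -0.8, 0, 0, 0, 0.113], [4.2, 1.3, -1, 0, 0, 0, 0.113], [4.2, 1.2, -1.1, 0, 0, 0, 0.113], [4.2, 1, -1.2, 0, 0, 0, 0.113]])

```text
time_s: 40.5
tool_pos: [0.5304, -0.1187, 0.2422]
tool_rot: [-180.0, 0.0, 12.3]
force: [-0.3, -0.1, -0.4]
grip_width: 0.042
```

move_arm(steps=[[4.2, 0.9, -1.3, 0, 0, 0, 0.113], [4.2, 0.7, -1.4, 0, 0, 0, 0.113], [4.2, 0, 0, 0, 0, 0, 0], [4.2, 0, 0, 0, 0, 0, 0]])

```text
time_s: 40.83
tool_pos: [0.5417, -0.0898, 0.2422]
tool_rot: [180.0, 0.0, 0.0]
force: [-0.4, -0.9, 1.0]
grip_width: 0.0418
```

```bash
python3 -c "
from h import *
st();snap('wrist','w38.png')
"
```

```text
t 40.83 p [ 0.5417 -0.0898  0.2422] r [180.   0.   0.] F [-0.4 -0.9  1. ] g 0.0418 q [ 23.7   7.2 -18.5  97.5   2.4  75.7 -85.3]
```

View pics/w38.png

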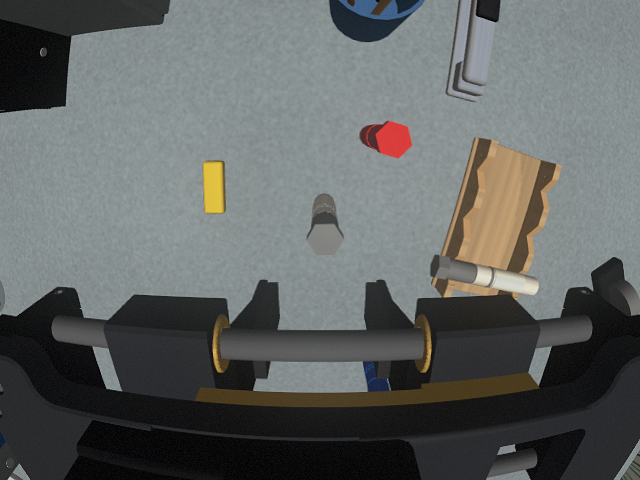

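```bash
python3 -c "
from h import *
d=viewer.read_camera('wrist');o=env.get_obs()
print(wpix(325,239,.13,o,d),wpix(323.5,204,0,o,d),o['tool_pos'])
print('eraser',wpix(214,188,.01,o,d),'red',wpix(394,139,.13,o,d))
"
```

```text
[ 0.54557215 -0.09509411  0.13      ] [ 0.54358691 -0.09477845  0.        ] [ 0.54131859 -0.09165496  0.24233922]
eraser [0.56421382 0.01808529 0.01      ] red [ 0.61556851 -0.1416594   0.13      ]
```

move_arm(steps=[[4.2, 0.35, 0.3, 3.5, 0, 0, 0], [4.2, 0, 0, 3.5, 0, 0, 0], [4.2, 0, 0, 3.5, 0, 0, 0], [4.2, 0, 0, 2.5, 0, 0, 0], [4.2, 0, 0, 0.8, 0, 0, 0]])

```text
time_s: 41.35
tool_pos: [0.5417, -0.0947, 0.1001]
tool_rot: [-180.0, 0.4, -0.3]
force: [-0.7, 0.7, -0.3]
grip_width: 0.0424
```

move_arm(steps=[[4.2, 0, 0, 0, 0, 0, 0], [4.2, 0, 0, 0, 0, 0, 0]])

```text
time_s: 41.52
tool_pos: [0.5458, -0.0942, 0.1056]
tool_rot: [180.0, -0.0, -0.3]
force: [-0.4, 0.1, 0.5]
grip_width: 0.042
```

```bash
python3 -c "
from h import *
st();snap('wrist','w39.png');plan([.545,-.094,.0945],0,4.2)
"
```

```text
t 41.52 p [ 0.5458 -0.0942  0.1056] r [180.   -0.   -0.3] F [-0.4  0.1  0.5] g 0.042 q [ 23.1  14.4 -18.2 105.9   5.1  60.5 -87.3]
[[4.2, -0.16, -0.01, 1.2, 0.001, -0.003, -0.005]]
```

View pics/w39.png

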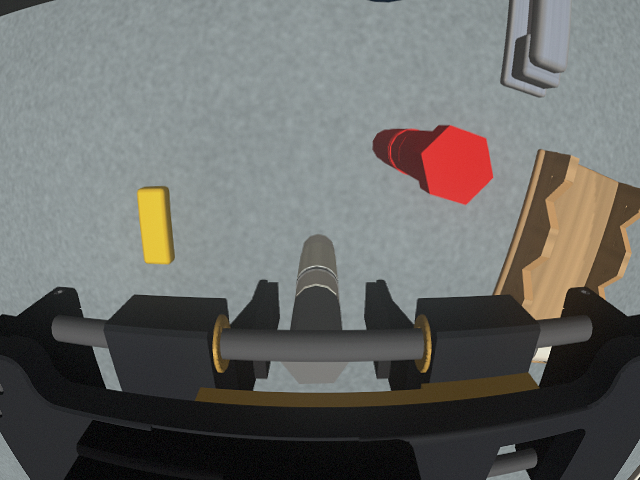

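move_arm(steps=[[4.2, 0, 0, 0.6, 0, 0, 0], [4.2, 0, 0, 0.5, 0, 0, 0], [4.2, 0, 0, 0, 0, 0, 0], [1.6, 0, 0, 0, 0, 0, 0], [1.6, 0, 0, 0, 0, 0, 0]], force=25)

```text
time_s: 41.98
tool_pos: [0.5455, -0.0933, 0.094]
tool_rot: [180.0, -0.0, -0.3]
force: [0.2, -0.5, 0.2]
grip_width: 0.035
```

move_arm(steps=[[1.6, 0, 0, 0, 0, 0, 0], [1.6, 0, 0, 0, 0, 0, 0], [1.6, 0, 0, 0, 0, 0, 0], [1.6, 0, 0, 0, 0, 0, 0]])

```text
time_s: 42.32
tool_pos: [0.5455, -0.0933, 0.0939]
tool_rot: [180.0, -0.0, -0.3]
force: [0.7, -0.0, 1.3]
grip_width: 0.0215
```

```bash
python3 -c "
from h import *
st()
plan([.53,.14,.0945+.03],0,1.6,vmax=3.5)
"
```

```text
t 42.32 p [ 0.5455 -0.0933  0.0939] r [180.   -0.   -0.3] F [ 0.7 -0.   1.3] g 0.0215 q [ 23.   15.1 -18.1 106.5   5.4  59.2 -87.6]
[[1.6, -0.24, -3.33, -0.44, 0.0, 0.0, -0.001], [1.6, -0.24, -3.33, -0.44, 0.0, 0.0, -0.001], [1.6, -0.23, -3.33, -0.44, 0.0, 0.0, -0.001], [1.6, -0.23, -3.33, -0.44, 0.0, 0.0, -0.001], [1.6, -0.23, -3.33, -0.44, 0.0, 0.0, -0.001]]
[[1.6, -0.23, -3.33, -0.44, 0.0, 0.0, -0.001], [1.6, -0.22, -3.33, -0.44, 0.0, 0.0, -0.001]]
```

move_arm(steps=[[1.6, 0, 0, -2.5, 0, 0, 0], [1.6, 0, 0, -2.5, 0, 0, 0], [1.6, -0.3, -3.3, 0, 0, 0, 0], [1.6, -0.3, -3.4, 0, 0, 0, 0], [1.6, -0.3, -3.4, 0, 0, 0, 0]])

```text
time_s: 42.73
tool_pos: [0.537, 0.0083, 0.1443]
tool_rot: [180.0, -0.1, -0.4]
force: [1.4, 1.3, -0.9]
grip_width: 0.0214
```

move_arm(steps=[[1.6, -0.3, -3.4, 0, 0, 0, 0], [1.6, -0.2, -3.4, 0, 0, 0, 0], [1.6, -0.2, -3.4, 0, 0, 0, 0], [1.6, 0, -3, 0, 0, 0, 0], [1.6, 0, 0, 2, 0, 0, 0]])

```text
time_s: 43.15
tool_pos: [0.532, 0.1493, 0.1276]
tool_rot: [-179.6, -0.5, 0.3]
force: [1.2, 1.1, -0.1]
grip_width: 0.0217
```

move_arm(steps=[[1.6, 0, 0, 1.8, 0, 0, 0], [1.6, 0, 0, 0, 0, 0, 0], [1.6, 0, 0, 0, 0, 0, 0], [1.6, 0, 0, 0, 0, 0, 0]])

```text
time_s: 43.48
tool_pos: [0.531, 0.1395, 0.1064]
tool_rot: [-180.0, -0.0, -0.3]
force: [-0.1, 0.3, -0.1]
grip_width: 0.0214
```

```bash
python3 -c "
from h import *
st();snap('side','s40.png');crop('s40.png',200,160,200,150,4,'s40c.png')
"
```

```text
t 43.48 p [0.531  0.1395 0.1064] r [-180.    -0.    -0.3] F [-0.1  0.3 -0.1] g 0.0214 q [   6.7   14.8  -27.3  106.2    7.7   60.7 -113.9]
```

View pics/s40c.png

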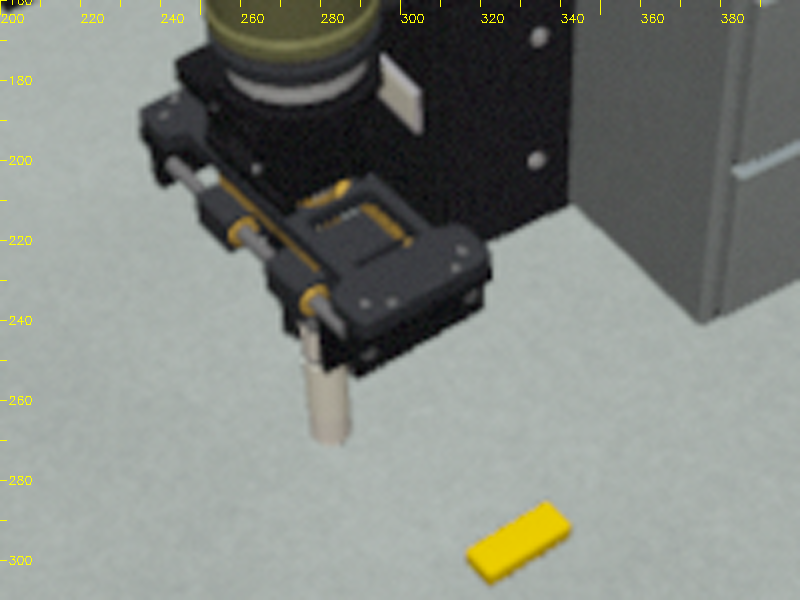

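move_arm(steps=[[1.6, 0, 0, 0.7, 0, 0, 0], [1.6, 0, 0, 0.5, 0, 0, 0], [1.6, 0, 0, 0, 0, 0, 0]], force=20)

```text
time_s: 43.78
tool_pos: [0.5309, 0.1395, 0.0936]
tool_rot: [180.0, -0.0, -0.3]
force: [-0.1, -0.3, -1.1]
grip_width: 0.0217
```

move_arm(steps=[[1.6, 0, 0, 0, 0, 0, 0], [1.6, 0, 0, 0.1, 0, 0, 0], [1.6, 0, 0, 0, 0, 0, 0]], force=5)

```text
time_s: 44.03
tool_pos: [0.5311, 0.1397, 0.0934]
tool_rot: [180.0, -0.1, -0.3]
force: [-0.1, 0.1, 4.2]
grip_width: 0.0222
```

Touching with about 4 N. Now I'll start the laying arc with a loose grip.

move_arm(steps=[[1.6, -1.2, 0, 0, 0, 0, 0], [1.6, -1.2, 0, 0.2, 0, 0, 0], [1.6, -1.2, 0, 0.35, 0, 0, 0], [1.6, -1.1, 0, 0.5, 0, 0, 0], [1.6, 0, 0, 0, 0, 0, 0]], force=5)

```text
time_s: 44.45
tool_pos: [0.4813, 0.1398, 0.0819]
tool_rot: [179.9, 0.1, -0.3]
force: [-2.0, -0.6, 4.9]
grip_width: 0.0216
```

```bash
python3 -c "
from h import *
st();snap('side','s41.png');crop('s41.png',180,180,200,150,4,'s41c.png')
"
```

```text
t 44.45 p [0.4813 0.1398 0.0819] r [ 1.799e+02  1.000e-01 -3.000e-01] F [-2.  -0.6  4.9] g 0.0216 q [   6.9   11.1  -28.3  113.7    6.3   56.8 -114.6]
```

View pics/s41c.png

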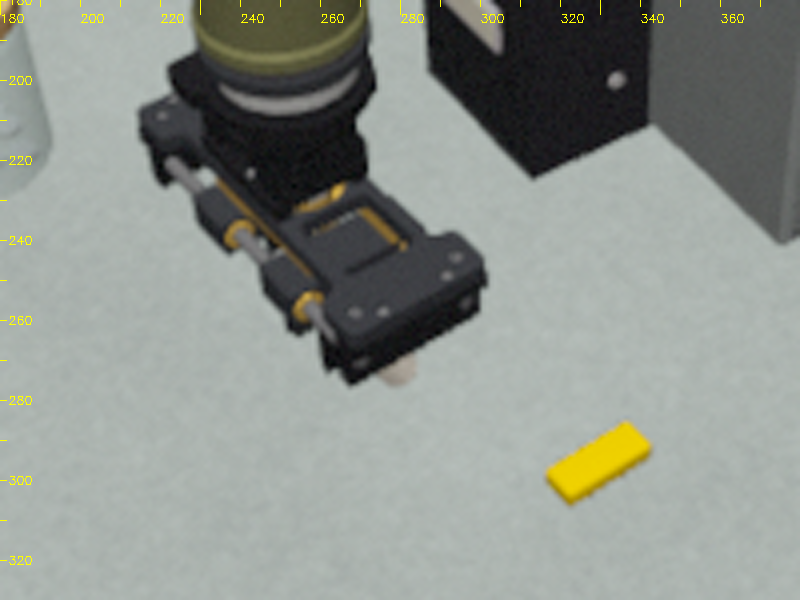

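move_arm(steps=[[1.6, -1.1, 0, 0.7, 0, 0, 0], [1.6, -0.9, 0, 0.85, 0, 0, 0], [1.6, -0.8, 0, 1, 0, 0, 0], [1.6, -0.6, 0, 1, 0, 0, 0], [1.6, 0, 0, 0, 0, 0, 0]], force=5)

```text
time_s: 44.92
tool_pos: [0.4474, 0.1398, 0.0445]
tool_rot: [179.9, 0.2, -0.3]
force: [0.1, 0.1, 0.3]
grip_width: 0.0217
```

```bash
python3 -c "
from h import *
st();snap('side','s42.png');crop('s42.png',180,180,200,150,4,'s42c.png');snap('wrist','w42.png')
"
```

```text
t 44.92 p [0.4474 0.1398 0.0445] r [179.9   0.2  -0.3] F [0.1 0.1 0.3] g 0.0217 q [   6.4   10.6  -28.7  119.4    6.4   51.6 -116.2]
```

View pics/s42c.png

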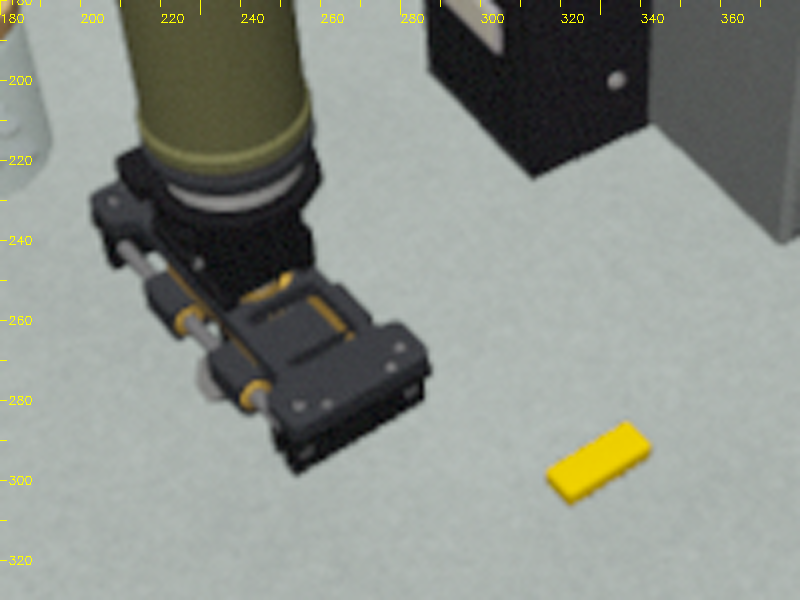

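View pics/w42.png

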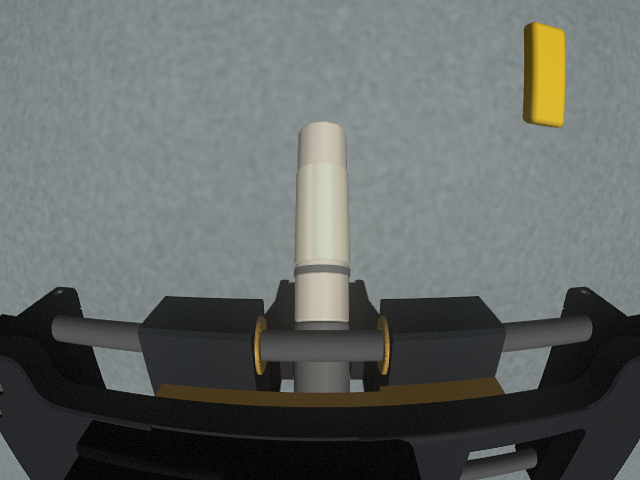

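move_arm(steps=[[1.6, -0.4, 0, 0.8, 0, 0, 0], [1.6, -0.2, 0, 0.8, 0, 0, 0], [1.6, 0, 0, 0.3, 0, 0, 0], [1.6, 0, 0, 0, 0, 0, 0]], force=5)

```text
time_s: 45.35
tool_pos: [0.4428, 0.14, 0.0266]
tool_rot: [180.0, 0.1, -0.3]
force: [0.7, -0.1, 0.9]
grip_width: 0.0218
```

```bash
python3 -c "
from h import *
st();snap('wrist','w43.png');snap('side','s43.png');crop('s43.png',180,220,160,100,5,'s43c.png')
"
```

```text
t 45.35 p [0.4428 0.14   0.0266] r [ 1.8e+02  1.0e-01 -3.0e-01] F [ 0.7 -0.1  0.9] g 0.0218 q [   6.    11.8  -28.6  120.7    7.4   49.2 -117.2]
```

View pics/w43.png

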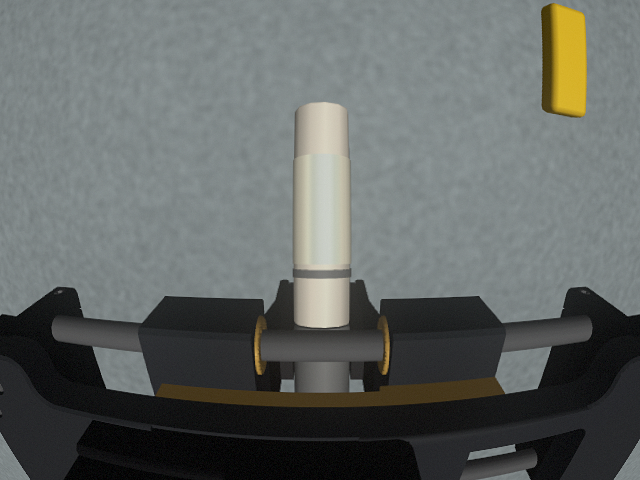

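View pics/s43c.png

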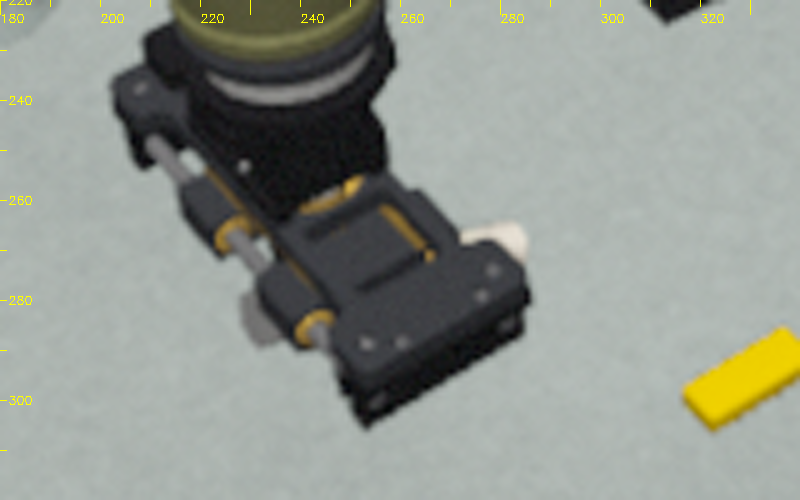

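move_arm(steps=[[1.6, 0, 0, 0, 0, 0, 0], [1.6, 0, 0, 0, 0, 0, 0], [1.6, 0, 0, 0, 0, 0, 0], [1.6, 0, 0, -1.5, 0, 0, 0], [1.6, 0, 0, -3, 0, 0, 0]], force=28)

```text
time_s: 45.87
tool_pos: [0.4407, 0.1394, 0.0704]
tool_rot: [179.9, 0.4, -0.3]
force: [1.0, -0.2, -0.8]
grip_width: 0.0212
```

move_arm(steps=[[1.6, 0, 0, -4, 0, 0, 0], [1.6, 0, 0, -4, 0, 0, 0], [1.6, 0, 0, -4, 0, 0, 0], [1.6, 0, 0, -4, 0, 0, 0], [1.6, 0, 0, 0, 0, 0, 0]])

```text
time_s: 46.28
tool_pos: [0.4477, 0.1418, 0.2412]
tool_rot: [-179.9, -0.8, -0.3]
force: [2.0, 0.3, -0.5]
grip_width: 0.0216
```

move_arm(steps=[[1.6, 0, 0, 0, 0, 0, 0], [1.6, 0, 0, 0, 0, 0, 0]])

```text
time_s: 46.45
tool_pos: [0.4432, 0.14, 0.2322]
tool_rot: [180.0, 0.0, -0.3]
force: [-0.6, 0.7, -0.8]
grip_width: 0.0212
```

```bash
python3 -c "
from h import *
st();snap('wrist','w44.png');snap('side','s44.png');crop('s44.png',180,140,160,140,5,'s44c.png')
d=viewer.read_camera('wrist');M=d['mount'];f=240/np.tan(np.radians(d['vfov']/2))
for v in (100,103,106):
    x=322-d['cx'];y=v-d['cy'];r=np.hypot(x,y);a=r/f
    k=M[:3,:3]@np.array([np.sin(a)*x/r,np.sin(a)*y/r,np.cos(a)]);c=M[:3,3]
    print(v,(c+k*(.0145-c[2])/k[2]))
"
```

```text
t 46.45 p [0.4432 0.14   0.2322] r [180.    0.   -0.3] F [-0.6  0.7 -0.8] g 0.0212 q [   9.1   -3.   -28.7  108.6   -1.5   74.1 -109.5]
100 [0.0925477  0.00122649 0.0145    ]
103 [0.09131835 0.00122484 0.0145    ]
106 [0.09009034 0.00122319 0.0145    ]
```

View pics/w44.png

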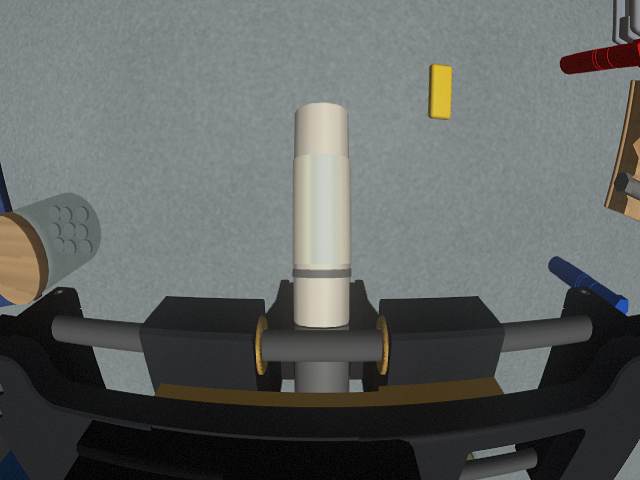

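View pics/s44c.png

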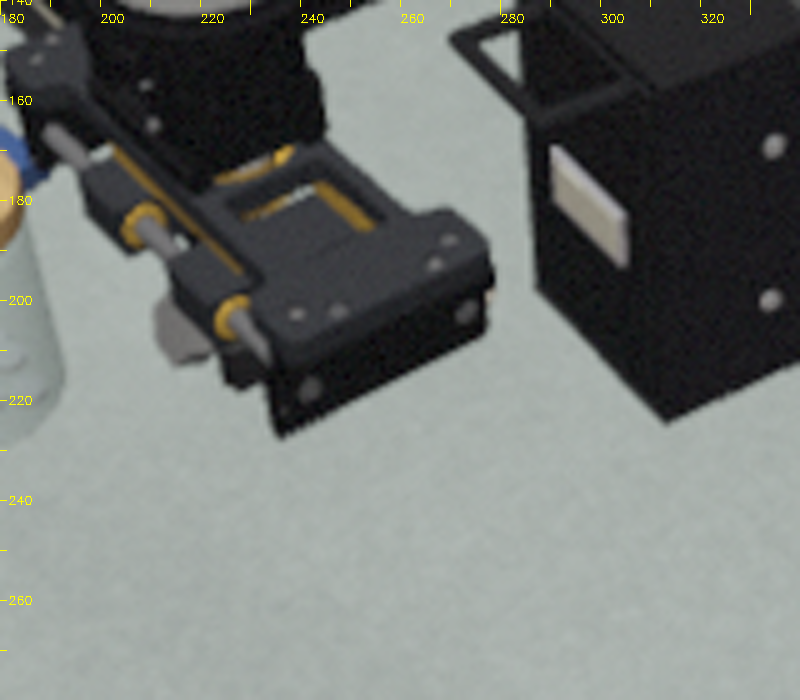

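```bash
python3 -c "
from h import *
d=viewer.read_camera('wrist');M=d['mount'];f=240/np.tan(np.radians(d['vfov']/2))
def pj(p):
    q=M[:3,:3].T@(np.array(p)-M[:3,3]);r=np.hypot(q[0],q[1]);a=np.arctan2(r,q[2]);return np.round([d['cx']+f*a*q[0]/r,d['cy']+f*a*q[1]/r],1)
for x in (.06,.065,.07,.08,.085,.09): print(x,pj((x,0,.0035)),pj((x,0,.0145)),pj((x,0,.0255)))
C=np.array([.5265,-.2825])
plan(cab((.052,-.015,.235),C,-12.7),77.3,1.6,vmax=3.9)
print(cab((.052,-.015,.235),C,-12.7))
"
```

```text
0.06 [318.9 183.4] [319.1 179.5] [319.3 176. ]
0.065 [318.9 170.4] [319.1 167.4] [319.2 164.7]
0.07 [318.8 157.3] [319.  155.2] [319.2 153.4]
0.08 [318.8 130.9] [319.  130.7] [319.2 130.6]
0.085 [318.8 117.7] [319.  118.5] [319.1 119.1]
0.09 [318.7 104.5] [318.9 106.2] [319.1 107.7]
[[1.6, 1.11, 3.73, -0.03, 0.0, 0.0, -0.113], [1.6, 0.69, 3.83, -0.03, 0.0, 0.0, -0.113], [1.6, 0.25, 3.89, -0.03, 0.0, 0.0, -0.113], [1.6, -0.19, 3.89, -0.03, 0.0, 0.0, -0.113], [1.6, -0.63, 3.84, -0.03, 0.0, 0.0, -0.113]]
[[1.6, -1.06, 3.75, -0.03, 0.0, 0.0, -0.113], [1.6, -1.47, 3.61, -0.03, 0.0, 0.0, -0.113], [1.6, -1.87, 3.42, -0.03, 0.0, 0.0, -0.113], [1.6, -2.24, 3.19, -0.03, 0.0, 0.0, -0.113], [1.6, -2.58, 2.91, -0.03, 0.0, 0.0, -0.113]]
[[1.6, -2.9, 2.6, -0.03, 0.0, 0.0, -0.113], [1.6, -3.17, 2.26, -0.03, 0.0, 0.0, -0.113]]
[ 0.5739301  -0.30856502  0.235     ]
```

move_arm(steps=[[1.6, 0, 0, 4, 0, 0, 0], [1.6, 0, 0, 4, 0, 0, 0], [1.6, 0, 0, 4, 0, 0, 0], [1.6, 0, 0, 4, 0, 0, 0], [1.6, 0, 0, 2.5, 0, 0, 0]])

```text
time_s: 47.07
tool_pos: [0.4403, 0.1394, 0.0431]
tool_rot: [179.9, 0.4, -0.3]
force: [-0.1, -0.3, -0.0]
grip_width: 0.0211
```

move_arm(steps=[[1.6, 0, 0, 0, 0, 0, 0], [1.6, 0, 0, 0, 0, 0, 0], [1.6, 0, 0, 0, 0, 0, 0]])

```text
time_s: 47.32
tool_pos: [0.4445, 0.1407, 0.0488]
tool_rot: [-180.0, -0.1, -0.3]
force: [0.5, 0.2, 0.9]
grip_width: 0.0216
```

move_arm(steps=[[1.6, 0, 0, 1, 0, 0, 0], [1.6, 0, 0, 0.8, 0, 0, 0], [1.6, 0, 0, 0.3, 0, 0, 0], [1.6, 0, 0, 0, 0, 0, 0]])

```text
time_s: 47.65
tool_pos: [0.4433, 0.1401, 0.0263]
tool_rot: [180.0, 0.0, -0.3]
force: [0.3, 0.2, -0.1]
grip_width: 0.0214
```

move_arm(steps=[[3.6, 0, 0, 0, 0, 0, 0], [3.6, 0, 0, 0, 0, 0, 0], [3.6, 0, 0, 0, 0, 0, 0], [3.6, 0, 0, 0, 0, 0, 0]])

```text
time_s: 47.98
tool_pos: [0.4438, 0.1403, 0.027]
tool_rot: [-180.0, -0.0, -0.3]
force: [-0.5, -0.4, 0.3]
grip_width: 0.0345
```

move_arm(steps=[[3.6, 1.2, 0, 0, 0, 0, 0], [3.6, 1.2, 0, 0, 0, 0, 0], [3.6, 0, 0, 0, 0, 0, 0], [3.6, 0, 0, 0, 0, 0, 0]])

```text
time_s: 48.32
tool_pos: [0.4676, 0.1402, 0.0267]
tool_rot: [-180.0, 0.0, -0.3]
force: [-1.7, 0.9, -1.2]
grip_width: 0.036
```

```bash
python3 -c "
from h import *
st();snap('wrist','w45.png')
"
```

```text
t 48.32 p [0.4676 0.1402 0.0267] r [-180.     0.    -0.3] F [-1.7  0.9 -1.2] g 0.036 q [   6.3   14.5  -28.4  117.7    8.9   49.9 -117.4]
```

View pics/w45.png

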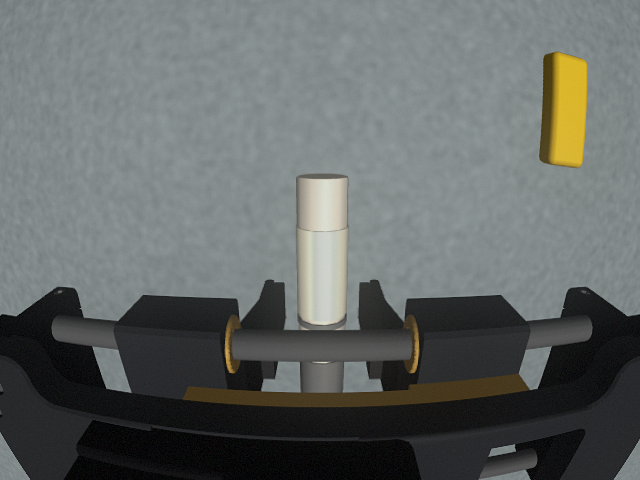

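move_arm(steps=[[1.6, 0, 0, 0.1, 0, 0, 0], [1.6, 0, 0, 0, 0, 0, 0], [1.6, 0, 0, 0, 0, 0, 0], [1.6, 0, 0, 0, 0, 0, 0], [1.6, 0, 0, 0, 0, 0, 0]], force=28)

```text
time_s: 48.78
tool_pos: [0.4672, 0.14, 0.0256]
tool_rot: [180.0, 0.0, -0.3]
force: [-0.9, 0.3, -0.6]
grip_width: 0.0213
```

move_arm(steps=[[1.6, 0, 0, -1.5, 0, 0, 0], [1.6, 0, 0, -3.5, 0, 0, 0], [1.6, 0, 0, -4, 0, 0, 0], [1.6, 0, 0, -4, 0, 0, 0], [1.6, 0, 0, -4, 0, 0, 0]])

```text
time_s: 49.2
tool_pos: [0.4669, 0.1401, 0.1973]
tool_rot: [180.0, 0.0, -0.3]
force: [1.6, 0.5, -1.1]
grip_width: 0.0215
```

move_arm(steps=[[1.6, 0, 0, -3.5, 0, 0, 0], [1.6, 0, 0, 0, 0, 0, 0], [1.6, 0, 0, 0, 0, 0, 0]])

```text
time_s: 49.45
tool_pos: [0.4688, 0.1405, 0.233]
tool_rot: [-180.0, -0.3, -0.3]
force: [-0.7, -0.1, -1.4]
grip_width: 0.0208
```

```bash
python3 -c "
from h import *
st();snap('wrist','w46.png')
C=np.array([.5265,-.2825])
plan(cab((.052,.0,.235),C,-12.7),77.3,1.6,vmax=3.7)
"
```

```text
t 49.45 p [0.4688 0.1405 0.233 ] r [-180.    -0.3   -0.3] F [-0.7 -0.1 -1.4] g 0.0208 q [   9.7    0.2  -29.3  105.8    0.2   73.8 -110. ]
[[1.6, 0.86, 3.33, -0.03, 0.0, 0.0, -0.104], [1.6, 0.51, 3.41, -0.03, 0.0, 0.0, -0.104], [1.6, 0.15, 3.44, -0.03, 0.0, 0.0, -0.104], [1.6, -0.21, 3.44, -0.03, 0.0, 0.0, -0.104], [1.6, -0.56, 3.4, -0.03, 0.0, 0.0, -0.104]]
[[1.6, -0.91, 3.32, -0.03, 0.0, 0.0, -0.104], [1.6, -1.25, 3.21, -0.03, 0.0, 0.0, -0.104], [1.6, -1.58, 3.06, -0.03, 0.0, 0.0, -0.104], [1.6, -1.89, 2.88, -0.03, 0.0, 0.0, -0.104], [1.6, -2.18, 2.67, -0.03, 0.0, 0.0, -0.104]]
[[1.6, -2.44, 2.43, -0.03, 0.0, 0.0, -0.104], [1.6, -2.68, 2.16, -0.03, 0.0, 0.0, -0.104], [1.6, -2.89, 1.87, -0.03, 0.0, 0.0, -0.104]]
```

View pics/w46.png

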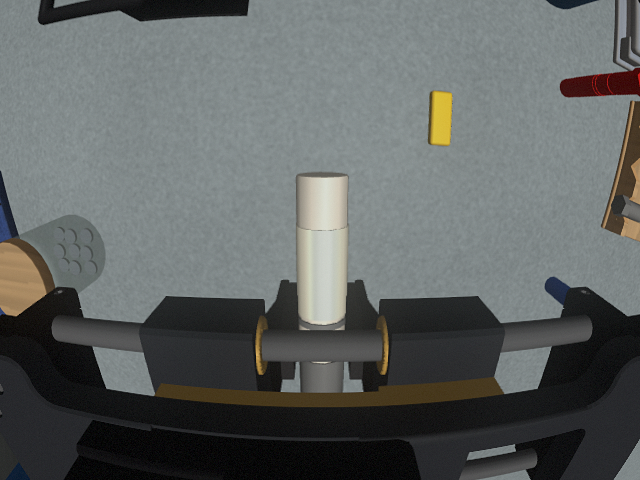

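move_arm(steps=[[1.6, 0.9, 3.3, 0, 0, 0, -0.104], [1.6, 0.5, 3.4, 0, 0, 0, -0.104], [1.6, 0.2, 3.4, 0, 0, 0, -0.104], [1.6, -0.2, 3.4, 0, 0, 0, -0.104], [1.6, -0.6, 3.4, 0, 0, 0, -0.104]])

```text
time_s: 49.92
tool_pos: [0.5088, -0.0272, 0.2283]
tool_rot: [-179.9, 0.2, 29.8]
force: [-0.1, 0.2, -0.5]
grip_width: 0.0212
```

move_arm(steps=[[1.6, -0.9, 3.3, 0, 0, 0, -0.104], [1.6, -1.3, 3.2, 0, 0, 0, -0.104], [1.6, -1.6, 3.1, 0, 0, 0, -0.104], [1.6, -1.9, 2.9, 0, 0, 0, -0.104], [1.6, -2.2, 2.7, 0, 0, 0, -0.104]])

```text
time_s: 50.33
tool_pos: [0.5508, -0.195, 0.2279]
tool_rot: [-179.8, 0.1, 59.6]
force: [0.2, -0.0, -0.0]
grip_width: 0.0214
```

move_arm(steps=[[1.6, -2.4, 2.4, 0, 0, 0, -0.104], [1.6, -2.7, 2.2, 0, 0, 0, -0.104], [1.6, -2.9, 1.9, 0, 0, 0, -0.104], [1.6, 0, 0, 0, 0, 0, 0], [1.6, 0, 0, 0, 0, 0, 0]])

```text
time_s: 50.75
tool_pos: [0.5757, -0.2964, 0.227]
tool_rot: [-179.7, -0.0, 76.9]
force: [-0.4, 0.2, -0.6]
grip_width: 0.0209
```

```bash
python3 -c "
from h import *
st();snap('wrist','w47.png')
C=np.array([.5265,-.2825])
plan(cab((.052,.0,.08),C,-12.7),77.3,1.6,vmax=3.9)
"
```

```text
t 50.75 p [ 0.5757 -0.2964  0.227 ] r [-179.7   -0.    76.9] F [-0.4  0.2 -0.6] g 0.0209 q [ 34.9  19.4 -12.8  84.5   4.3  76.9   8.7]
[[1.6, 0.0, 0.04, 3.69, -0.001, 0.0, -0.001], [1.6, 0.0, 0.03, 3.69, -0.001, 0.0, -0.001], [1.6, 0.0, 0.03, 3.69, -0.001, 0.0, -0.001], [1.6, 0.0, 0.02, 3.69, -0.001, 0.0, -0.001]]
```

View pics/w47.png

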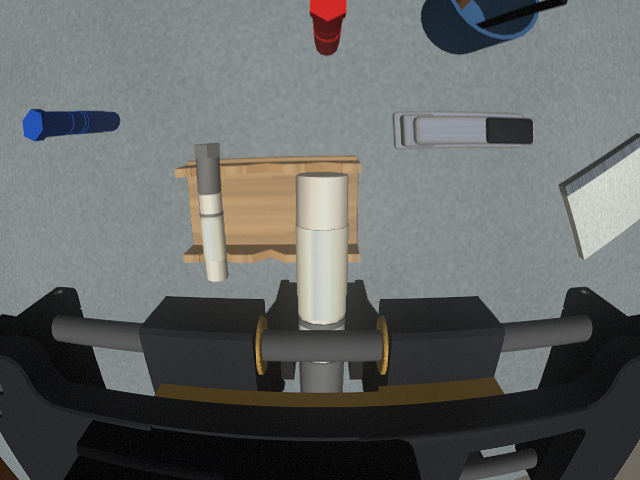

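move_arm(steps=[[1.6, 0, 0, 3.7, 0, 0, 0], [1.6, 0, 0, 3.7, 0, 0, 0], [1.6, 0, 0, 3.5, 0, 0, 0], [1.6, 0, 0, 2.5, 0, 0, 0], [1.6, 0, 0, 0.5, 0, 0, 0]])

```text
time_s: 51.22
tool_pos: [0.5738, -0.2898, 0.0852]
tool_rot: [-179.4, -0.2, 77.3]
force: [-0.6, 1.9, -0.6]
grip_width: 0.021
```

move_arm(steps=[[1.6, 0, 0, 0, 0, 0, 0], [1.6, 0, 0, 0, 0, 0, 0], [1.6, 0, 0, 0, 0, 0, 0]])

```text
time_s: 51.47
tool_pos: [0.5792, -0.2939, 0.0942]
tool_rot: [179.8, 0.0, 77.2]
force: [-0.2, -0.1, 0.2]
grip_width: 0.0213
```

```bash
python3 -c "
from h import *
st();snap('side','s48.png');crop('s48.png',360,330,180,140,4,'s48c.png')
C=np.array([.5265,-.2825])
plan(cab((.052,.0,.054),C,-12.7),77.3,1.6,vmax=3.9)
"
```

```text
t 51.47 p [ 0.5792 -0.2939  0.0942] r [179.8   0.   77.2] F [-0.2 -0.1  0.2] g 0.0213 q [ 34.4  25.  -12.5  92.8   5.9  62.6   7.5]
[[1.6, -0.01, -0.11, 2.02, 0.002, 0.0, -0.001], [1.6, -0.01, -0.1, 2.02, 0.002, 0.0, -0.001]]
```

View pics/s48c.png

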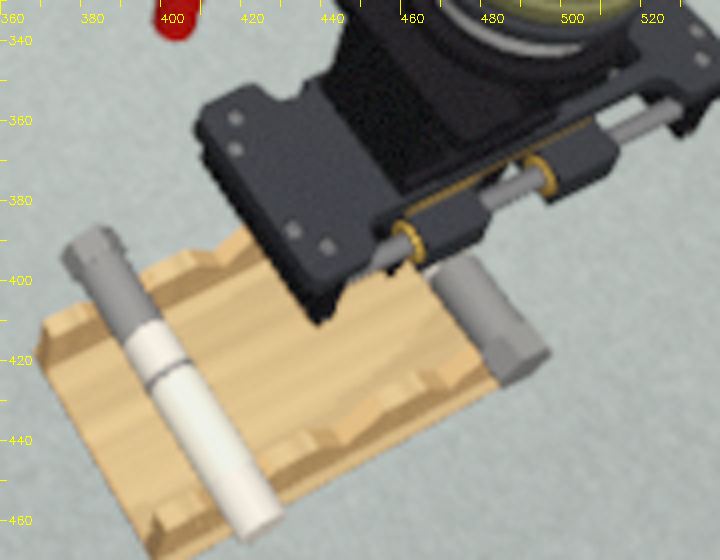

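```bash
python3 -c "
from h import *
s=viewer.read_camera('side');p=np.array([.5792,-.2939,.0797]);a=np.radians(77.2);v=np.array([np.cos(a),np.sin(a),0])
for k in (.048,.053,.06,.065,.07): print(k,proj(s,p-k*v),proj(s,p-k*v-[0,0,.041]))
"
```

```text
0.048 [481.7 410.8] [475.6 422.3]
0.053 [483.9 413.6] [477.7 425.1]
0.06 [486.9 417.6] [480.5 429. ]
0.065 [489.1 420.5] [482.6 431.9]
0.07 [491.2 423.5] [484.7 434.7]
```

move_arm(steps=[[1.6, 0, -0.2, 1.5, 0, 0, 0], [1.6, 0, 0, 1.2, 0, 0, 0], [1.6, 0, 0, 0.9, 0, 0, 0], [1.6, 0, 0, 0.4, 0, 0, 0], [1.6, 0, 0, 0, 0, 0, 0]])

```text
time_s: 51.98
tool_pos: [0.5762, -0.2936, 0.0516]
tool_rot: [179.9, 0.0, 77.2]
force: [1.5, -0.8, 0.0]
grip_width: 0.0214
```

move_arm(steps=[[1.6, 0, 0, 0, 0, 0, 0], [1.6, 0, 0, 0, 0, 0, 0]])

```text
time_s: 52.15
tool_pos: [0.576, -0.2936, 0.052]
tool_rot: [180.0, 0.0, 77.2]
force: [2.0, 0.2, -0.3]
grip_width: 0.021
```

```bash
python3 -c "
from h import *
st();snap('side','s49.png');crop('s49.png',360,330,180,140,4,'s49c.png')
"
```

```text
t 52.15 p [ 0.576  -0.2936  0.052 ] r [180.    0.   77.2] F [ 2.   0.2 -0.3] g 0.021 q [ 34.3  27.4 -12.2  94.8   6.6  58.4   7.1]
```

View pics/s49c.png

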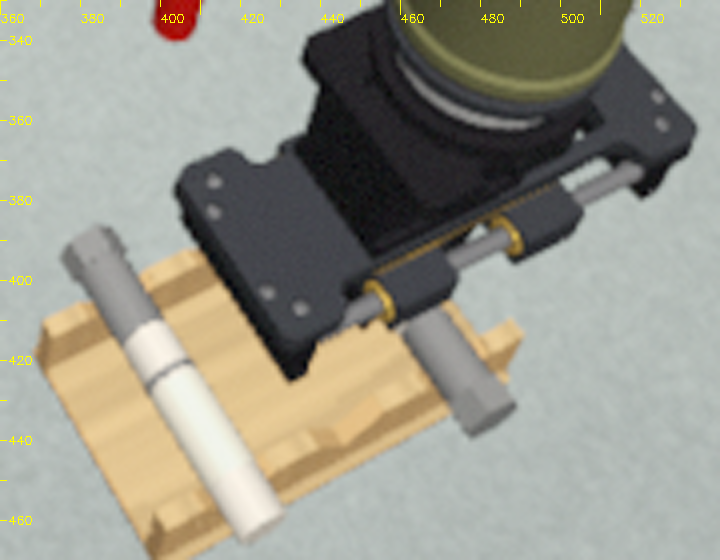

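Seated. I'll release and retreat.

move_arm(steps=[[3.4, 0, 0, 0, 0, 0, 0], [3.4, 0, 0, 0, 0, 0, 0], [3.4, 0, 0, 0, 0, 0, 0], [3.4, 0, 0, 0, 0, 0, 0], [3.4, 0, 0, -2, 0, 0, 0]])

```text
time_s: 52.62
tool_pos: [0.5725, -0.2922, 0.0677]
tool_rot: [-179.5, -0.1, 77.2]
force: [-0.5, 0.0, -0.7]
grip_width: 0.0331
```

move_arm(steps=[[3.4, 0, 0, -4, 0, 0, 0], [3.4, 0, 0, -4, 0, 0, 0], [3.4, 0, 0, -4, 0, 0, 0], [3.4, 0, 0, -4, 0, 0, 0], [3.4, -3, -1, -2, 0, 0, 0]])

```text
time_s: 53.03
tool_pos: [0.565, -0.3134, 0.258]
tool_rot: [179.5, -0.2, 77.8]
force: [2.3, 0.9, 0.9]
grip_width: 0.0338
```

move_arm(steps=[[3.4, -4, -1, 0, 0, 0, 0], [3.4, -4, -1, 0, 0, 0, 0], [3.4, -4, -1, 0, 0, 0, 0], [3.4, -3, 0, 0, 0, 0, 0], [3.4, 0, 0, 0, 0, 0, 0]])

```text
time_s: 53.45
tool_pos: [0.4904, -0.469, 0.2511]
tool_rot: [-179.9, 0.3, 76.5]
force: [-1.2, -0.4, -0.2]
grip_width: 0.0339
```

```bash
python3 -c "
from h import *
st();snap('side','s50.png');snap('top','t50.png')
"
```

```text
t 53.45 p [ 0.4904 -0.469   0.2511] r [-179.9    0.3   76.5] F [-1.2 -0.4 -0.2] g 0.0339 q [46.8 21.9 -7.5 78.1  3.2 80.1 25.8]
```

View pics/s50.png

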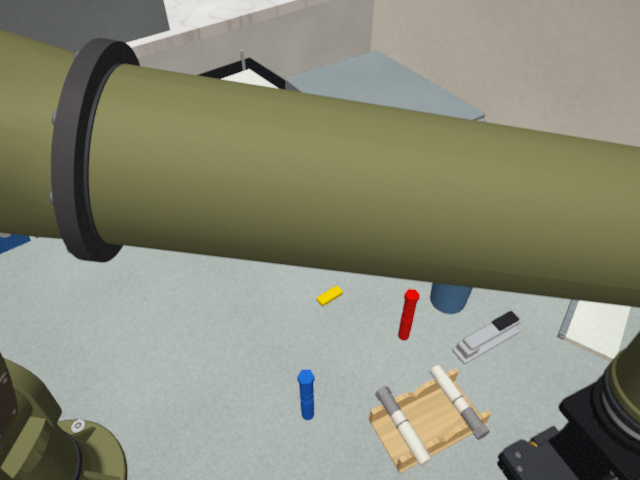

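View pics/t50.png

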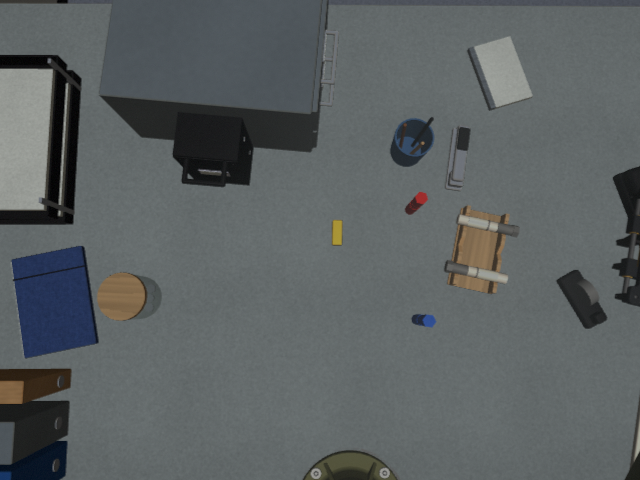

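```bash
python3 -c "
from h import *
a=cv2.imread('pics/t50.png');b=cv2.imread('pics/s50.png')
x=cv2.resize(a[195:305,430:530],None,fx=5,fy=5);y=cv2.resize(a[100:210,160:260],None,fx=5,fy=5)[:550,:300]
cv2.imwrite('pics/f.png',np.hstack([x,y]));st()
"
```

```text
t 53.55 p [ 0.4953 -0.4616  0.2511] r [-179.9   -0.    77. ] F [0.5 0.8 0.3] g 0.0343 q [46.6 21.8 -7.9 78.3  3.  80.1 25.7]
```

View pics/f.png

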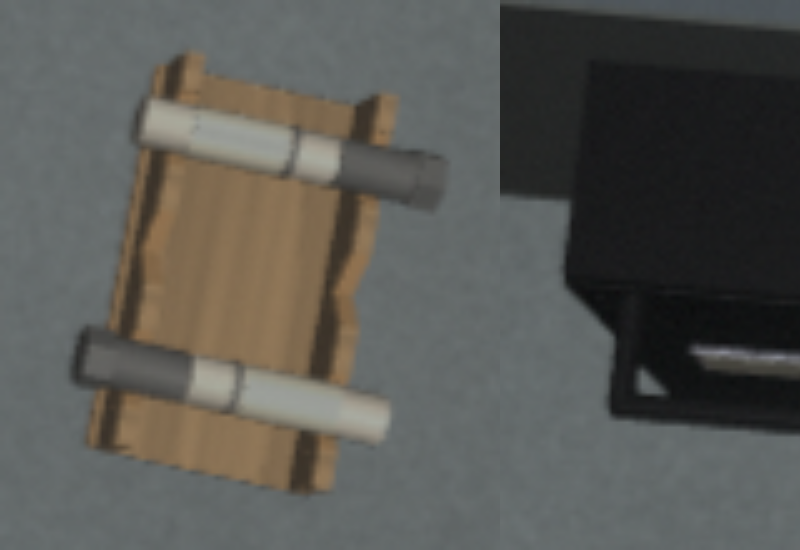

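Both markers sit in the end rests with the collars outside the rails, and the bin is shut flush with the housing.

```bash
python3 -c "
from h import *
print(job.sign_off())"
```

```text
the job is handed in; nothing more can be done
None
```

The job is handed in at about 54 s of the 210 s; I got no verdict back.

- **Bin and tools:** I tipped the bin out to its stop. The ruler and then the letter opener were picked up by their ball heads, let swing to hang down, gripped again and let down blade first. I then pushed the bin shut: it held at about 28 N without moving further, and its bar lay within about 1.5 px of where it belongs when shut.
- **Markers:** Both white, grey-capped markers lie on their sides in the two end rests of the cradle. I saw no third one. The pencil cup, stapler, eraser, jar, red marker and blue marker look unmoved in the last pictures.

Things that did not go smoothly:
- The bin stood slightly open at the start.
- One marker was knocked over during the run; I picked it up from where it lay.
- The ruler's head slid down in the slack grip, so I stood its blade on the desk to grip it deeper. The opener stuck about 10° off, and two light shakes left it about 3° from straight.
- Pulling on the bar reached 16 N, above the 2 to 4 N the bin needs, because I pulled against its end stop.
- I did not see the tools after the bin was shut. They were last seen standing inside, leaning on the front panel while it was tipped, with the opener's head glimpsed once more as the bin closed.

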